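Fit retaining rings on plunger housings and prove the plungers

TASK

Use the ring pliers to spread a retaining ring for every plunger housing on the bench, slide it flat down over the neck and let it close in the groove; never touch the rings with the fingers. Put the pliers back upright in their stand, then, with every housing ringed, prove the plungers one after another from the front of the bench to the back: push each brass head right down to its stop and let it spring back. Leave the other things on the bench alone.

Things in the scene. Friction and masses are not known exactly. Their poses are not given: they have to be found in the camera images.
- ring_0: dark steel external retaining ring lying flat, 6 mm thick, 52 mm long. Origin: centre of its opening, on the underside; x points to the open gap between the lugs, y to the left lug, z up. Back arc of inner radius 16 mm with two hinged spring arms (inner radius 13.3 mm closed). Each arm ends in a 13 mm square lug with an 8 mm square through hole, centred at x 24, y +-11.5 mm when closed
- ring_1: a second ring, the same as ring_0; any ring fits any housing and a spare one stays where it lies. Arm hinges at x -12, y +-14.5 mm. With both arms spread by 0.27 rad (holes at about x 24, y +-21 mm) the ring passes over the 30 mm neck with its origin on the neck's axis, about 1 mm to spare
- ring_2: a further ring, the same as ring_0. The fixed red clamp guide between the rings and the housings is 130 mm high
- ring_3: a further ring, the same as ring_0. The fixed red clamp guide between the rings and the housings is 130 mm high
- ring_0_left (a joint): opening angle of ring_0's left arm, rad: 0 closed, grows as its lug is spread outward, 0.42 at most; its spring closes it with 2.5 N at the lug, 4.5 N at 0.28 rad
- ring_0_right (a joint): opening angle of ring_0's right arm, rad: 0 closed, grows as its lug is spread outward, 0.42 at most; its spring closes it with 2.5 N at the lug, 4.5 N at 0.28 rad
- ring_1_left (a joint): opening angle of ring_1's left arm, rad: 0 closed, grows as its lug is spread outward, 0.42 at most; its spring closes it with 2.5 N at the lug, 4.5 N at 0.28 rad
- ring_1_right (a joint): opening angle of ring_1's right arm, rad: 0 closed, grows as its lug is spread outward, 0.42 at most; its spring closes it with 2.5 N at the lug, 4.5 N at 0.28 rad
- ring_2_left (a joint): opening angle of ring_2's left arm, rad: 0 closed, grows as its lug is spread outward, 0.42 at most; its spring closes it with 2.5 N at the lug, 4.5 N at 0.28 rad
- ring_2_right (a joint): opening angle of ring_2's right arm, rad: 0 closed, grows as its lug is spread outward, 0.42 at most; its spring closes it with 2.5 N at the lug, 4.5 N at 0.28 rad
- ring_3_left (a joint): opening angle of ring_3's left arm, rad: 0 closed, grows as its lug is spread outward, 0.42 at most; its spring closes it with 2.5 N at the lug, 4.5 N at 0.28 rad
- ring_3_right (a joint): opening angle of ring_3's right arm, rad: 0 closed, grows as its lug is spread outward, 0.42 at most; its spring closes it with 2.5 N at the lug, 4.5 N at 0.28 rad
- pliers: external ring pliers, 150 g, 119 mm tall, upright with tips down. Origin: midway between the tips, level with the flat shoulders that rest on the lugs; z up; the halves lie to +y and -y, fingers close along y. Each tip has a 4 mm pin, 5 mm long below its shoulder, at y +-10.5 mm at rest. Handle grips: round, radius 7, 22 mm long along x, at z 107, y +-22 mm: 58 mm over both. Hinge at z 58 mm
- pliers_half (a joint): angle between the pliers' halves, rad: 0 at rest, 0.50 at the stop. Squeezing the handles spreads the tips: 56 mm over the grips is a light hold, pins at y +-11.5 mm (14 N); at 35 mm it reads about 0.43, pins at about y +-23 mm, leaning outward so that they carry a ring by its lug holes (17 N, with a ring 23 N); 32.5 mm at the stop
- stand: grey metal stand for the pliers, fixed, 70x84 mm. Origin: centre of its underside. Open pocket 20 mm along x, 40 mm along y, walls up to 40 mm; its floor, 20 mm up, bears the pliers' shoulders (15 mm along x, out to y +-16.5 mm) and has an 8 mm slot along y for the pins. At home the pliers' origin is 20 mm above this origin, y along y
- housing_1: plunger housing, 2.5 kg, standing on the bench, no. 1 of four counted from the front (least x) to the back; one may be absent. Origin: centre of its underside. Foot of radius 30, 10 mm thick; round body of radius 22 up to z 45 mm; neck: groove of radius 13 at z 45 to 54, land of radius 15 up to 58, cone to radius 11.5 at 63 mm. A fitted ring rests with its underside at z 45 mm, arms closed
- plunger_1 (a joint): travel of the plunger of housing_1, m: 0 up, 0.008 fully down at its stop; spring 3 N at first, 7 N at the stop; it springs back. Its brass head, on the neck's axis, is 15 mm across, its top 80 mm above the bench when up
- housing_2: plunger housing, 2.5 kg, standing on the bench, no. 2 of four counted from the front (least x) to the back; one may be absent. Origin: centre of its underside. Foot of radius 30, 10 mm thick; round body of radius 22 up to z 45 mm; neck: groove of radius 13 at z 45 to 54, land of radius 15 up to 58, cone to radius 11.5 at 63 mm. A fitted ring rests with its underside at z 45 mm, arms closed
- plunger_2 (a joint): travel of the plunger of housing_2, m: 0 up, 0.008 fully down at its stop; spring 3 N at first, 7 N at the stop; it springs back. Its brass head, on the neck's axis, is 15 mm across, its top 80 mm above the bench when up
- housing_3: plunger housing, 2.5 kg, standing on the bench, no. 3 of four counted from the front (least x) to the back; one may be absent. Origin: centre of its underside. Foot of radius 30, 10 mm thick; round body of radius 22 up to z 45 mm; neck: groove of radius 13 at z 45 to 54, land of radius 15 up to 58, cone to radius 11.5 at 63 mm. A fitted ring rests with its underside at z 45 mm, arms closed
- plunger_3 (a joint): travel of the plunger of housing_3, m: 0 up, 0.008 fully down at its stop; spring 3 N at first, 7 N at the stop; it springs back. Its brass head, on the neck's axis, is 15 mm across, its top 80 mm above the bench when up
- housing_4: plunger housing, 2.5 kg, standing on the bench, no. 4 of four counted from the front (least x) to the back; one may be absent. Origin: centre of its underside. Foot of radius 30, 10 mm thick; round body of radius 22 up to z 45 mm; neck: groove of radius 13 at z 45 to 54, land of radius 15 up to 58, cone to radius 11.5 at 63 mm. A fitted ring rests with its underside at z 45 mm, arms closed
- plunger_4 (a joint): travel of the plunger of housing_4, m: 0 up, 0.008 fully down at its stop; spring 3 N at first, 7 N at the stop; it springs back. Its brass head, on the neck's axis, is 15 mm across, its top 80 mm above the bench when up
- nut_m16: hexagon nut, 24x27x13 mm, origin under its centre; a bystander, not needed
Mind the look-alikes: they are no part of the job. Leave any orange look-alike of the housing_1 alone.

How it is judged:
On the way, in this order (a step that is already met when the one before it is completed fails the run):
1. every housing present has a ring closed in its groove (((horizontal distance between ring_0 and housing_1 below 0.005 m and z of ring_0 in the frame of housing_1 between 0.043 and 0.05 m and value of joint each of ring_0_left, ring_0_right below 0.07 rad and angle between ring_0's own z axis and vertical below 0.15 rad) or (horizontal distance between ring_1 and housing_1 below 0.005 m and z of ring_1 in the frame of housing_1 between 0.043 and 0.05 m and value of joint each of ring_1_left, ring_1_right below 0.07 rad and angle between ring_1's own z axis and vertical below 0.15 rad) or (horizontal distance between ring_2 and housing_1 below 0.005 m and z of ring_2 in the frame of housing_1 between 0.043 and 0.05 m and value of joint each of ring_2_left, ring_2_right below 0.07 rad and angle between ring_2's own z axis and vertical below 0.15 rad) or (horizontal distance between ring_3 and housing_1 below 0.005 m and z of ring_3 in the frame of housing_1 between 0.043 and 0.05 m and value of joint each of ring_3_left, ring_3_right below 0.07 rad and angle between ring_3's own z axis and vertical below 0.15 rad)) and ((horizontal distance between ring_0 and housing_2 below 0.005 m and z of ring_0 in the frame of housing_2 between 0.043 and 0.05 m and value of joint each of ring_0_left, ring_0_right below 0.07 rad and angle between ring_0's own z axis and vertical below 0.15 rad) or (horizontal distance between ring_1 and housing_2 below 0.005 m and z of ring_1 in the frame of housing_2 between 0.043 and 0.05 m and value of joint each of ring_1_left, ring_1_right below 0.07 rad and angle between ring_1's own z axis and vertical below 0.15 rad) or (horizontal distance between ring_2 and housing_2 below 0.005 m and z of ring_2 in the frame of housing_2 between 0.043 and 0.05 m and value of joint each of ring_2_left, ring_2_right below 0.07 rad and angle between ring_2's own z axis and vertical below 0.15 rad) or (horizontal distance between ring_3 and housing_2 below 0.005 m and z of ring_3 in the frame of housing_2 between 0.043 and 0.05 m and value of joint each of ring_3_left, ring_3_right below 0.07 rad and angle between ring_3's own z axis and vertical below 0.15 rad)) and ((horizontal distance between ring_0 and housing_3 below 0.005 m and z of ring_0 in the frame of housing_3 between 0.043 and 0.05 m and value of joint each of ring_0_left, ring_0_right below 0.07 rad and angle between ring_0's own z axis and vertical below 0.15 rad) or (horizontal distance between ring_1 and housing_3 below 0.005 m and z of ring_1 in the frame of housing_3 between 0.043 and 0.05 m and value of joint each of ring_1_left, ring_1_right below 0.07 rad and angle between ring_1's own z axis and vertical below 0.15 rad) or (horizontal distance between ring_2 and housing_3 below 0.005 m and z of ring_2 in the frame of housing_3 between 0.043 and 0.05 m and value of joint each of ring_2_left, ring_2_right below 0.07 rad and angle between ring_2's own z axis and vertical below 0.15 rad) or (horizontal distance between ring_3 and housing_3 below 0.005 m and z of ring_3 in the frame of housing_3 between 0.043 and 0.05 m and value of joint each of ring_3_left, ring_3_right below 0.07 rad and angle between ring_3's own z axis and vertical below 0.15 rad)) and ((horizontal distance between ring_0 and housing_4 below 0.005 m and z of ring_0 in the frame of housing_4 between 0.043 and 0.05 m and value of joint each of ring_0_left, ring_0_right below 0.07 rad and angle between ring_0's own z axis and vertical below 0.15 rad) or (horizontal distance between ring_1 and housing_4 below 0.005 m and z of ring_1 in the frame of housing_4 between 0.043 and 0.05 m and value of joint each of ring_1_left, ring_1_right below 0.07 rad and angle between ring_1's own z axis and vertical below 0.15 rad) or (horizontal distance between ring_2 and housing_4 below 0.005 m and z of ring_2 in the frame of housing_4 between 0.043 and 0.05 m and value of joint each of ring_2_left, ring_2_right below 0.07 rad and angle between ring_2's own z axis and vertical below 0.15 rad) or (horizontal distance between ring_3 and housing_4 below 0.005 m and z of ring_3 in the frame of housing_4 between 0.043 and 0.05 m and value of joint each of ring_3_left, ring_3_right below 0.07 rad and angle between ring_3's own z axis and vertical below 0.15 rad))), for 0.2 s.
2. the pliers stand in their stand again (distance between pliers and stand below 0.032 m and angle between pliers's own z axis and vertical below 0.2 rad and linear speed of pliers below 0.02 m/s), for 0.2 s.
3. the plunger of housing 1 (if present; 1 is nearest the front) is pushed down to its stop (value of joint plunger_1 above 0.0068 m), for 0.1 s.
4. the plunger of housing 2 (if present; 1 is nearest the front) is pushed down to its stop (value of joint plunger_2 above 0.0068 m), for 0.1 s.
5. the plunger of housing 3 (if present; 1 is nearest the front) is pushed down to its stop (value of joint plunger_3 above 0.0068 m), for 0.1 s.
6. the plunger of housing 4 (if present; 1 is nearest the front) is pushed down to its stop (value of joint plunger_4 above 0.0068 m), for 0.1 s.
At the end, for the whole second after the job is handed in: Every housing present carries a ring lying flat in its groove (centre within 5 mm of the neck's axis, underside 43 to 50 mm above the bench, both arms closed to under 0.07 rad), all plungers are up again (within 1.5 mm), and the pliers stand upright in their stand (within 0.2 rad), at rest (all of step 1 and all of step 2 and value of joint each of plunger_1, plunger_2, plunger_3, plunger_4 below 0.0015 m); the robot touches nothing.
It fails at once if the fingers touch a retaining ring (contact force between the fingers and ring_0 above 0.5 N or contact force between the fingers and ring_1 above 0.5 N or contact force between the fingers and ring_2 above 0.5 N or contact force between the fingers and ring_3 above 0.5 N).
It fails at once if a bystander is moved more than 4 cm (distance of nut_m16 from where it was at the start of the episode above 0.04 m).
Of housing_1, housing_2, housing_3, housing_4 only 3 to 4 are there at a start; the rules pass over those that are not, and their reading is None.
At some moment in a run one of ring_0, ring_1, ring_2, ring_3 may be knocked a few centimetres aside while the robot is not near it.
It also fails if it takes over 210 s, if anything falls off the work surface, if the arm or the gripper's body presses on something with over 40 N, if the wrist force passes 120 N, or if a joint passes its speed limit or range.

ROBOT

A 6-joint arm with a two-finger parallel gripper is mounted at the origin on a cart in front of the work surface, level with it; the furniture and walls round the work are solid. World frame = base frame: x ahead of the robot, y to its left, z up, the work surface at z = 0. Lengths are in m, angles in rad, forces in N, time in s.
With the tool pointing down it reaches from about 0.375 to 0.9 m from the base axis. Payload 3.1 kg.
Tool frame: the origin (TCP) lies between the finger pads; the fingertips stand 8 mm ahead of it and the grasp point (between the pads) lies 11 mm behind it; z points along the fingers, y is the line along which they close (so a half turn about z gives the same grasp; the last joint's range is limited). The gripper opens to 85 mm and grips with 20 to 120 N. Pads are 22 mm wide; open, the fingers measure 114 mm over their backs; the gripper's body (76 mm by 85 mm) begins 54 mm behind the grasp point. The pads swing forward as they close: fully open they stand 13 mm farther back than shut.
Start: joints at [-1.387, 0.527, 1.433, -0, 1.181, -0.178], TCP at [0.222, -0.584, 0.239] pointing down, gripper open.
Joint ranges: [-3.08, 3.08], [-0.75, 2.2], [0.22, 2.44], [-1.43, 4.57], [0, 2.65], [-2.85, 2.85]. Speed limits (rad/s): [2.79, 2.79, 3.14, 3.14, 3.14, 3.14].

INTERFACE

Orientations are given as a unit quaternion [x, y, z, w].
In Python, from station import readout, cams, sign_off gives the robot as it stands.
- The arm moves only by the tool send_rows, never from a script. Its argument "commands" is text: rows parted by semicolons, each of 5 numbers parted by spaces: the finger opening in mm, from 0 to 85.4, then the shift along the tool's x, y, z each as a share of 0.02 m, from -1 to 1, then the turn about the tool's z as a share of 4 degrees, from -1 to 1. In form: grip dx dy dz spin; .... A call has 1 to 20 rows; each row shifts and turns the commanded pose from where the row before left it, along the tool's axes as they then stand; what a row does not reach is not made up. A row lasts 1/12 s, in which the tool goes at most 41.7 mm and 7.16 degrees, less where a joint would pass 70% of its speed; a pose out of reach is approached as far as the arm can. A call with a number of a shift or a turn outside -1 to 1 is refused whole. A call with a gripper value outside its range is refused whole. The fingers move at their own pace and stop on an object; "grip_force" is the grip in N (left out, the last holds). Time passes only in rows, so rows that do not move let the fingers close. It gives the time, the measured TCP pose, the force, the opening and the grip force at its end, in the units of the state.
- readout.sense(): the state, without advancing time (a new reading comes with each control period).
- cams.snapshot(name): name is "side" or "top" or "wrist"; returns a dict with "pixels" (384x512x3 uint8, red, green, blue), "intrinsics" (3x3 intrinsics, pixels), "dist" ([k1, k2, p1, p2, k3] as OpenCV has them; the pictures are not rectified), "eye" and "rotation" of the camera in the world. Camera axes: x right, y down, z forward; pixel columns grow to the right and rows downward; lengths in m; the calibration is good to about 2 mm. A picture is of the moment at which its call begins. There is no depth.
- sign_off(): hands the job in; it is judged then, once.
The state is a dict: "t": time; "q": joint angles; "qd": joint speeds; "tau": joint torques, N m; "tcp_pos": TCP position; "tool_rot": TCP orientation; "force": force on the tool from outside, world axes, zero at the start; "ft_torque": the same for the moment, N m; "finger_gap": opening from 0.0 (shut) to 1.0 (fully open); "gripper_force": force on a finger pad.
Only numpy, scipy, OpenCV 4.12 (cv2) and the standard library are available. Lean on these libraries where they do the work, as an engineer would, in place of code of your own. Each camera call takes 0.05 s, during which the arm holds its last target. There are 200 camera calls.

## Working session

There is one attempt and no reset: what is moved stays moved. The work goes in short steps, Python scripts to look and compute and a tool call to move; the robot and the scene stay as the last step left them, time stands still between calls to the robot, and variables do not carry over. Pictures are saved under pics/ and viewed, at most 14 in all, crops included, and the job is handed in when it is done.

Besides the shell and the picture viewer there is one more tool, called as name(argument=value, ...) on one line, values as JSON. send_rows: Moves the arm, as the interface text tells. Its arguments: {"type":"object","properties":{"commands":{"type":"string"},"grip_force":{"type":"number"}},"required":["commands"]}

```bash
ls; mkdir -p pics
cat > h.py <<'E'
import numpy as np, cv2
from station import readout, cams
def snap(n,f=None):
    s=cams.snapshot(n)
    if f: cv2.imwrite('pics/'+f,cv2.cvtColor(s['pixels'],cv2.COLOR_RGB2BGR))
    return s
def ray(s,px):
    u=cv2.undistortPoints(np.array(px,float).reshape(-1,1,2),np.array(s['intrinsics'],float),np.array(s['dist'],float)).reshape(-1,2)
    return np.c_[u,np.ones(len(u))]@np.array(s['rotation']).T
def onz(s,px,z):
    d=ray(s,px);e=np.array(s['eye']);return e+d*((z-e[2])/d[:,2])[:,None]
def tri(s1,p1,s2,p2):
    d1,d2=ray(s1,p1)[0],ray(s2,p2)[0];e1,e2=np.array(s1['eye']),np.array(s2['eye'])
    t=np.linalg.lstsq(np.c_[d1,-d2],e2-e1,rcond=None)[0]
    a,b=e1+d1*t[0],e2+d2*t[1];return (a+b)/2,np.linalg.norm(a-b)
def proj(s,P):
    R=np.array(s['rotation']);r=cv2.Rodrigues(R.T)[0];t=-R.T@np.array(s['eye'])
    return cv2.projectPoints(np.array(P,float).reshape(-1,3),r,t,np.array(s['intrinsics'],float),np.array(s['dist'],float))[0].reshape(-1,2)
E
python3 - <<'E'
from h import *
for n in('top','side','wrist'):
    s=snap(n,n+'0.png');print(n,np.round(s['eye'],3),np.round(s['rotation'],3).tolist(),np.round(s['intrinsics'],1).tolist(),s['dist'])
print(readout.sense())
E
```

```text
pics
top [ 0.47 -0.01  0.94] [-0.698, 0.716, -0.017, 0.011] [[365.4, 0.0, 259.9], [0.0, 365.4, 194.5], [0.0, 0.0, 1.0]] [-0.03648488  0.          0.          0.          0.        ]
side [0.289 0.633 0.601] [-0.16, 0.888, -0.425, 0.066] [[360.1, 0.0, 253.5], [0.0, 360.1, 186.4], [0.0, 0.0, 1.0]] [-0.04584468  0.          0.          0.          0.        ]
wrist [ 0.293 -0.557  0.373] [0.814, -0.561, -0.087, 0.124] [[281.5, 0.0, 260.0], [0.0, 281.5, 197.2], [0.0, 0.0, 1.0]] [-0.07002154  0.          0.          0.          0.        ]
{'t': 0.15, 'q': array([-1.38648507e+00,  5.28263154e-01,  1.43361769e+00, -4.12909083e-05,
        1.18141361e+00, -1.78510480e-01]), 'qd': array([ 0.00160813, -0.00077271, -0.00252322, -0.00167391, -0.00098011,
        0.00147426]), 'tau': array([ 5.64912825e-04, -4.42744088e+01, -1.78276366e+01, -2.81168077e-04,
        5.62976726e-03, -1.42977521e-05]), 'tcp_pos': array([ 0.22173041, -0.58376287,  0.23854886]), 'tool_rot': array([ 9.83588354e-01,  1.80425126e-01, -2.15611952e-05, -8.50843490e-04]), 'force': array([0.40448911, 0.02395077, 0.21573782]), 'ft_torque': array([ 0.01783133,  0.04430953, -0.00289757]), 'gripper_force': 0.0, 'finger_gap': 1.0022665513524533}
```

View pics/top0.png

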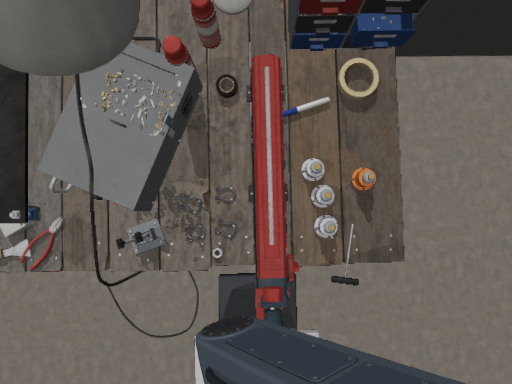

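View pics/side0.png

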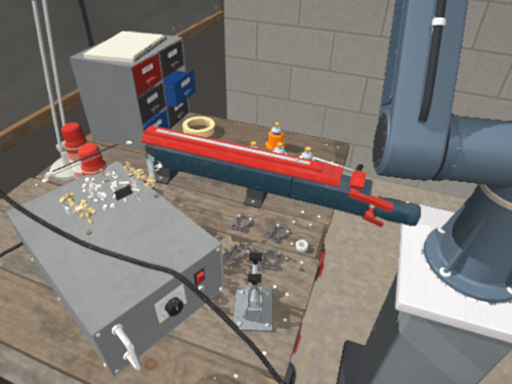

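```bash
sed -i "s/^def snap/from scipy.spatial.transform import Rotation as Ro\ndef snap/; s/    if f: cv2/    s['rotation']=Ro.from_quat(s['rotation']).as_matrix()\n    if f: cv2/" h.py
python3 - <<'E'
from h import *
s=snap('top','t1.png')
im=cv2.imread('pics/t1.png')
a=cv2.resize(im[180:265,110:250],None,fx=5,fy=5,interpolation=cv2.INTER_CUBIC)
cv2.imwrite('pics/t1a.png',a)
for n,p,z in [('ring',(228,195),0.006),('ring',(228,230),.006),('ring',(185,205),.006),('ring',(195,232),.006),('pl',(145,237),.04),('nut',(217,253),.013),('h',(313,168),.08),('h',(322,195),.08),('h',(326,226),.08),('or',(367,178),.08),('guide',(267,260),.13),('guide',(265,60),.13)]:
    print(n,np.round(onz(s,[p],z)[0],3))
E
```

```text
ring [0.507 0.063 0.006]
ring [0.417 0.065 0.006]
ring [0.484 0.173 0.006]
ring [0.414 0.149 0.006]
pl [0.407 0.267 0.04 ]
nut [0.36  0.094 0.013]
h [ 0.562 -0.145  0.08 ]
h [ 0.498 -0.164  0.08 ]
h [ 0.425 -0.172  0.08 ]
or [ 0.536 -0.273  0.08 ]
guide [ 0.356 -0.029  0.13 ]
guide [ 0.805 -0.037  0.13 ]
```

View pics/t1a.png

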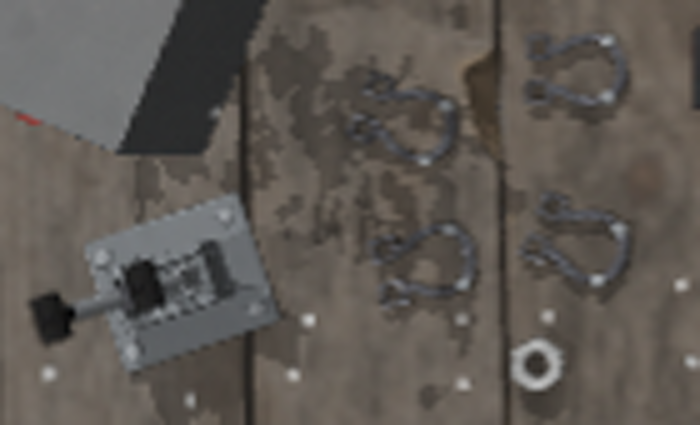

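View pics/wrist0.png

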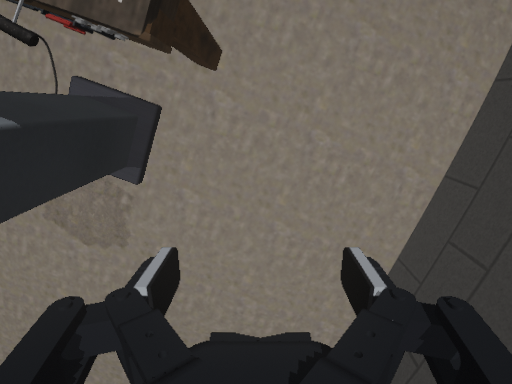

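send_rows(commands="85 .88 -.74 -.22 0;85 .88 -.74 -.22 0;85 .88 -.74 -.22 0;85 .88 -.74 -.22 0;85 .88 -.74 -.22 0;85 .88 -.74 -.22 0;85 .88 -.74 -.22 0;85 .88 -.74 -.22 0;85 .88 -.74 -.22 0;85 .88 -.74 -.22 0;85 .88 -.74 -.22 0;85 .88 -.74 -.22 0;85 .88 -.74 -.22 0;85 .88 -.74 -.22 0;85 .88 -.74 -.22 0;85 .88 -.74 -.22 0;85 .88 -.74 -.22 0;85 .88 -.74 -.22 0;85 0 0 0 0;85 0 0 0 0")

```text
t: 1.87
tcp_pos: [0.4237, -0.222, 0.3187]
tool_rot: [0.983, 0.182, 0.0, 0.0]
force: [0.7, 0.0, 0.5]
finger_gap: 0.997
gripper_force: 0.0
```

```bash
cat >> h.py <<'E'
def yaw():
    q=readout.sense()['tool_rot'];x=Ro.from_quat(q).as_matrix()[:,0];return np.degrees(np.arctan2(x[1],x[0]))
def go(x,y,z,phi=None):
    """print shift along tool axes from here in units of 20 mm, and turn in units of 4 deg (spin after shift)"""
    s=readout.sense();R=Ro.from_quat(s['tool_rot']).as_matrix()
    d=R.T@(np.array([x,y,z])-s['tcp_pos'])/.02
    sp=0 if phi is None else -((phi-yaw()+180)%360-180)/4
    print('t',round(s['t'],1),'tcp',np.round(s['tcp_pos'],4),'yaw',round(yaw(),2),'units',np.round(d,2),'spin',round(sp,2))
E
python3 - <<'E'
from h import *
st=readout.sense();R=Ro.from_quat(st['tool_rot']).as_matrix()
s=snap('wrist','w1.png')
print(st['tcp_pos'],yaw(),'cam in tool',R.T@(s['eye']-st['tcp_pos']),(R.T@s['rotation']).round(3).tolist())
E
```

```text
[ 0.42373131 -0.22204646  0.31868333] 20.856282648645738 cam in tool [ 0.07645716  0.00044582 -0.13447473] [[-0.0, -0.954, -0.299], [1.0, 0.0, -0.0], [0.001, -0.299, 0.954]]
```

View pics/w1.png

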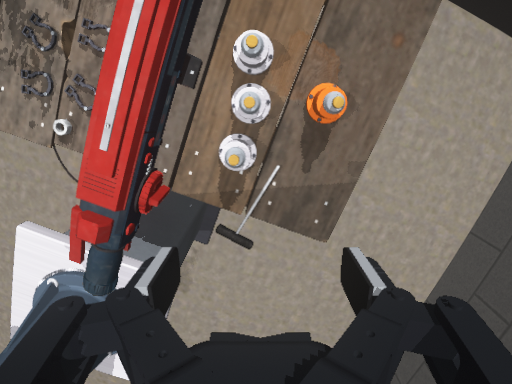

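```bash
cat >> h.py <<'E'
def blobs(s,lo,hi,roi=None,amin=6):
    hsv=cv2.cvtColor(s['pixels'],cv2.COLOR_RGB2HSV);m=cv2.inRange(hsv,np.array(lo),np.array(hi))
    if roi: 
        k=np.zeros_like(m);k[roi[1]:roi[3],roi[0]:roi[2]]=255;m&=k
    n,_,st,c=cv2.connectedComponentsWithStats(m)
    return [(c[i].round(1),st[i][:5].tolist()) for i in range(1,n) if st[i][4]>=amin]
E
python3 - <<'E'
from h import *
s=snap('wrist');t=snap('top')
a=blobs(s,(15,90,90),(32,255,255),(200,10,320,190))
b=blobs(t,(15,60,90),(32,255,255),(295,150,350,245),3)
print(a);print(b)
for p,_ in a:
  for q,_ in b:
    P,e=tri(s,p,t,q)
    if e<.008: print(p,q,P.round(4),round(e,4), onz(s,[p],.08).round(4),onz(t,[q],.08).round(4))
E
```

```text
[(array([232.2,  11.3]), [231, 10, 4, 4, 12]), (array([248.8,  12.2]), [248, 11, 3, 4, 6]), (array([259.1,  19. ]), [239, 10, 37, 22, 256]), (array([278.9,  14.5]), [275, 10, 8, 12, 40]), (array([294. ,  22.5]), [272, 10, 42, 27, 293]), (array([285.5,  16.4]), [284, 13, 6, 7, 16]), (array([234.9,  26.4]), [226, 14, 22, 31, 161]), (array([223.6,  31.3]), [220, 27, 9, 9, 39]), (array([249.9,  27. ]), [249, 26, 3, 3, 7]), (array([266.1,  31.7]), [261, 28, 11, 8, 29]), (array([279.9,  34.9]), [278, 33, 5, 5, 8]), (array([250.9,  40.4]), [246, 35, 11, 12, 114]), (array([224.9,  39.6]), [224, 37, 3, 6, 11]), (array([272. ,  38.2]), [270, 37, 5, 4, 8]), (array([283.8,  44.3]), [281, 39, 7, 12, 26]), (array([219. ,  42.5]), [216, 40, 7, 6, 23]), (array([277.4,  46.1]), [276, 44, 4, 5, 7]), (array([219.5,  56.8]), [211, 48, 21, 24, 135]), (array([279.1,  51.1]), [278, 49, 3, 5, 7]), (array([225.5,  59.4]), [224, 57, 5, 5, 15]), (array([224.7,  67. ]), [222, 63, 6, 10, 21]), (array([230.3,  71.2]), [228, 68, 5, 8, 15]), (array([268.2,  75.8]), [265, 72, 6, 7, 12]), (array([282.3,  79.7]), [280
[... 6399 characters left out ...]
248.4 101.6] [327.4 194.5] [ 0.4989 -0.1785  0.0737] 0.0002 [[ 0.4988 -0.1788  0.08  ]] [[ 0.4988 -0.1773  0.08  ]]
[214.2 122. ] [335.6 207.3] [ 0.4705 -0.1652  0.2185] 0.0045 [[ 0.4596 -0.1462  0.08  ]] [[ 0.4681 -0.1957  0.08  ]]
[209.1 126.5] [335.6 207.3] [ 0.4687 -0.1635  0.2289] 0.0007 [[ 0.4519 -0.1418  0.08  ]] [[ 0.4681 -0.1957  0.08  ]]
[208.3 131.8] [335.6 207.3] [ 0.4668 -0.1638  0.2309] 0.0033 [[ 0.4451 -0.1429  0.08  ]] [[ 0.4681 -0.1957  0.08  ]]
[233.  159.2] [331.3 227.2] [ 0.4214 -0.1849  0.075 ] 0.0003 [[ 0.4225 -0.185   0.08  ]] [[ 0.4215 -0.184   0.08  ]]
[217.3 173.1] [339.7 232. ] [ 0.4195 -0.1796  0.1771] 0.0071 [[ 0.397  -0.1713  0.08  ]] [[ 0.4097 -0.2035  0.08  ]]
```

send_rows(commands="85 .39 -.99 0 0;85 .39 -.99 0 0;85 .39 -.99 0 0;85 .39 -.99 0 0;85 .39 -.99 0 0;85 .39 -.99 0 0;85 .39 -.99 0 0;85 .39 -.99 0 0;85 .39 -.99 0 0;85 .39 -.99 0 0;85 .39 -.99 0 0;85 .39 -.99 0 0;85 .39 -.99 0 0;85 .39 -.99 0 0;85 .39 -.99 0 0;85 .39 -.99 0 0;85 .39 -.99 0 0;85 .39 -.99 0 0;85 0 0 0 0;85 0 0 0 0")

```text
t: 3.68
tcp_pos: [0.4284, 0.1599, 0.3182]
tool_rot: [0.984, 0.181, -0.0, 0.0]
force: [0.3, 0.1, -0.5]
finger_gap: 0.998
gripper_force: 0.0
```

Run:
```python
from h import *
s=snap('wrist','w2.png');go(.4,.2,.3)
im=cv2.imread('pics/w2.png');cv2.imwrite('pics/w2a.png',cv2.resize(im,(800,600),interpolation=cv2.INTER_CUBIC))
```

```text
t 3.7 tcp [0.4284 0.1594 0.3182] yaw 20.77 units [-0.6  -2.4   0.91] spin 0
```

View pics/w2a.png

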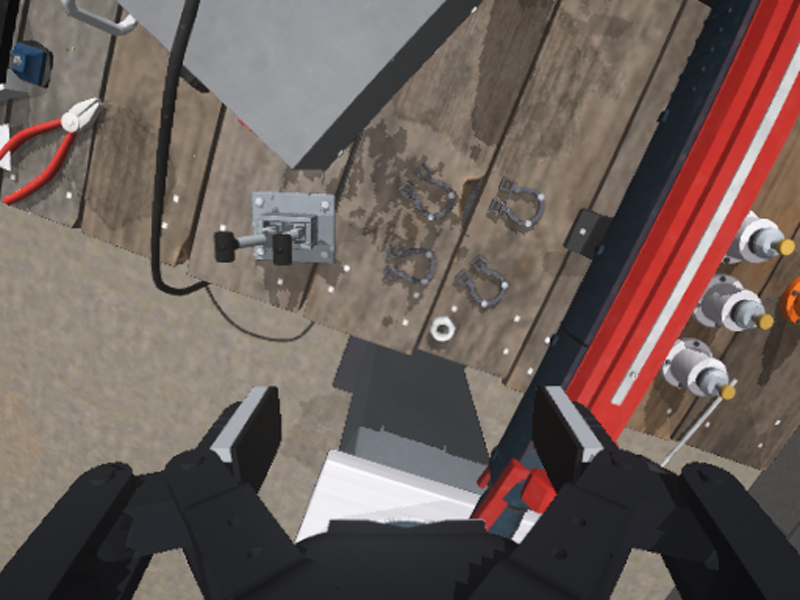

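Run:
```python
from h import *
s=snap('wrist');t=snap('top')
b=lambda s,r:[(p,st) for p,st in blobs(s,(0,0,0),(180,255,48),r,20)]
print(b(s,(133,140,197,175)));print(b(t,(112,220,170,262)))
```

```text
[(array([143.6, 157.3]), [137, 149, 16, 19, 219]), (array([180. , 159.1]), [174, 150, 12, 20, 209])]
[(array([115.5, 241.8]), [115, 220, 4, 42, 52]), (array([142.7, 239.9]), [121, 220, 49, 42, 1654])]
```

Run:
```python
from h import *
s=snap('wrist');t=snap('top')
print(blobs(t,(0,0,0),(180,255,22),(112,220,170,262),5))
for th in (16,22,28):
  a=[p for p,q in sorted(blobs(s,(0,0,0),(180,255,48),(133,140,197,175),20),key=lambda x:x[0][0])]
  b=[p for p,q in sorted(blobs(t,(0,0,0),(180,255,th),(112,225,142,262),15),key=lambda x:x[0][0])]
  print(th,b)
  if len(b)==2:
    P=[tri(s,a[i],t,b[i]) for i in (0,1)];print(P, np.linalg.norm(P[0][0]-P[1][0]))
Q=onz(s,a,.107);print(Q.round(4),Q.mean(0),np.degrees(np.arctan2(*(Q[0]-Q[1])[1::-1])),np.linalg.norm(Q[0]-Q[1]))
```

```text
[(array([132.9, 222.7]), [131, 220, 5, 7, 9]), (array([137.8, 246.2]), [126, 227, 21, 35, 439]), (array([146.8, 230.5]), [146, 228, 2, 6, 6]), (array([155.7, 245.2]), [148, 231, 16, 31, 218])]
16 []
22 [array([136.1, 245.1])]
28 [array([134.2, 243.4])]
[[0.3957 0.3019 0.107 ]
 [0.4098 0.2583 0.107 ]] [0.40273122 0.28011668 0.107     ] 107.93899922493802 0.04589291909615291
```

Run:
```python
from h import *
s=snap('wrist');t=snap('top');t['pixels']=cv2.cvtColor(cv2.imread('pics/t1.png'),cv2.COLOR_BGR2RGB)
a=[p for p,q in sorted(blobs(s,(0,0,0),(180,255,48),(133,140,197,175),20),key=lambda x:x[0][0])]
b=[p for p,q in sorted(blobs(t,(0,0,0),(180,255,45),(112,228,150,252),12),key=lambda x:x[0][0])]
print(b)
for i in range(min(2,len(b))): print(tri(s,a[i],t,b[i]))
Q=onz(s,a,.127);print(Q.round(4),Q.mean(0),np.degrees(np.arctan2(*(Q[0]-Q[1])[1::-1])),np.linalg.norm(Q[0]-Q[1]))
```

```text
[array([120.3, 243.1]), array([138.4, 236.9])]
(array([0.40069455, 0.29649432, 0.12383498]), np.float64(0.0002328051283845873))
(array([0.41379119, 0.25542772, 0.12314586]), np.float64(0.0012548480226298043))
[[0.4017 0.2953 0.127 ]
 [0.4152 0.2541 0.127 ]] [0.40841925 0.2746893  0.127     ] 108.09183680128855 0.043385552381926956
```

Run:
```python
from h import *
go(.408,.275,.21,18.1)
```

```text
t 4.0 tcp [0.4284 0.1594 0.3185] yaw 20.7 units [ 1.09 -5.77  5.43] spin 0.65
```

send_rows(commands="85 .18 -.96 .9 0;85 .18 -.96 .9 0;85 .18 -.96 .9 0;85 .18 -.96 .9 0;85 .18 -.96 .9 0;85 .18 -.96 .9 0;85 0 0 0 .65;85 0 0 0 0;85 0 0 0 0")

```text
t: 4.78
tcp_pos: [0.4078, 0.2755, 0.2105]
tool_rot: [0.987, 0.159, 0.0, 0.0]
force: [-0.1, -0.6, -1.3]
finger_gap: 0.995
gripper_force: 0.0
```

Run:
```python
from h import *
s=snap('wrist','w3.png');go(.408,.275,.112,18.1)
for z in (.123,.127):
  print(proj(s,[[.4,.2955,z],[.4145,.2548,z]]))
```

```text
t 4.8 tcp [0.4081 0.2753 0.2109] yaw 18.21 units [-0.01  0.01  4.94] spin 0.03
[[233.82988841 206.38084694]
 [285.56538899 205.22143138]]
[[233.39881633 207.98775856]
 [285.9865664  206.81153431]]
```

View pics/w3.png

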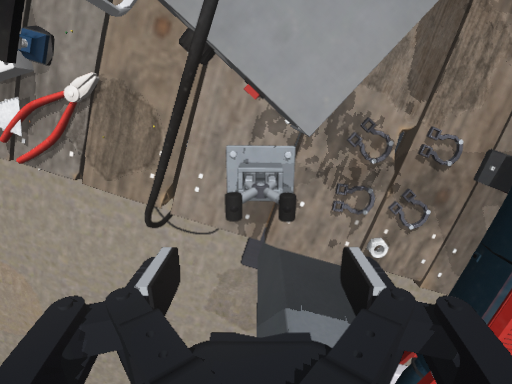

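send_rows(commands="85 0 0 .98 0;85 0 0 .98 0;85 0 0 .98 0;85 0 0 .98 0;85 0 0 .98 0;85 0 0 0 0;56 0 0 0 0;56 0 0 0 0;56 0 0 0 0;56 0 0 0 0;56 0 0 0 0;56 0 0 0 0;54.5 0 0 0 0;54.5 0 0 0 0", grip_force=40)

```text
t: 6.0
tcp_pos: [0.4095, 0.2758, 0.1149]
tool_rot: [0.987, 0.159, 0.003, 0.0]
force: [0.2, -1.7, 10.3]
finger_gap: 0.645
gripper_force: 20.3
```

Run:
```python
from h import *
go(.408,.275,.27,18.1);st=readout.sense();print(st['finger_gap'],st['gripper_force'],st['force'])
```

```text
t 6.0 tcp [0.4095 0.2758 0.1149] yaw 18.25 units [-0.04  0.02 -7.76] spin 0.04
0.6446845750300657 20.297776758670807 [ 0.16888457 -1.7347051  10.27203186]
```

send_rows(commands="54.5 0 0 -.2 0;54.5 0 0 -.4 0;54.5 0 0 -.6 0;54.5 0 0 -.8 0;54.5 0 0 -1 0;54.5 0 0 -1 0;54.5 0 0 -1 0;54.5 0 0 -1 0;54.5 0 0 -1 0;54.5 0 0 -1 0;54.5 0 1 0 0;54.5 0 1 0 0;54.5 0 1 0 0;54.5 0 .5 0 0;54.5 0 0 0 0;54.5 0 0 0 0;54.5 0 0 0 0")

```text
t: 7.42
tcp_pos: [0.429, 0.2097, 0.2725]
tool_rot: [0.987, 0.158, -0.0, -0.0]
force: [-0.1, -0.4, -1.6]
finger_gap: 0.645
gripper_force: 13.9
```

Run:
```python
from h import *
s=snap('wrist','w4.png');go(.408,.275,.112,18.1);st=readout.sense();print(st['finger_gap'],st['gripper_force'],st['force'])
im=cv2.imread('pics/w4.png');a=im[0:384,140:512];cv2.imwrite('pics/w4a.png',cv2.resize(im[80:380,140:512],(744,600),interpolation=cv2.INTER_CUBIC))
```

```text
t 7.5 tcp [0.4289 0.2098 0.2725] yaw 18.22 units [ 0.03 -3.42  8.03] spin 0.03
0.639148223710784 13.941417038440704 [-1.48991961  0.84681855 -2.10977516]
```

View pics/w4a.png

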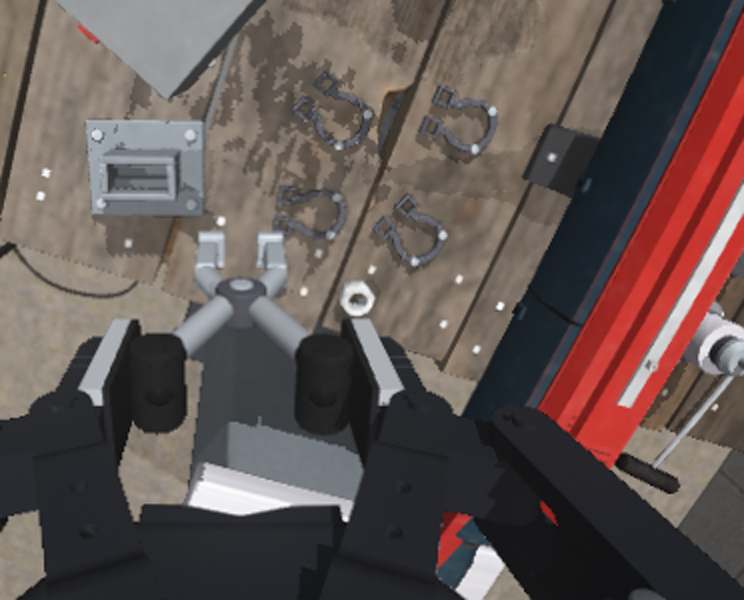

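```bash
cat >> h.py <<'E'
def tool():
    st=readout.sense();return np.array(st['tcp_pos']),Ro.from_quat(st['tool_rot']).as_matrix()
def dot(s,p,r=5,thr=None):
    g=cv2.cvtColor(s['pixels'],cv2.COLOR_RGB2GRAY).astype(float);x,y=map(int,np.round(p))
    w=g[y-r:y+r+1,x-r:x+r+1];m=(w>(np.median(w)+.5*(w.max()-np.median(w))))
    yy,xx=np.mgrid[y-r:y+r+1,x-r:x+r+1];ww=np.where(m,w-np.median(w),0)
    return np.array([(xx*ww).sum()/ww.sum(),(yy*ww).sum()/ww.sum()])
def ring(s,p1,p2,lug,z=.006,r=5):
    """ring pose from its two hinge pins"""
    d=[dot(s,p,r) for p in(p1,p2)];A,B=onz(s,d,z);m=(A+B)/2;L=onz(s,[lug],z)[0]
    e=(A-B)/np.linalg.norm(A-B);n=np.array([-e[1],e[0],0]);n*=np.sign(n@(L-m))
    o=m+.012*n;return o,np.degrees(np.arctan2(n[1],n[0])),np.linalg.norm(A-B)
E
python3 - <<'E'
from h import *
s=snap('wrist');c=lambda x,y:(140+x/2,80+y/2)
for n,a,b,l in [('a',(367,114),(339,145),(314,95)),('b',(492,112),(474,149),(437,113)),('c',(340,198),(328,235),(287,208)),('d',(443,235),(414,262),(395,217))]:
    o,y,L=ring(s,c(*a),c(*b),c(*l));print(n,o.round(4),round(y,1),round(L,4))
p,R=tool()
for dx in (0,.005):
  print(proj(s,[p+R@np.array([dx,sy*.0115,.095]) for sy in(1,-1)]).round(1).tolist())
im=cv2.imread('pics/w4.png');cv2.imwrite('pics/w4b.png',cv2.resize(im[185:255,225:305],None,fx=8,fy=8,interpolation=cv2.INTER_CUBIC))
E
```

```text
a [0.4871 0.1526 0.006 ] 66.1 0.0344
b [0.5117 0.0658 0.006 ] 88.4 0.0285
c [0.4157 0.1442 0.006 ] 98.1 0.028
d [0.4215 0.0666 0.006 ] 64.9 0.0288
[[272.9, 202.2], [246.2, 202.2]]
[[273.0, 196.6], [246.1, 196.6]]
```

View pics/w4b.png

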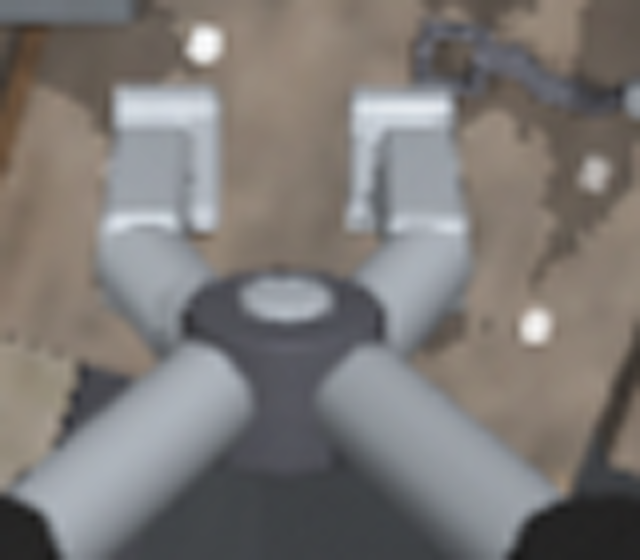

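send_rows(commands="54.5 -.3 .97 .6 0;54.5 -.3 .97 .6 0;54.5 -.3 .97 .6 0;54.5 -.3 .97 .6 0;54.5 -.3 .97 .6 0;54.5 -.3 .97 .6 0;54.5 0 0 0 -1;54.5 0 0 0 -1;54.5 0 0 0 -1;54.5 0 0 0 -1;54.5 0 0 0 -1;54.5 0 0 0 -1;54.5 0 0 0 -1;54.5 0 0 0 -1;54.5 0 0 0 -1;54.5 0 0 0 -1;54.5 0 0 0 -1;54.5 0 0 0 -1;54.5 0 0 0 -1;54.5 0 0 0 -1")

```text
t: 9.18
tcp_pos: [0.4316, 0.0881, 0.2005]
tool_rot: [0.796, 0.605, 0.0, -0.0]
force: [1.5, -0.7, -1.6]
finger_gap: 0.638
gripper_force: 13.9
```

send_rows(commands="54.5 0 0 0 -1;54.5 0 0 0 -1;54.5 0 0 0 -1;54.5 0 0 0 -1;54.5 0 0 0 -1;54.5 0 0 0 -1;54.5 0 0 0 -1;54.5 0 0 0 -1;54.5 0 0 0 -1;54.5 0 0 0 -1;54.5 0 0 0 -1;54.5 0 0 0 -1;54.5 0 0 0 -1;54.5 0 0 0 -1;54.5 0 0 0 -1;54.5 0 0 0 -1;54.5 0 0 0 -1;54.5 0 0 0 -1;54.5 0 0 0 -1;54.5 0 0 0 -1")

```text
t: 10.85
tcp_pos: [0.4316, 0.0881, 0.2005]
tool_rot: [0.221, 0.975, 0.0, -0.0]
force: [0.4, 0.3, -1.8]
finger_gap: 0.637
gripper_force: 13.9
```

send_rows(commands="54.5 0 0 0 -1;54.5 0 0 0 -1;54.5 0 0 0 -1;54.5 0 0 0 -1;54.5 0 0 0 -1;54.5 0 0 0 -1;54.5 0 0 0 -1;54.5 0 0 0 -1;54.5 0 0 0 -1;54.5 0 0 0 -1;54.5 0 0 0 -1;54.5 0 0 0 -1;54.5 0 0 0 -1;54.5 0 0 0 -1;54.5 0 0 0 -1;54.5 0 0 0 -1;54.5 0 0 0 -1;54.5 0 0 0 -1;54.5 0 0 0 -1;54.5 0 0 0 -1")

```text
t: 12.52
tcp_pos: [0.4316, 0.0881, 0.2005]
tool_rot: [-0.458, 0.889, 0.0, 0.0]
force: [0.4, 0.3, -1.4]
finger_gap: 0.642
gripper_force: 13.9
```

send_rows(commands="54.5 0 0 0 -1;54.5 0 0 0 -1;54.5 0 0 0 -.7;54.5 0 0 1 0;54.5 0 0 .8 0;54.5 0 0 .7 0;54.5 0 0 0 0;54.5 0 0 0 0")

```text
t: 13.18
tcp_pos: [0.4312, 0.0878, 0.1501]
tool_rot: [-0.538, 0.843, 0.001, -0.001]
force: [0.9, 0.1, -1.4]
finger_gap: 0.641
gripper_force: 13.9
```

Run:
```python
from h import *
s=snap('wrist','w5.png');go(.4317,.0883,.15,244.9);print(readout.sense()['q'].round(3))
d=proj(s,[[.4215-.012*.424+k*.0145*.906,.0666-.012*.906-k*.0145*.424,.006] for k in(1,-1)]);l=proj(s,[[.4317,.0883,.006]])[0];print(d,l)
print([dot(s,p).round(1) for p in d])
p,R=tool();print('tips',proj(s,[p+R@np.array([0,sy*.0115,.095]) for sy in(1,-1)]).round(1).tolist())
im=cv2.imread('pics/w5.png');cv2.imwrite('pics/w5b.png',cv2.resize(im[110:250,180:340],None,fx=4,fy=4,interpolation=cv2.INTER_CUBIC))
```

```text
t 13.2 tcp [0.4318 0.0877 0.1507] yaw -114.97 units [-0.02  0.02  0.04] spin 0.03
[-0.054  0.437  1.971  0.     0.733 -2.76 ]
[[245.13286294 152.91886653]
 [274.43165529 152.96538001]] [259.68010484 187.98187962]
[array([244.6, 153.9]), array([274.2, 153.5])]
tips [[272.8, 202.9], [245.9, 202.9]]
```

View pics/w5b.png

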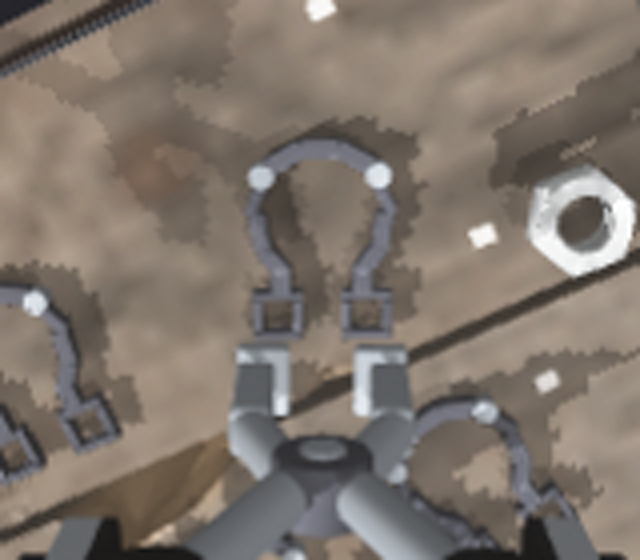

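send_rows(commands="54.5 0 0 .8 0;54.5 0 0 .8 0;54.5 0 0 .5 0;54.5 0 0 .1 0;54.5 0 0 .1 0;54.5 0 0 .08 0;54.5 0 0 0 0;54.5 0 0 0 0")

```text
t: 13.9
tcp_pos: [0.4321, 0.0873, 0.1035]
tool_rot: [-0.537, 0.843, -0.0, 0.001]
force: [-0.7, -0.1, -0.8]
finger_gap: 0.641
gripper_force: 14.0
```

Run:
```python
from h import *
s=snap('wrist','w6.png');go(.4317,.0883,.101,244.9);print(readout.sense()['force'])
```

```text
t 13.9 tcp [0.432  0.0873 0.1035] yaw -115.01 units [-0.04  0.04  0.13] spin 0.02
[-0.19147585  0.06007231 -1.12011902]
```

send_rows(commands="54.5 0 0 .06 0;54.5 0 0 .06 0;54.5 0 0 .06 0;54.5 0 0 0 0;54.5 0 0 0 0")

```text
t: 14.37
tcp_pos: [0.4332, 0.0873, 0.1011]
tool_rot: [-0.537, 0.843, -0.001, 0.002]
force: [-1.0, 0.1, 15.9]
finger_gap: 0.643
gripper_force: 15.8
```

Run:
```python
from h import *
s=snap('wrist','w6.png');go(.4317,.0883,.101,244.9);print(readout.sense()['force'])
im=cv2.imread('pics/w6.png');cv2.imwrite('pics/w6b.png',cv2.resize(im[130:230,210:310],None,fx=6,fy=6,interpolation=cv2.INTER_CUBIC))
```

```text
t 14.4 tcp [0.4332 0.0873 0.1011] yaw -115.02 units [-0.02  0.09  0.01] spin 0.02
[-0.28001296 -0.33353046 15.38603858]
```

View pics/w6b.png

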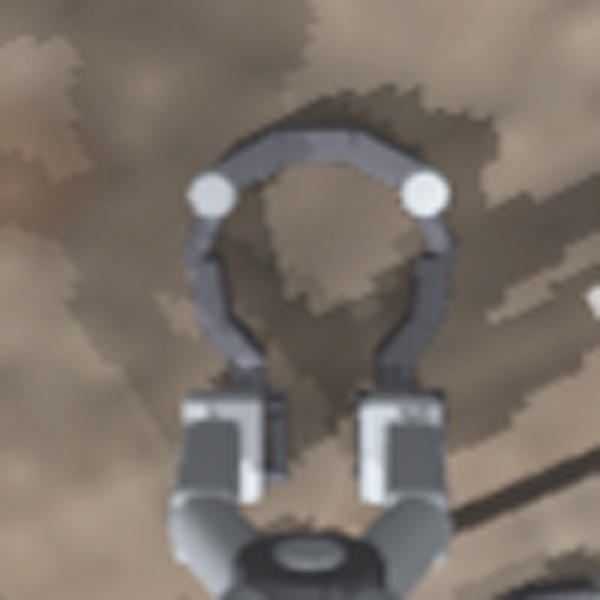

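send_rows(commands="50 0 0 -.04 0;46 0 0 -.04 0;42 0 0 -.04 0;39 0 0 -.03 0;37 0 0 -.03 0;35 0 0 -.02 0;35 0 0 0 0;35 0 0 0 0;35 0 0 0 0;35 0 0 0 0", grip_force=60)

```text
t: 15.25
tcp_pos: [0.4319, 0.0876, 0.1053]
tool_rot: [-0.537, 0.843, -0.0, 0.001]
force: [-3.7, 2.4, 19.8]
finger_gap: 0.419
gripper_force: 26.2
```

Run:
```python
from h import *
go(.4317,.0883,.101,244.9);s=readout.sense();print(s['force'],s['finger_gap']*85.4,s['gripper_force'])
```

```text
t 15.2 tcp [0.4319 0.0876 0.1053] yaw -115.0 units [-0.03  0.02  0.21] spin 0.03
[-3.65828864  2.37048319 19.76333555] 35.810068709286014 26.161116678267717
```

send_rows(commands="34 0 0 -.1 0;34 0 0 -.1 0;34 0 0 -.1 0;34 0 0 -.3 0;34 0 0 -.6 0;34 0 0 -1 0;34 0 0 -1 0;34 0 0 0 0;34 0 0 0 0")

```text
t: 16.0
tcp_pos: [0.4321, 0.0872, 0.168]
tool_rot: [-0.537, 0.843, -0.001, 0.001]
force: [0.9, -0.7, -2.5]
finger_gap: 0.405
gripper_force: 16.6
```

Run:
```python
from h import *
go(.4317,.0883,.101,244.9);s=readout.sense();print(s['force'],s['finger_gap']*85.4,s['gripper_force'])
s=snap('wrist','w7.png')
im=cv2.imread('pics/w7.png');cv2.imwrite('pics/w7b.png',cv2.resize(im[120:240,190:330],None,fx=5,fy=5,interpolation=cv2.INTER_CUBIC))
```

```text
t 16.0 tcp [0.4321 0.0872 0.168 ] yaw -115.01 units [-0.04  0.05  3.35] spin 0.02
[ 0.88267553 -0.71625296 -2.52127883] 34.57889064927522 16.64696602150798
```

View pics/w7b.png

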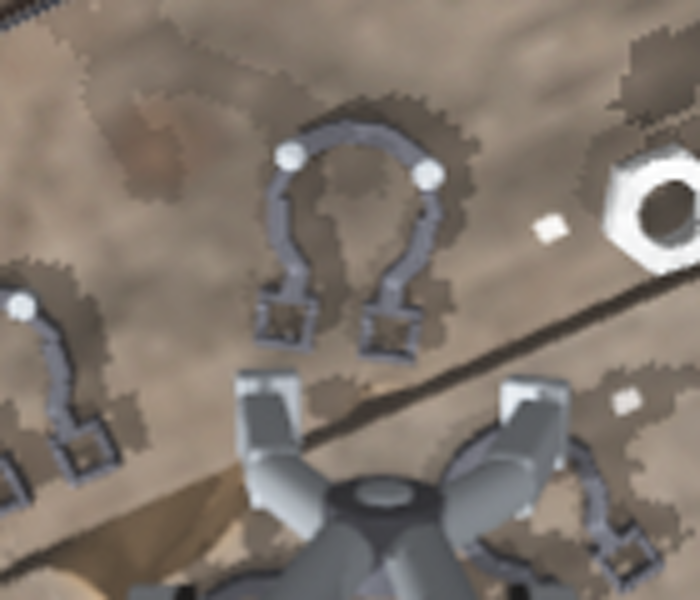

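send_rows(commands="40 0 0 0 0;46 0 0 0 0;50 0 0 0 0;54.5 0 0 0 0;54.5 0 0 0 0;54.5 0 0 0 0")

```text
t: 16.55
tcp_pos: [0.4314, 0.0873, 0.1671]
tool_rot: [-0.537, 0.843, 0.0, -0.0]
force: [-0.1, -0.2, -1.8]
finger_gap: 0.639
gripper_force: 13.9
```

```bash
cat >> h.py <<'E'
def plates(s,rows=(190,222),cols=(215,310),show=False):
    im=s['pixels'][rows[0]:rows[1],cols[0]:cols[1]];h=cv2.cvtColor(im,cv2.COLOR_RGB2HSV)
    m=((h[...,1]<45)&(h[...,2]>140)).astype(np.uint8)
    n,l,st,c=cv2.connectedComponentsWithStats(m)
    r=[(st[i][0]+cols[0],st[i][1]+rows[0],st[i][2],st[i][3],st[i][4]) for i in range(1,n) if st[i][4]>30]
    if show: print('\n'.join(''.join('#' if v else '.' for v in row) for row in m))
    return [tuple(map(int,x)) for x in r]
def img(f): return cv2.cvtColor(cv2.imread('pics/'+f),cv2.COLOR_BGR2RGB)
E
python3 - <<'E'
from h import *
for f in('w4.png','w5.png','w6.png','w7.png'): print(f,plates({'pixels':img(f)}))
s=snap('wrist','w8.png');print(plates(s,show=True));st=readout.sense();print(st['finger_gap']*85.4,st['gripper_force'])
p,R=tool();q=lambda *a:proj(s,[p+R@np.array(a)])[0].round(1)
print(q(0,0,.095),q(.01,0,.095),q(0,0,.105),q(0,.01,.095),q(0,0,.085))
d=[(248.2,151.2),(275.2,154.8)];print([dot(s,x).round(1) for x in d],ring(s,*d,(258,184)))
E
```

```text
w4.png [(268, 193, 22, 29, 354), (233, 194, 20, 28, 386), (216, 212, 7, 10, 33)]
w5.png [(284, 190, 26, 16, 148), (238, 196, 15, 18, 96), (255, 198, 26, 20, 166), (236, 208, 9, 14, 52)]
w6.png [(240, 197, 14, 17, 87), (263, 197, 20, 17, 130), (291, 210, 19, 12, 115), (237, 212, 9, 10, 52)]
w7.png [(286, 190, 24, 15, 118), (235, 193, 19, 29, 207), (251, 200, 34, 15, 199)]
........................#.........................................................#########...#
.................................................................................##############
...............................................................................#####.#######.##
.......................#.......................##............................#########.#.#..###
........................................#....................................########....#..###
...................#......................................................##..#####......#....#
..........................................................................########.............
..............................#####..###..............
[... 2009 characters left out ...]
................................................
...........................#####...............................................................
...........................######..............................................................
...........................#######.............................................................
[(289, 190, 21, 11, 108), (244, 197, 17, 20, 99), (260, 198, 29, 17, 211), (242, 212, 7, 10, 37)]
54.625382897627944 13.861397802829742
[260.2 202.5] [260.2 191.3] [260.2 198.9] [271.9 202.5] [260.3 206.3]
[array([246.5, 151.3]), array([274.1, 155. ])] (array([0.42382788, 0.06797843, 0.006     ]), np.float64(57.42520973541377), np.float64(0.029210567228130153))
```

send_rows(commands="54.5 -.82 -.41 0 0;54.5 -.81 -.41 0 0;54.5 0 0 1 0;54.5 0 0 1 0;54.5 0 0 .8 0;54.5 0 0 .4 0;54.5 0 0 .1 0;54.5 0 0 .1 0;54.5 0 0 .05 0;54.5 0 0 0 0")

```text
t: 17.43
tcp_pos: [0.4601, 0.11, 0.0991]
tool_rot: [-0.537, 0.843, -0.0, 0.0]
force: [-1.0, 0.9, 1.9]
finger_gap: 0.638
gripper_force: 15.5
```

send_rows(commands="56 0 0 0 0;57 0 0 0 0;57 0 0 0 0;57 0 0 0 0;56 0 0 0 0;55 0 0 -.01 0;54.5 0 0 -.01 0;54.5 0 0 0 0;54.5 0 0 0 0")

```text
t: 18.18
tcp_pos: [0.4601, 0.11, 0.0989]
tool_rot: [-0.537, 0.843, 0.0, 0.0]
force: [-0.3, 0.2, 4.3]
finger_gap: 0.64
gripper_force: 15.7
```

Run:
```python
from h import *
s=snap('wrist','w9.png');print(plates(s,show=True));st=readout.sense();print(st['finger_gap']*85.4,st['gripper_force'],st['force'])
p,R=tool();q=lambda *a:proj(s,[p+R@np.array(a)])[0].round(1)
print(q(0,0,.095));go(.46,.11,.1)
```

```text
...............................................................................................
...............................................................................................
...............................................................................................
............................................................................................##.
...........................................................................................#...
...............................................................................................
...............................................................................................
..............................####.............................................................
..............................#############.................#############......................
..............................##############................#############......................
..............................###....#######................########..###......................
..............................#.........####
[... 1510 characters left out ...]
.........####............####..#...................................#######...
...........................####.............#........................................######....
...........................#####......................................................#####....
...........................######......................................................##......
............................######.............................................................
[(245, 197, 43, 22, 335), (290, 201, 11, 10, 37), (300, 214, 7, 7, 35)]
54.59955701314524 15.74608862400055 [-1.25327528  0.14009515  4.0123445 ]
[260.3 202.4]
t 18.2 tcp [0.46   0.11   0.0989] yaw -115.01 units [-0.    0.   -0.06] spin 0
```

send_rows(commands="56 0 0 .05 0;57 0 0 .05 0;57.5 0 0 .03 0;57.5 0 0 0 0;57.5 0 0 0 0;56.5 0 0 0 0;55 0 0 -.02 0;54.5 0 0 -.02 0;54.5 0 0 0 0;54.5 0 0 0 0")

```text
t: 19.07
tcp_pos: [0.4605, 0.11, 0.098]
tool_rot: [-0.537, 0.843, -0.0, 0.001]
force: [-2.7, 0.8, 13.6]
finger_gap: 0.641
gripper_force: 18.1
```

Run:
```python
from h import *
s=snap('wrist','w10.png');print(plates(s));st=readout.sense();print(st['finger_gap']*85.4,st['gripper_force'],st['force'])
g=cv2.cvtColor(s['pixels'],cv2.COLOR_RGB2HSV)
for r in (199,200,203): print(''.join('#' if g[r,c,2]>140 and g[r,c,1]<45 else '.' for c in range(230,310)))
# black handles extents on row 270/285
for f in ('w5.png','w10.png'):
  v=cv2.cvtColor(img(f),cv2.COLOR_RGB2GRAY)
  for r in (260,270,280): print(f,r,[int(x) for x in np.where(np.abs(np.diff((v[r,180:340]<40).astype(int))))[0]+180])
go(.46,.11,.1)
```

```text
[(246, 196, 43, 22, 340), (290, 201, 11, 9, 40), (243, 212, 7, 10, 39), (301, 214, 7, 7, 35)]
55.10644501176329 18.122248649597168 [-2.05067205  0.74924538 14.77152744]
................####..#######.................#############.....................
................#........####.................#######...###.....................
..........................###..........##....#####...........##..####...........
w5.png 260 [184, 196, 231, 288, 289, 308, 323, 335]
w5.png 270 [192, 232, 288, 289, 306, 307, 308, 327]
w5.png 280 [185, 191, 233, 299, 325, 335]
w10.png 260 [184, 196, 233, 289, 290, 293, 323, 335]
w10.png 270 [192, 231, 289, 290, 309, 327]
w10.png 280 [184, 191, 231, 294, 296, 299, 325, 335]
t 19.1 tcp [0.4605 0.11   0.098 ] yaw -115.02 units [ 0.01  0.02 -0.1 ] spin 0
```

send_rows(commands="54.5 0 0 -1 0;54.5 0 0 -1 0;54.5 0 0 -1 0;54.5 0 0 -1 0;54.5 0 0 -1 0;54.5 -.88 .81 -.5 0;54.5 -.88 .81 0 0;54.5 -.88 .81 0 0;54.5 -.88 .81 0 0;54.5 -.88 .81 0 0;54.5 -.87 .81 0 0;54.5 -.87 .82 0 0")

```text
t: 20.12
tcp_pos: [0.4087, 0.2701, 0.2063]
tool_rot: [-0.537, 0.843, -0.0, -0.0]
force: [0.7, -0.1, -0.5]
finger_gap: 0.64
gripper_force: 13.9
```

send_rows(commands="54.5 0 0 0 1;54.5 0 0 0 1;54.5 0 0 0 1;54.5 0 0 0 1;54.5 0 0 0 1;54.5 0 0 0 1;54.5 0 0 0 1;54.5 0 0 0 1;54.5 0 0 0 1;54.5 0 0 0 1;54.5 0 0 0 1;54.5 0 0 0 .73;54.5 0 0 1 0;54.5 0 0 1 0;54.5 0 0 0 0;54.5 0 0 0 0")

```text
t: 21.45
tcp_pos: [0.4084, 0.2688, 0.1658]
tool_rot: [-0.157, 0.988, -0.0, -0.002]
force: [0.7, -0.3, -1.4]
finger_gap: 0.64
gripper_force: 13.9
```

Run:
```python
from h import *
s=snap('wrist','w11.png');go(.4095,.2694,.117,198.1);print(plates(s))
im=cv2.imread('pics/w11.png');cv2.imwrite('pics/w11b.png',cv2.resize(im[130:250,190:330],None,fx=5,fy=5,interpolation=cv2.INTER_CUBIC))
```

```text
t 21.5 tcp [0.4092 0.2691 0.1667] yaw -161.93 units [-0.02  0.01  2.49] spin -0.01
[(215, 190, 12, 13, 61), (228, 190, 82, 32, 1404)]
```

View pics/w11b.png

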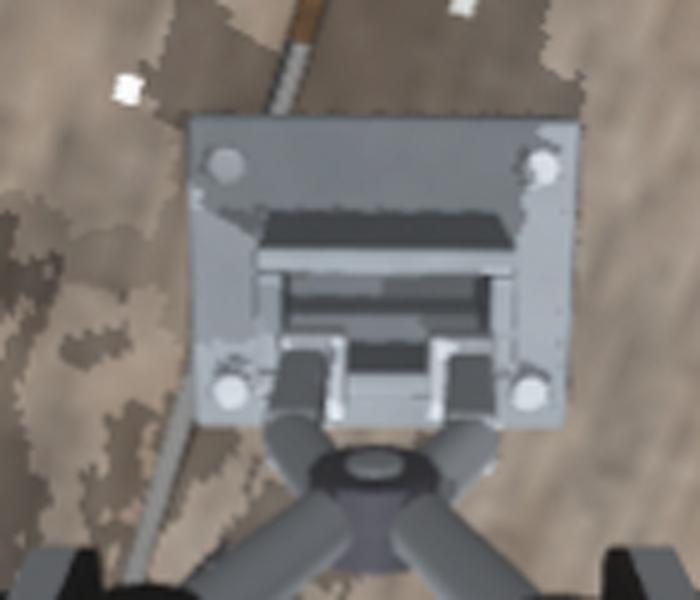

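send_rows(commands="54.5 0 0 .7 0;54.5 0 0 .7 0;54.5 0 0 .4 0;54.5 0 0 .4 0;54.5 0 0 .2 0;54.5 0 0 .08 0;54.5 0 0 0 0")

```text
t: 22.08
tcp_pos: [0.4093, 0.2692, 0.1173]
tool_rot: [-0.157, 0.988, 0.0, 0.0]
force: [-0.5, -0.3, -1.1]
finger_gap: 0.644
gripper_force: 13.9
```

Run:
```python
from h import *
go(.4095,.2694,.117,198.1);print(readout.sense()['force'])
```

```text
t 22.1 tcp [0.4093 0.2692 0.1173] yaw -161.93 units [-0.01  0.    0.02] spin -0.01
[-0.4974065  -0.29234147 -1.14173607]
```

send_rows(commands="58 0 0 0 0;60 0 0 0 0;66 0 0 0 0;74 0 0 0 0;74 0 0 0 0;74 0 0 0 0;74 0 0 0 0")

```text
t: 22.67
tcp_pos: [0.4092, 0.2692, 0.1175]
tool_rot: [-0.157, 0.988, 0.0, 0.0]
force: [-0.3, 0.5, 0.2]
finger_gap: 0.861
gripper_force: 0.0
```

Run:
```python
from h import *
go(.4088,.2746,.112,198.1);s=snap('wrist','w12.png')
v=cv2.cvtColor(s['pixels'],cv2.COLOR_RGB2GRAY)
for r in (250,260,270,280): print(r,[int(x) for x in np.where(np.abs(np.diff((v[r,180:340]<40).astype(int))))[0]+180])
h=cv2.cvtColor(s['pixels'],cv2.COLOR_RGB2HSV);st=readout.sense();print(st['finger_gap'])
for r in range(196,300,4): print(r,''.join('#' if x<35 else('+' if x<70 else ('o' if x>150 else '.')) for x in v[r,200:320]))
```

```text
t 22.7 tcp [0.4092 0.2692 0.1175] yaw -161.93 units [-0.06  0.26  0.27] spin -0.01
250 [181, 190, 215, 241, 302, 338]
260 [190, 215, 226, 229, 242, 301, 313, 316, 318, 322]
270 [191, 215, 242, 302, 313, 320]
280 [190, 216, 242, 301, 327, 329]
0.8658264457606748
196 ......................................oooooooooo.............ooooooooooooooooooo..............ooooo.oooooooooooo........
200 ............................................+.............................................+++..ooooooooooooooooo........
204 ............................................++......................++++.................++++.ooooo.ooooooooooo.........
208 ...........................................................................................++.ooooooooooooooooo.........
212 ........................oo.oooooooooo....................................................o.++.ooooooooooooooooo.........
216 .........oooo..........ooooooo..............+................++++++++++++++++.................ooooo.ooooooooooo.........
220 ........................oooo..ooo....o......++............++++++............+++++...
[... 1711 characters left out ...]
+........................................................+###++++####+++###
280 ........++.ooo+++####+++++++++++++++#######++++++.............o.......................................+##+++++++++++++++
284 .....++++++++++++####++++++++++++##########+++.++.....................................................+#++#+++++++++++++
288 .+++++++++++++++++##+++++++++++++########++++...+++++.+.............................o...................+#++++++++++++++
292 +++++++++++++++++++++.+++++++++++++++.+..+++++++++++++...........................ooo...........................+++++++++
296 ++++++++++++++++++++++++++++++++++++++++++++++++++++...++..++.++..++....+........o......................................
```

send_rows(commands="74 -.06 .29 0 0;74 0 0 .27 0;74 0 0 0 0")

```text
t: 22.97
tcp_pos: [0.4081, 0.2753, 0.1112]
tool_rot: [-0.157, 0.988, -0.0, -0.0]
force: [0.6, 0.7, -0.5]
finger_gap: 0.871
gripper_force: 0.0
```

Run:
```python
from h import *
go(.4088,.2746,.112,198.1);s=snap('wrist','w13.png')
v=cv2.cvtColor(s['pixels'],cv2.COLOR_RGB2GRAY)
for r in (250,260,270,280): print(r,[int(x) for x in np.where(np.abs(np.diff((v[r,180:340]<40).astype(int))))[0]+180])
p,R=tool()
print(proj(s,[p+R@np.array([x,y,-.015]) for x in(-.011,.011) for y in(-.015,.015)]).round(1).tolist())
```

```text
t 23.0 tcp [0.4081 0.2753 0.1112] yaw -161.9 units [-0.02 -0.04 -0.04] spin 0.0
250 [181, 190, 204, 224, 295, 314, 329, 338]
260 [190, 199, 229, 290, 320, 329]
270 [191, 200, 228, 291, 302, 308, 310, 312, 319, 328]
280 [190, 201, 228, 291, 318, 329]
[[230.5, 291.7], [290.5, 291.7], [228.9, 252.6], [292.1, 252.6]]
```

send_rows(commands="66 0 0 0 0;60 0 0 0 0;58 0 0 0 0;57 0 0 -.02 0;56 0 0 -.02 0;55.5 0 0 0 0;55 0 0 0 0;55 0 0 0 0", grip_force=60)

```text
t: 23.68
tcp_pos: [0.4086, 0.2752, 0.1129]
tool_rot: [-0.157, 0.988, 0.0, 0.0]
force: [-0.4, 0.3, 1.1]
finger_gap: 0.649
gripper_force: 15.0
```

send_rows(commands="55 0 0 -.1 0;55 0 0 -.2 0;55 0 0 -.4 0;55 0 0 -.8 0;55 0 0 -1 0;55 0 0 -1 0;55 0 0 -1 0;55 0 0 0 0;55 0 0 0 0")

```text
t: 24.43
tcp_pos: [0.4091, 0.2753, 0.2039]
tool_rot: [-0.157, 0.988, 0.0, 0.002]
force: [-0.2, -0.7, -1.1]
finger_gap: 0.644
gripper_force: 13.9
```

Run:
```python
from h import *
go(.4088,.2746,.112,198.1);s=snap('wrist','w14.png')
print(readout.sense()['q'].round(2))
# ring d again is at (.4238,.0680) psi 57.4
```

```text
t 24.4 tcp [0.4091 0.2753 0.2039] yaw -161.93 units [ 0.04 -0.03  4.6 ] spin -0.01
[ 0.37  0.4   1.8  -0.    0.94 -1.52]
```

send_rows(commands="55 .16 -.93 0 0;55 .16 -.93 0 0;55 .16 -.93 0 0;55 .16 -.93 0 0;55 .16 -.93 0 0;55 .16 -.94 0 0;55 .16 -.94 0 0;55 .16 -.94 0 0;55 .17 -.94 0 0;55 .18 -.94 0 0")

```text
t: 25.32
tcp_pos: [0.4344, 0.0863, 0.2013]
tool_rot: [-0.157, 0.988, 0.0, -0.002]
force: [-0.1, -0.5, -1.5]
finger_gap: 0.646
gripper_force: 13.9
```

send_rows(commands="55 0 0 0 -1;55 0 0 0 -1;55 0 0 0 -1;55 0 0 0 -1;55 0 0 0 -1;55 0 0 0 -1;55 0 0 0 -1;55 0 0 0 -1;55 0 0 0 -1;55 0 0 0 -.83;55 0 0 .9 0;55 0 0 .9 0;55 0 0 .9 0;55 0 0 0 0;55 0 0 0 0")

```text
t: 26.57
tcp_pos: [0.4339, 0.0872, 0.1473]
tool_rot: [-0.48, 0.877, 0.001, -0.002]
force: [-1.1, -0.4, -1.2]
finger_gap: 0.647
gripper_force: 13.9
```

Run:
```python
from h import *
s=snap('wrist','w15.png');go(.4362,.0874,.15,237.4);print(plates(s,show=True))
e=np.radians(57.4);x=np.array([np.cos(e),np.sin(e),0]);y=np.array([-x[1],x[0],0]);o=np.array([.4238,.068,.006])
d=proj(s,[o-.012*x+k*.0145*y for k in(1,-1)]);l=proj(s,[o+.024*x])[0];print(d.round(1),l)
print([dot(s,p).round(1) for p in d],ring(s,*d,l),(ring(s,*d,l)[0]+.024*x).round(4))
p,R=tool();q=lambda *a:proj(s,[p+R@np.array(a)])[0].round(1);print(q(0,0,.093))
v=cv2.cvtColor(s['pixels'],cv2.COLOR_RGB2GRAY)
# lugs picture in text
for r in range(176,200): print(r,''.join('#' if a<75 else '.' for a in v[r,235:290]))
```

```text
t 26.6 tcp [0.4349 0.0872 0.1481] yaw -122.61 units [-0.04 -0.05 -0.09] spin -0.0
.......................................................................................######.#
.....................................................................................#######...
...................................................................................#######.#...
..................................................................................#########....
.....................................#...........................#................#######......
...............................................................................##.#######......
.............................................................................##..######........
........................#############............##################..............######........
........................#############................##############..............###.###.......
........................###.....#####................########....##.......#...##########.......
........................#.........###................#####
[... 3144 characters left out ...]
........................................
189 ........#.....##.......................................
190 ........#....###.......................................
191 .........#..####.......................................
192 ..........#####................#.......................
193 ..........######...............###.##.................#
194 ........########...............#######..............###
195 ..................................................#####
196 .................................................#####.
197 ................................................#####..
198 ................................................###....
199 ................................................#......
```

send_rows(commands="55 -.09 -.11 0 0;55 0 0 .8 0;55 0 0 .6 0;55 0 0 0 0;55 0 0 0 0;55 0 0 0 0;55 0 0 0 0")

```text
t: 27.2
tcp_pos: [0.4391, 0.0875, 0.1216]
tool_rot: [-0.48, 0.877, -0.001, 0.001]
force: [0.4, 0.3, -0.5]
finger_gap: 0.643
gripper_force: 13.9
```

```bash
cat >> h.py <<'E'
def rel(s,d1,d2,z=.006,tip=None,depth=.093):
    """ring origin/lug mid in tool frame (mm), from hinge pins"""
    p,R=tool();d=[dot(s,x,4) for x in (d1,d2)];T=[R.T@(a-p)*1e3 for a in onz(s,d,z)]
    m=(T[0]+T[1])/2;v=T[1]-T[0];print('pins px',np.round(d,1).tolist(),'hinge mid tool mm',m.round(2),'tilt deg',np.degrees(np.arctan2(v[0],v[1])).round(2),'L',np.linalg.norm(v).round(2))
    if tip is not None: print('tip tool mm',(R.T@(onz(s,[tip],p[2]-depth)[0]-p)*1e3).round(2))
E
python3 - <<'E'
from h import *
s=snap('wrist','w16.png');go(.4362,.0874,.0993,237.4);print(plates(s))
o,e=np.array([.4239,.068,.006]),np.radians(57.1);x=np.array([np.cos(e),np.sin(e),0]);y=np.array([-x[1],x[0],0])
d=proj(s,[o-.012*x+k*.0145*y for k in(-1,1)]);rel(s,d[0],d[1],.006,(260.4,204.1))
E
```

```text
t 27.2 tcp [0.439  0.0875 0.1216] yaw -122.61 units [0.08 0.12 1.11] spin -0.0
[(239, 197, 16, 17, 103), (268, 197, 14, 17, 107), (298, 196, 12, 10, 68), (236, 208, 8, 14, 49), (284, 208, 12, 14, 102)]
pins px [[246.7, 156.0], [279.5, 156.0]] hinge mid tool mm [ 36.66   2.39 115.52] tilt deg 0.04 L 29.28
tip tool mm [-9.7e-01 -5.0e-02  9.3e+01]
```

send_rows(commands="55 .08 .12 0 0;55 0 0 .25 0;55 0 0 .25 0;55 0 0 .25 0;55 0 0 0 0;55 0 0 0 0;55 0 0 0 0")

```text
t: 27.83
tcp_pos: [0.4354, 0.0875, 0.1055]
tool_rot: [-0.48, 0.877, 0.0, -0.0]
force: [-0.3, 0.2, -1.0]
finger_gap: 0.65
gripper_force: 13.9
```

Run:
```python
from h import *
s=snap('wrist','w17.png');go(.4362,.0874,.0993,237.4);print(plates(s))
o,e=np.array([.4239,.068,.006]),np.radians(57.1);x=np.array([np.cos(e),np.sin(e),0]);y=np.array([-x[1],x[0],0])
d=proj(s,[o-.012*x+k*.0145*y for k in(-1,1)]);rel(s,d[0],d[1],.006,(260.4,204.1))
```

```text
t 27.9 tcp [0.4355 0.0875 0.1056] yaw -122.61 units [-0.01 -0.03  0.32] spin -0.0
[(239, 197, 15, 17, 93), (268, 197, 14, 18, 102), (292, 202, 18, 16, 109), (236, 208, 8, 14, 50), (282, 215, 12, 7, 52)]
pins px [[241.7, 161.7], [276.6, 161.5]] hinge mid tool mm [34.63 -0.86 99.63] tilt deg 0.24 L 29.28
tip tool mm [-0.75  0.2  93.  ]
```

send_rows(commands="55 -.03 -.05 .05 0;55 0 0 .1 0;55 0 0 .1 0;55 0 0 .05 0;55 0 0 0 0;55 0 0 0 0;55 0 0 0 0")

```text
t: 28.47
tcp_pos: [0.4365, 0.0874, 0.0997]
tool_rot: [-0.48, 0.877, 0.0, -0.0]
force: [0.4, -0.6, -2.6]
finger_gap: 0.65
gripper_force: 13.9
```

Run:
```python
from h import *
s=snap('wrist','w18.png');go(.4362,.0874,.0993,237.4);print(plates(s),readout.sense()['force'])
o,e=np.array([.4239,.068,.006]),np.radians(57.1);x=np.array([np.cos(e),np.sin(e),0]);y=np.array([-x[1],x[0],0])
d=proj(s,[o-.012*x+k*.0145*y for k in(-1,1)]);rel(s,d[0],d[1],.006,(260.4,204.1))
```

```text
t 28.5 tcp [0.4366 0.0875 0.0997] yaw -122.61 units [0.01 0.01 0.02] spin -0.0
[(239, 197, 14, 17, 87), (268, 197, 14, 17, 109), (294, 205, 16, 15, 98), (235, 209, 9, 13, 50), (282, 217, 12, 5, 36)] [-0.189014    0.72683063 -1.80005625]
pins px [[242.6, 162.2], [278.3, 162.0]] hinge mid tool mm [35.15  0.11 93.71] tilt deg 0.18 L 29.23
tip tool mm [-8.8e-01  7.0e-02  9.3e+01]
```

send_rows(commands="52 0 0 -.02 0;49 0 0 -.025 0;46 0 0 -.025 0;43 0 0 -.03 0;40 0 0 -.025 0;38 0 0 -.025 0;36 0 0 -.02 0;34.5 0 0 -.02 0;34.3 0 0 0 0;34.3 0 0 0 0")

```text
t: 29.35
tcp_pos: [0.4333, 0.0885, 0.1043]
tool_rot: [-0.48, 0.877, 0.002, -0.002]
force: [-5.3, 3.7, 12.7]
finger_gap: 0.404
gripper_force: 25.1
```

Run:
```python
from h import *
s=snap('wrist','w19.png');go(.4362,.0874,.0993,237.4);st=readout.sense();print(plates(s,show=True),st['force'],st['finger_gap']*85.4,st['gripper_force'])
rel(s,(242,162),(278,162),.006,(260.4,204.1))
```

```text
t 29.4 tcp [0.4333 0.0885 0.1043] yaw -122.65 units [-0.03 -0.15  0.25] spin -0.01
...............................................................................................
....#..........................................................................................
...............................................................................................
...............................................................................................
##.............................................................................................
...............................................................................................
...............#####.#######.......................................#######.....................
...............#############.......................................##############..............
...............###....######.......................................#############...............
...............##.......####.......................................######.....##...............
...............#.........###.....................#.......
[... 1645 characters left out ...]
.########................
..................###########........................................######..###...............
..................############......................................#####.#.#..................
..................##############...................................#########...................
...................##############................................###########...................
[(229, 196, 19, 26, 190), (282, 196, 14, 10, 61), (280, 200, 30, 22, 176)] [-5.25910535  3.86699564 12.26000403] 34.66694889919811 25.06797283887863
pins px [[240.2, 162.4], [275.5, 160.9]] hinge mid tool mm [34.66 -2.12 98.34] tilt deg 2.25 L 29.47
tip tool mm [-9.1e-01  2.0e-02  9.3e+01]
```

send_rows(commands="34.3 0 0 -.05 0;34.3 0 0 -.02 0;34.3 0 0 -.02 0;34.3 0 0 0 0")

```text
t: 29.73
tcp_pos: [0.437, 0.0873, 0.1053]
tool_rot: [-0.48, 0.877, -0.0, 0.0]
force: [-0.6, 1.0, -1.3]
finger_gap: 0.405
gripper_force: 20.9
```

Run:
```python
from h import *
s=snap('wrist','w20.png');go(.4362,.0874,.0993,237.4);st=readout.sense();print(plates(s),st['force'],st['finger_gap']*85.4,st['gripper_force'])
rel(s,(242,162),(276,161),.006)
```

```text
t 29.8 tcp [0.437  0.0873 0.1052] yaw -122.62 units [0.02 0.04 0.3 ] spin -0.0
[(227, 195, 21, 27, 215), (281, 195, 13, 10, 56), (279, 202, 31, 20, 160)] [-1.08778672  0.19808094 -1.51396621] 34.63518124820133 20.86957275867462
pins px [[240.3, 161.0], [274.6, 159.4]] hinge mid tool mm [35.71 -2.43 99.24] tilt deg 2.6 L 28.78
```

send_rows(commands="34.3 0 0 -.05 0;34.3 0 0 -.05 0;34.3 0 0 -.1 0;34.3 0 0 -.1 0;34.3 0 0 -.1 0;34.3 0 0 -.1 0;34.3 0 0 0 0")

```text
t: 30.37
tcp_pos: [0.4369, 0.0874, 0.1158]
tool_rot: [-0.48, 0.877, -0.0, 0.0]
force: [-0.0, -0.8, -2.1]
finger_gap: 0.409
gripper_force: 20.9
```

Run:
```python
from h import *
s=snap('wrist','w21.png');st=readout.sense();print(st['tcp_pos'],plates(s),st['force'],st['finger_gap']*85.4,st['gripper_force'])
rel(s,(242,161),(276,159),.016)
im=cv2.imread('pics/w21.png');a=cv2.imread('pics/w20.png');c=np.hstack([x[135:235,205:310] for x in (a,im)])
cv2.imwrite('pics/w21b.png',cv2.resize(c,None,fx=3.8,fy=3.8,interpolation=cv2.INTER_CUBIC))
```

```text
[0.43678969 0.08744524 0.11559528] [(280, 193, 15, 12, 73), (227, 195, 21, 27, 215), (280, 197, 30, 25, 128)] [ 0.48531501 -0.41658063 -2.11339129] 34.91558455983532 20.899260342121124
pins px [[240.6, 160.6], [274.5, 158.8]] hinge mid tool mm [36.05 -2.44 99.58] tilt deg 3.08 L 28.48
```

View pics/w21b.png

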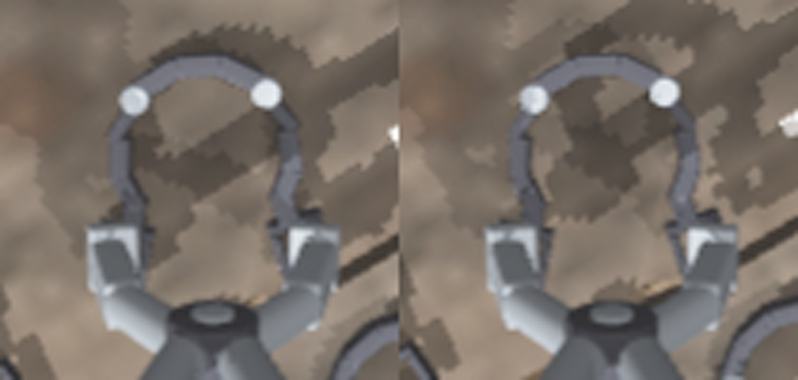

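send_rows(commands="33.6 0 0 -.3 0;33.2 0 0 -.6 0;33.2 0 0 -.9 0;33.2 0 0 -1 0;33.2 0 0 -1 0;33.2 0 0 -1 0;33.2 0 0 -1 0;33.2 0 0 -.8 0;33.2 0 0 -.5 0;33.2 0 0 0 0")

```text
t: 31.25
tcp_pos: [0.4378, 0.0874, 0.2597]
tool_rot: [-0.48, 0.877, -0.001, 0.002]
force: [1.0, -0.0, -2.3]
finger_gap: 0.395
gripper_force: 21.2
```

send_rows(commands="33.2 .3 -.17 0 0;33.2 .6 -.35 0 0;33.2 .8 -.46 0 0;33.2 .8 -.46 0 0;33.2 .8 -.46 0 0;33.2 .8 -.46 0 0;33.2 .8 -.46 0 0;33.2 .8 -.46 0 0;33.2 .8 -.46 0 0;33.2 .8 -.46 0 0;33.2 .8 -.46 0 0;33.2 .8 -.46 0 0;33.2 .8 -.46 0 0;33.2 .8 -.46 0 0;33.2 .8 -.46 0 0;33.2 .8 -.46 0 0;33.2 .5 -.29 0 0;33.2 .2 -.12 0 0;33.2 0 0 0 0;33.2 0 0 0 0")

```text
t: 32.92
tcp_pos: [0.4411, -0.1301, 0.2593]
tool_rot: [-0.435, 0.899, -0.043, -0.044]
force: [0.4, 0.9, -1.2]
finger_gap: 0.393
gripper_force: 21.3
```

Run:
```python
from h import *
s=snap('wrist','w22.png');st=readout.sense();print(plates(s),st['finger_gap']*85.4,st['gripper_force'])
rel(s,(240.6,160.6),(274.5,158.8),st['tcp_pos'][2]-.0996);go(.4238,-.2086,.26,90)
```

```text
[(215, 190, 33, 32, 414), (281, 195, 14, 11, 70), (291, 197, 19, 25, 217), (276, 210, 14, 12, 91)] 33.61612584063705 21.271629631519318
pins px [[242.4, 161.2], [274.6, 159.4]] hinge mid tool mm [ 34.82  -1.74 104.49] tilt deg 3.48 L 27.58
t 33.0 tcp [ 0.441  -0.1299  0.2593] yaw -128.5 units [ 3.59 -1.76  0.45] spin 35.38
```

send_rows(commands="33.2 0 0 0 .5;33.2 0 0 0 .8;33.2 0 0 0 1;33.2 0 0 0 1;33.2 0 0 0 1;33.2 0 0 0 1;33.2 0 0 0 1;33.2 0 0 0 1;33.2 0 0 0 1;33.2 0 0 0 1;33.2 0 0 0 1;33.2 0 0 0 1;33.2 0 0 0 1;33.2 0 0 0 1;33.2 0 0 0 1;33.2 0 0 0 1;33.2 0 0 0 1;33.2 0 0 0 1")

```text
t: 34.47
tcp_pos: [0.4411, -0.1296, 0.2593]
tool_rot: [0.154, 0.986, -0.06, -0.011]
force: [-0.3, -0.3, -1.4]
finger_gap: 0.393
gripper_force: 21.3
```

Run:
```python
from h import *
s=snap('wrist','w23.png');st=readout.sense();print(st['tool_rot'].round(3),st['q'].round(2))
rel(s,(242,161),(274.5,159),st['tcp_pos'][2]-.0996);go(.4238,-.2086,.26,90)
```

```text
[ 0.155  0.986 -0.06  -0.011] [-0.45  0.28  1.8  -0.14  1.04 -1.64]
pins px [[245.2, 163.1], [275.4, 158.1]] hinge mid tool mm [ 3.4830e+01 -8.0000e-02  1.0047e+02] tilt deg 10.83 L 26.01
t 34.5 tcp [ 0.4411 -0.1297  0.2594] yaw 162.15 units [-0.39 -4.    0.46] spin 18.04
```

send_rows(commands="33.2 0 0 0 1;33.2 0 0 0 1;33.2 0 0 0 1;33.2 0 0 0 1;33.2 0 0 0 1;33.2 0 0 0 1;33.2 0 0 0 1;33.2 0 0 0 1;33.2 0 0 0 1;33.2 0 0 0 1;33.2 0 0 0 1;33.2 0 0 0 1;33.2 0 0 0 1;33.2 0 0 0 1;33.2 0 0 0 1;33.2 0 0 0 1;33.2 0 0 0 1;33.2 0 0 0 1;33.2 0 0 0 1;33.2 0 0 0 1")

```text
t: 36.18
tcp_pos: [0.4411, -0.1297, 0.2594]
tool_rot: [0.751, 0.657, -0.053, 0.03]
force: [-0.1, -0.4, -1.7]
finger_gap: 0.397
gripper_force: 21.3
```

send_rows(commands="33.2 0 0 0 1;33.2 0 0 0 1;33.2 0 0 0 1;33.2 0 0 0 1;33.2 0 0 0 1;33.2 0 0 0 1;33.2 0 0 0 1;33.2 0 0 0 1;33.2 0 0 0 1;33.2 0 0 0 1;33.2 0 0 0 1;33.2 0 0 0 1;33.2 0 0 0 1;33.2 0 0 0 1;33.2 0 0 0 1;33.2 0 0 0 1;33.2 0 0 0 1;33.2 0 0 0 1;33.2 0 0 0 1;33.2 0 0 0 1")

```text
t: 37.85
tcp_pos: [0.4411, -0.1298, 0.2593]
tool_rot: [0.998, 0.021, -0.022, 0.057]
force: [-0.5, 0.1, -2.0]
finger_gap: 0.396
gripper_force: 21.3
```

send_rows(commands="33.2 0 0 0 1;33.2 0 0 0 1;33.2 0 0 0 1;33.2 0 0 0 1;33.2 0 0 0 1;33.2 0 0 0 1;33.2 0 0 0 1;33.2 0 0 0 1;33.2 0 0 0 1;33.2 0 0 0 1;33.2 0 0 0 1;33.2 0 0 0 1;33.2 0 0 0 1;33.2 0 0 0 1;33.2 0 0 0 1;33.2 0 0 0 1;33.2 0 0 0 1;33.2 0 0 0 1")

```text
t: 39.35
tcp_pos: [0.4411, -0.1297, 0.2594]
tool_rot: [0.819, -0.57, 0.016, 0.059]
force: [-0.0, 0.1, -2.1]
finger_gap: 0.394
gripper_force: 21.3
```

Run:
```python
from h import *
st=readout.sense();R=Ro.from_quat(st['tool_rot']).as_matrix();print(st['q'].round(3),'toolz',R[:,2].round(3),yaw(),st['tcp_pos'].round(4),st['gripper_force'])
```

```text
[-0.452  0.285  1.802 -0.141  1.045  2.405] toolz [-0.041 -0.116 -0.992] -69.42663436515254 [ 0.4411 -0.1297  0.2594] 21.275348961353302
```

send_rows(commands="33.2 0 0 0 1;33.2 0 0 0 1;33.2 0 0 0 1;33.2 0 0 0 1;33.2 0 0 0 1;33.2 0 0 0 1;33.2 0 0 0 1;33.2 0 0 0 1;33.2 0 0 0 1")

```text
t: 40.1
tcp_pos: [0.4261, -0.1587, 0.2641]
tool_rot: [-0.621, 0.783, -0.023, -0.029]
force: [0.2, -0.4, -1.9]
finger_gap: 0.394
gripper_force: 21.2
```

```bash
cat >> h.py <<'E'
def ss():
    st=readout.sense();R=Ro.from_quat(st['tool_rot']).as_matrix();print('t',round(st['t'],1),'q',st['q'].round(3),'toolz',R[:,2].round(4),'yaw',round(yaw(),2),st['tcp_pos'].round(4),'grip',round(st['finger_gap']*85.4,1),round(st['gripper_force'],1),'F',st['force'].round(1))
E
python3 -c "
from h import *
ss()"
```

```text
t 40.1 q [-0.558  0.261  1.817 -0.08   1.04   2.852] toolz [-0.0165 -0.0713 -0.9973] yaw -103.12 [ 0.4261 -0.1587  0.2641] grip 33.6 21.2 F [ 0.2 -0.4 -1.9]
```

send_rows(commands="33.2 0 0 0 1;33.2 0 0 0 1;33.2 0 0 0 1")

```text
t: 40.35
tcp_pos: [0.4031, -0.1903, 0.2661]
tool_rot: [-0.555, 0.831, -0.016, 0.0]
force: [-0.4, -0.9, -1.6]
finger_gap: 0.394
gripper_force: 21.2
```

```bash
python3 -c "
from h import *
ss()"
```

```text
t 40.4 q [-0.687  0.237  1.845 -0.01   1.03   2.852] toolz [ 0.0178 -0.0254 -0.9995] yaw -112.54 [ 0.4031 -0.1903  0.2661] grip 33.7 21.2 F [-0.4 -0.9 -1.6]
```

send_rows(commands="33.2 0 0 0 -1;33.2 0 0 0 -1;33.2 0 0 0 -1;33.2 0 0 0 -1;33.2 0 0 0 -1;33.2 0 0 0 -1;33.2 0 0 0 -1;33.2 0 0 0 -1;33.2 0 0 0 -1;33.2 0 0 0 -1;33.2 0 0 0 -1;33.2 0 0 0 -1;33.2 0 0 0 -1;33.2 0 0 0 -1;33.2 0 0 0 -1;33.2 0 0 0 -1;33.2 0 0 0 -1;33.2 0 0 0 -1;33.2 0 0 0 -1;33.2 0 0 0 -1")

```text
t: 42.02
tcp_pos: [0.4032, -0.1897, 0.2659]
tool_rot: [0.961, -0.277, 0.012, 0.01]
force: [0.0, 0.4, -2.2]
finger_gap: 0.395
gripper_force: 21.2
```

send_rows(commands="33.2 0 0 0 -1;33.2 0 0 0 -1;33.2 0 0 0 -1;33.2 0 0 0 -1;33.2 0 0 0 -1;33.2 0 0 0 -1;33.2 0 0 0 -1;33.2 0 0 0 -1;33.2 0 0 0 -1;33.2 0 0 0 -1;33.2 0 0 0 -1;33.2 0 0 0 -1;33.2 0 0 0 -1;33.2 0 0 0 -1;33.2 0 0 0 -1;33.2 0 0 0 -1;33.2 0 0 0 -1;33.2 0 0 0 -1;33.2 0 0 0 -1;33.2 0 0 0 -1")

```text
t: 43.68
tcp_pos: [0.4032, -0.1897, 0.2659]
tool_rot: [0.914, 0.405, 0.002, 0.015]
force: [-0.6, -0.3, -1.8]
finger_gap: 0.395
gripper_force: 21.2
```

send_rows(commands="33.2 0 0 0 -1;33.2 0 0 0 -1;33.2 0 0 0 -1;33.2 0 0 0 -1;33.2 0 0 0 -1;33.2 0 0 0 -1;33.2 0 0 0 -1;33.2 0 0 0 -1;33.2 0 0 0 -1;33.2 0 0 0 -1;33.2 0 0 0 -.5;33.2 0 0 0 0")

```text
t: 44.68
tcp_pos: [0.4032, -0.1897, 0.2659]
tool_rot: [0.709, 0.705, -0.003, 0.015]
force: [0.4, -0.3, -1.4]
finger_gap: 0.395
gripper_force: 21.2
```

Run:
```python
from h import *
ss();s=snap('wrist','w24.png');st=readout.sense();print(plates(s))
rel(s,(242,161),(274.5,159),st['tcp_pos'][2]-.0996);go(.4238,-.2086,.2,90)
```

```text
t 44.7 q [-0.685  0.237  1.845 -0.011  1.03  -0.673] toolz [ 0.0167 -0.0257 -0.9995] yaw 89.62 [ 0.4032 -0.1897  0.2659] grip 33.7 21.2 F [ 0.4 -0.3 -1.4]
[(215, 194, 27, 9, 117), (273, 194, 23, 28, 299), (244, 198, 30, 9, 139)]
pins px [[240.5, 160.4], [275.0, 158.6]] hinge mid tool mm [36.05 -1.73 98.69] tilt deg 3.03 L 28.79
t 44.7 tcp [ 0.4033 -0.1898  0.2659] yaw 89.52 units [-0.85  0.98  3.33] spin -0.12
```

send_rows(commands="33.2 -.22 .25 .8 -.12;33.2 -.21 .25 .9 0;33.2 -.21 .24 .9 0;33.2 -.21 .24 .7 0;33.2 0 0 0 0;33.2 0 0 0 0;33.2 0 0 0 0;33.2 0 0 0 0")

```text
t: 45.4
tcp_pos: [0.4242, -0.2089, 0.2016]
tool_rot: [0.707, 0.707, -0.003, 0.016]
force: [0.0, -1.2, -1.6]
finger_gap: 0.393
gripper_force: 21.1
```

```bash
cat >> h.py <<'E'
def place(s,d1=(241,160),d2=(275,159),zt=100.,head=(15,90,90),show=True,amin=25):
    """ring origin and head axis in tool frame (mm); head top at z=.08"""
    p,R=tool();d=[dot(s,x,4) for x in (d1,d2)]
    T=[]
    for r in ray(s,d):
        e=R.T@(np.array(s['eye'])-p)*1e3;v=R.T@r;T.append(e+v*(zt-e[2])/v[2])
    T=np.array(T);m=T.mean(0);v=T[1]-T[0];L=np.linalg.norm(v);e=v/L;n=np.array([-e[1],e[0],0]);o=m+12*n
    print('dots',np.round(d,1).tolist(),'L',L.round(2),'tilt',np.degrees(np.arctan2(e[0],e[1])).round(1),'ring origin tool',o.round(2))
    x=(p+R@np.array([.024,0,0]));px=proj(s,[[x[0],x[1],.08]])[0]
    b=blobs(s,head,(32,255,255),(200,100,320,215),amin)
    for c,q in b:
        P=onz(s,[c],.0795)[0];h=R.T@(P-p)*1e3
        if np.linalg.norm(c-px)<40: print('head px',c,q,'world',P.round(4),'tool',h.round(2),'need tool shift mm',(h-o)[:2].round(2))
E
python3 - <<'E'
from h import *
ss();s=snap('wrist','w25.png');place(s)
E
```

```text
t 45.4 q [-0.689  0.372  1.865 -0.012  0.874 -0.681] toolz [ 0.018  -0.0268 -0.9995] yaw 89.96 [ 0.4242 -0.2089  0.2016] grip 33.6 21.1 F [ 0.  -1.2 -1.6]
dots [[241.0, 159.4], [273.4, 159.5]] L 27.24 tilt -0.2 ring origin tool [ 23.82  -2.21 100.  ]
head px [255.  164.1] [248, 157, 15, 15, 186] world [ 0.422  -0.1843  0.0795] tool [ 27.9   -4.45 121.36] need tool shift mm [ 4.08 -2.23]
```

Run:
```python
from h import *
for f in('w24.png','w25.png'):
  g=cv2.cvtColor(img(f),cv2.COLOR_RGB2GRAY);print(f)
  for r in range(154,166): print(' '.join('%3d'%v for v in g[r,234:247]),'  |  ',' '.join('%3d'%v for v in g[r,268:281]))
```

```text
w24.png
 86  87  90  88  88  88  88  88  79  79  97 109 111   |   114 114 114 114 112 108 159 184 189 201 236 246 247
 84  84  85  84  85  84  85  84  91 105 110 111 112   |   115 114 113 113 115 124 146 164 183 202 209 215 237
 81  81  81  81  83  87  92  99 106 110 112 111 113   |   113 113 114 112 139 179 214 226 218 201 210 215 223
 83  82  83  82 105 140 159 152 131 118 112 113 113   |   123 120 113 118 187 219 222 225 225 224 217 219 223
 87  87  86 108 169 214 226 228 209 154 116 114 109   |   184 167 133 154 199 215 219 222 223 223 207 213 225
 91  91  91 160 210 217 222 226 228 203 140 110  96   |   220 219 195 176 198 212 216 219 220 218 223 227 226
 93  95 106 176 213 214 219 222 224 225 177  92  91   |   221 221 221 193 190 210 214 218 219 215 221 225 225
 91  93 108 172 209 213 216 219 220 224 181  95  91   |   222 222 222 209 197 206 213 215 213 190 169 195 219
 90  91  89 153 203 212 215 217 217 199 141  92  93   |   221 221 215 203 174 173 193 193 183 142 108 146 195
 88  89  89 106 167 205 212 209 198 153  93  92  93   |   205 200 179 146 144 148 152 127 106 116 116 
[... 855 characters left out ...]
 225 205 218 221 224 224 221 214 152  80
171 194 202 206 212 217 222 226 227 226 194 156 157   |   210 210 231 209 181 211 219 220 220 215 182 112  78
201 200 201 200 207 215 219 223 223 220 183 148 157   |   206 209 234 236 204 193 206 205 198 166 114  80  78
201 200 202 184 183 208 216 219 216 197 167 154 157   |   197 206 232 243 237 209 177 153 119 111 123 104  83
200 202 196 163 127 163 194 196 178 150 147 155 155   |   191 203 224 239 245 245 224 141 104 115 118 121 106
192 194 168 130 112 111 117 109 103 123 144 154 153   |   190 202 222 238 244 245 236 178 105 104 115 117 122
159 160 111 108 117 118 114 111 112 112 133 151 153   |   190 213 229 239 244 244 224 167 113  87 105 115 117
```

```bash
cat >> h.py <<'E'
def place2(s,dots,zt=100.,head=None,hz=.0795):
    """dots given by hand; ring origin vs head axis, world xy; prints needed shift in tool mm"""
    p,R=tool();e=R.T@(np.array(s['eye'])-p)*1e3;T=[]
    for r in ray(s,dots):
        v=R.T@r;T.append(e+v*(zt-e[2])/v[2])
    T=np.array(T);m=T.mean(0);v=T[1]-T[0];L=np.linalg.norm(v);u=v/L;n=np.array([-u[1],u[0],0]);o=m+12*n
    W=p+R@o/1e3;print('L',L.round(2),'tilt',np.degrees(np.arctan2(u[0],u[1])).round(1),'origin tool',o.round(2),'world',W.round(4))
    if head is not None:
        H=onz(s,[head],hz)[0];d=np.array([H[0]-W[0],H[1]-W[1],0]);print('head world',H.round(4),'shift units',(R.T@d/.02).round(3))
def disc(s,p,r=6):
    """dot centre by matched disc (radius ~3.3 px) on grey"""
    g=cv2.cvtColor(s['pixels'],cv2.COLOR_RGB2GRAY).astype(np.float32);x,y=map(int,np.round(p))
    S=4;w=cv2.resize(g[y-12:y+13,x-12:x+13],None,fx=S,fy=S,interpolation=cv2.INTER_CUBIC)
    k=int(11*S/2);yy,xx=np.mgrid[-k:k+1,-k:k+1]/S;rr=np.hypot(xx,yy)
    t=np.where(rr<3,1.,np.where(rr<3.6,0,np.where(rr<5,-1.,0)));t[t>0]/=(t>0).sum();t[t<0]/=(t<0).sum()
    c=cv2.filter2D(np.minimum(w,215),-1,t.astype(np.float32));m=np.full_like(c,-1e9);a,b=(12-r)*S,(13+r)*S;m[a:b,a:b]=c[a:b,a:b]
    j=np.unravel_index(m.argmax(),m.shape);return np.array([x-12+(j[1]+.5)/S-.5,y-12+(j[0]+.5)/S-.5])
E
python3 - <<'E'
from h import *
for f in('w24.png','w25.png'):
  s={'pixels':img(f)};print([disc(s,p,3) for p in((240.5,160),(275,159))])
E
```

```text
[array([240.375, 160.625]), array([274.625, 158.875])]
[array([241.125, 159.875]), array([275.875, 157.875])]
```

send_rows(commands="33.2 .08 -.08 0 0;33.2 .08 -.07 0 0;33.2 0 0 .4 0;33.2 0 0 .4 0;33.2 0 0 0 0;33.2 0 0 0 0;33.2 0 0 0 0")

```text
t: 46.03
tcp_pos: [0.4212, -0.2061, 0.1842]
tool_rot: [0.707, 0.707, -0.003, 0.015]
force: [0.7, -0.5, -1.6]
finger_gap: 0.392
gripper_force: 21.1
```

Run:
```python
from h import *
ss();s=snap('wrist','w26.png');d=[disc(s,p,3) for p in((240.7,160.2),(275,158.7))];print(d)
b=[(c,q) for c,q in blobs(s,(15,90,90),(32,255,255),(225,140,300,200),40)];print(b)
place2(s,d,100,b[0][0] if b else None)
```

```text
t 46.0 q [-0.688  0.398  1.89  -0.013  0.825 -0.679] toolz [ 0.0164 -0.0254 -0.9995] yaw 89.96 [ 0.4212 -0.2061  0.1842] grip 33.5 21.1 F [ 0.7 -0.5 -1.6]
[array([241.125, 159.875]), array([274.625, 158.125])]
[(array([258.6, 171.8]), [251, 164, 16, 17, 224])]
L 28.1 tilt 3.0 origin tool [ 24.4   -1.14 100.  ] world [ 0.422  -0.1844  0.0838]
head world [ 0.422  -0.1844  0.0795] shift units [-0.     0.001  0.   ]
```

Run:
```python
from h import *
go(.4212,-.2058,.166)
```

```text
t 46.1 tcp [ 0.4214 -0.2063  0.1844] yaw 89.96 units [ 0.05 -0.03  0.92] spin 0
```

send_rows(commands="33.2 .02 0 .2 0;33.2 .02 -.02 .2 0;33.2 .01 -.01 .2 0;33.2 0 0 .15 0;33.2 0 0 .15 0;33.2 0 0 0 0;33.2 0 0 0 0")

```text
t: 46.67
tcp_pos: [0.4209, -0.2055, 0.1662]
tool_rot: [0.707, 0.707, -0.003, 0.015]
force: [-0.4, 0.4, -1.5]
finger_gap: 0.392
gripper_force: 21.1
```

Run:
```python
from h import *
ss();s=snap('wrist','w27.png');d=[disc(s,p,3) for p in((240.7,160.2),(275,158.7))];print(d)
b=[(c,q) for c,q in blobs(s,(15,90,90),(32,255,255),(225,140,300,210),40)];print(b)
place2(s,d,100,b[0][0] if b else None)
```

```text
t 46.7 q [-0.688  0.429  1.909 -0.013  0.775 -0.678] toolz [ 0.0165 -0.0255 -0.9995] yaw 89.96 [ 0.4209 -0.2055  0.1662] grip 33.5 21.1 F [-0.4  0.4 -1.5]
[array([241.125, 159.875]), array([274.625, 158.125])]
[(array([259.3, 177.5]), [251, 169, 18, 18, 252])]
L 28.11 tilt 3.0 origin tool [ 24.36  -1.11 100.  ] world [ 0.4216 -0.1839  0.0658]
head world [ 0.422  -0.1842  0.0795] shift units [-0.017  0.02   0.001]
```

send_rows(commands="33.2 0 .01 .15 0;33.2 0 0 .15 0;33.2 0 0 .15 0;33.2 0 0 .1 0;33.2 0 0 .1 0;33.2 0 0 0 0")

```text
t: 47.22
tcp_pos: [0.4213, -0.2058, 0.1531]
tool_rot: [0.707, 0.707, -0.003, 0.015]
force: [0.9, -0.1, -1.7]
finger_gap: 0.394
gripper_force: 21.1
```

Run:
```python
from h import *
ss();s=snap('wrist','w28.png');d=[disc(s,p,4) for p in((240.7,160.2),(275,158.7))];print(d)
b=[(c,q) for c,q in blobs(s,(15,90,90),(32,255,255),(225,140,300,210),40)];print(b)
place2(s,d,100,b[0][0] if b else None)
```

```text
t 47.2 q [-0.688  0.454  1.92  -0.014  0.739 -0.677] toolz [ 0.0164 -0.0254 -0.9995] yaw 89.95 [ 0.4213 -0.2058  0.1531] grip 33.6 21.1 F [ 0.9 -0.1 -1.7]
[array([240.125, 160.125]), array([274.875, 158.875])]
[(array([259.1, 181.5]), [250, 172, 19, 20, 289])]
L 29.15 tilt 2.1 origin tool [ 23.8   -1.49 100.  ] world [ 0.4215 -0.1846  0.0527]
head world [ 0.4221 -0.1842  0.0795] shift units [ 0.021  0.029 -0.   ]
```

send_rows(commands="33.2 .01 .02 .05 0;33.2 0 0 .05 0;33.2 0 0 .03 0;33.2 0 0 0 0;33.2 0 0 0 0")

```text
t: 47.68
tcp_pos: [0.4219, -0.2059, 0.1509]
tool_rot: [0.707, 0.707, -0.003, 0.015]
force: [0.4, 0.5, -2.0]
finger_gap: 0.394
gripper_force: 21.1
```

Run:
```python
from h import *
ss();s=snap('wrist','w29.png');d=[disc(s,p,4) for p in((240.7,160.2),(275,158.7))];print(d)
place2(s,d,100)
```

```text
t 47.7 q [-0.687  0.458  1.921 -0.014  0.733 -0.676] toolz [ 0.0171 -0.026  -0.9995] yaw 89.95 [ 0.4219 -0.2059  0.1509] grip 33.7 21.1 F [ 0.4  0.5 -2. ]
[array([240.125, 160.375]), array([275.125, 159.125])]
L 29.38 tilt 2.1 origin tool [ 23.56  -1.34 100.  ] world [ 0.4223 -0.1849  0.0504]
```

send_rows(commands="33.2 0 0 .05 0;33.2 0 0 .03 0;36 0 0 .03 0;40 0 0 .04 0;44 0 0 .04 0;48 0 0 .04 0;52 0 0 .04 0;55.5 0 0 .03 0;55.5 0 0 0 0;55.5 0 0 0 0;55.5 0 0 0 0")

```text
t: 48.65
tcp_pos: [0.4219, -0.2058, 0.1447]
tool_rot: [0.707, 0.707, -0.003, 0.015]
force: [0.0, 0.2, -1.6]
finger_gap: 0.647
gripper_force: 13.8
```

Run:
```python
from h import *
ss();s=snap('wrist','w30.png');d=[disc(s,p,5) for p in((240.7,160.2),(275,158.7))];print(d)
place2(s,d,97);print(plates(s))
```

```text
t 48.6 q [-0.687  0.47   1.926 -0.014  0.717 -0.676] toolz [ 0.0166 -0.0255 -0.9995] yaw 89.96 [ 0.4219 -0.2058  0.1447] grip 55.2 13.8 F [ 0.   0.2 -1.6]
[array([238.875, 162.375]), array([274.125, 159.375])]
L 29.34 tilt 4.9 origin tool [23.2  -1.73 97.  ] world [ 0.4218 -0.1851  0.0472]
[(255, 190, 17, 8, 48), (238, 196, 15, 18, 115), (269, 196, 13, 17, 95), (272, 209, 13, 13, 109)]
```

send_rows(commands="55.5 0 0 -.1 0;55.5 -.01 0 -.15 0;55.5 -.01 .01 -.25 0;55.5 -.02 .02 -.5 0;55.5 -.03 .02 -1 0;55.5 -.03 .02 -1 0;55.5 -.03 .02 -1 0;55.5 0 0 -1 0;55.5 0 0 -1 0;55.5 0 0 0 0;55.5 0 0 0 0")

```text
t: 49.62
tcp_pos: [0.4221, -0.2057, 0.2661]
tool_rot: [0.707, 0.707, -0.003, 0.017]
force: [-0.5, 0.3, -2.8]
finger_gap: 0.649
gripper_force: 13.9
```

Run:
```python
from h import *
ss();s=snap('wrist','w31.png');o=np.array([.422,-.1845,.051]);x=np.array([0,-1,0]);y=np.array([1,0,0])
d=proj(s,[o-.012*x+k*.0145*y for k in(-1,1)]);l=proj(s,[o+.024*x])[0];print(d.round(1),l.round(1))
g=cv2.cvtColor(s['pixels'],cv2.COLOR_RGB2GRAY);x0,y0=np.round((d[0]+d[1])/2).astype(int)
for r in range(y0-8,y0+52,2): print(r,''.join(' .:-=+*#%@'[v//26] for v in g[r,x0-40:x0+40]))
```

```text
t 49.6 q [-0.686  0.27   1.795 -0.011  1.044 -0.681] toolz [ 0.0195 -0.0279 -0.9994] yaw 89.96 [ 0.4221 -0.2057  0.2661] grip 55.4 13.9 F [-0.5  0.3 -2.8]
[[244.5 141. ]
 [268.2 140.9]] [256.5 169.6]
133 ============----------=*%######++++=++----=++**##%@@@%####+-----------------=###
135 ---------------------=*######+++==========-=====+##%@%#####+---------------=*###
137 --------------------+######+======================++**######=--------------+####
139 --------------------*#####+=======+#%%%#**###+===*%%%%%#####*=-------------*####
141 -------------------+########++=-++******##############@%*=--==-------------*####
143 -------------------+#####*#*+++***+***######%%%%%#+===%@%=---=-------------*####
145 :::::--------------*######=--=++++*#%%%%%%%%%%%%%%%*===%@%***+-------------*####
147 -------------------+#####*--==++*#%%%%%%%%%%%%%%%%%#=-=*%@%##*=------------=*###
149 -------------------++-:=*+-:-=++#%%%#*++****##%%%%%%#+=#@@%##+--------------++--
151 ----------------------:=**=--==+**++*###########%%%%#++#@%##*=---------------=--
153 --------------------+***##+--==++++*##########
[... 949 characters left out ...]
::::::::::::::::::::
177 :::::::::::::::::::::::::::::::::::::::::::::::::::::::::::::-----::::::::::::::
179 --------------======----------------:::-::::----:::::---------------------------
181 ---------------=====-----------------------------------------====---------------
183 ----------------========---===--===--------------------------=======-----------=
185 **+++====-------====================----------=-----------===========-----------
187 ############***++*+++=========================--------------------===-----------
189 ---:---=+***####%%%%%%%%%%#****+++=======---------------------------------------
191 ------------------==+*##%%%%%%%%%%%%%%##***=------------------------------------
```

send_rows(commands="55 .95 .19 0 0;55 .95 .19 0 0;55 .95 .19 0 0;55 .95 .19 0 0;55 .95 .19 0 0;55 .95 .19 0 0;55 .95 .19 0 0;55 .95 .19 0 0;55 .95 .19 0 0;55 .95 .19 0 0;55 .95 .19 0 0;55 .95 .19 0 0;55 .95 .19 0 0;55 .95 .19 0 0;55 .95 .19 0 0;55 .95 .19 0 0;55 .95 .19 0 0;55 .95 .19 0 0;55 .95 .19 0 0;55 .95 .19 0 0")

```text
t: 51.33
tcp_pos: [0.4969, 0.1752, 0.2543]
tool_rot: [0.707, 0.707, -0.005, 0.014]
force: [0.7, -0.1, -1.4]
finger_gap: 0.648
gripper_force: 13.9
```

send_rows(commands="55 0 0 0 -1;55 0 0 0 -1;55 0 0 0 -1;55 0 0 0 -1;55 0 0 0 -1;55 0 0 0 -1;55 0 0 0 -1;55 0 0 0 -1;55 0 0 0 -1;55 0 0 0 -1;55 0 0 0 -1;55 0 0 0 -1;55 0 0 0 -1;55 0 0 0 -1;55 0 0 0 -1;55 0 0 0 -1;55 0 0 0 -1;55 0 0 0 -1;55 0 0 0 -1;55 0 0 0 -1")

```text
t: 53.0
tcp_pos: [0.4969, 0.1742, 0.2544]
tool_rot: [0.086, 0.996, -0.013, 0.008]
force: [-0.4, 0.6, -2.0]
finger_gap: 0.644
gripper_force: 13.9
```

send_rows(commands="55 0 0 0 -1;55 0 0 0 -1;55 0 0 0 -1;55 0 0 0 -1;55 0 0 0 -1;55 0 0 0 -1;55 0 0 0 -1;55 0 0 0 -1;55 0 0 0 -1;55 0 0 0 -1;55 0 0 0 -1;55 0 0 0 -1;55 0 0 0 -1;55 0 0 0 -1;55 0 0 0 -1;55 0 0 0 -1;55 0 0 0 -1;55 0 0 0 -1;55 0 0 0 -1;55 0 0 0 0")

```text
t: 54.67
tcp_pos: [0.4969, 0.1742, 0.2545]
tool_rot: [-0.545, 0.838, -0.015, -0.002]
force: [0.2, -0.3, -2.2]
finger_gap: 0.645
gripper_force: 13.9
```

Run:
```python
from h import *
ss();s=snap('wrist','w32.png')
o,e=np.array([.4871,.1526,.006]),np.radians(66);x=np.array([np.cos(e),np.sin(e),0]);y=np.array([-x[1],x[0],0])
d=proj(s,[o-.012*x+k*.0145*y for k in(-1,1)]);print(d.round(1))
g=cv2.cvtColor(s['pixels'],cv2.COLOR_RGB2GRAY);x0,y0=np.round(d.mean(0)).astype(int)
for r in range(y0-20,y0+44,2): print(r,''.join(' .:-=+*#%@'[v//26] for v in g[r,x0-40:x0+40]))
print(x0-40)
```

```text
t 54.7 q [ 0.14   0.375  1.663 -0.031  1.095 -2.569] toolz [ 0.0129 -0.0264 -0.9996] yaw -113.98 [0.4969 0.1742 0.2545] grip 55.1 13.9 F [ 0.2 -0.3 -2.2]
[[253.6 144.7]
 [275.  144.8]]
125 -=+++++++++++++==+++++++=:::::::------==--=++++++=============+++=====--+***=---
127 ++++++++++++++++++=-:-::::--:------===------=++==============+++++=-----+***=---
129 +++++++++=+++++=::--:::::------------==--------===========-====----------:--:--=
131 +++++++++=-::::::------------------=++=------=++++++==-------------------::-::-=
133 +++++=-:::::--:::-----------------=+*+=----=+++++++======------------===--:---=-
135 ++=------:::::------------------=+***++=--------====-===------------=-----+++---
137 ---::::::::::----------------===+=+++=------::-------===------=++==+++++++++=-:-
139 -==+++++=-----------------=+===-----:::::::---:-------------=++++++++++====-----
141 +++++++++*+=---::------=++++=----:--------=======-::---------=++++++++==--------
143 ++++++++++***=-::::-=+*++++=----------------====----===-----=+++++==------------
145 ===++++++******++****++++++=-+***+---==----=+++++=++#%#=---=+
[... 1108 characters left out ...]
====-----==+++==
173 ++==+++++++++++++++++++++++++=------:--------:--:::--:--:-------------------+++=
175 ====+++++++++++++++++++++=----:::::::::-----==--======-::-----------===-=======-
177 ++===++++++++++++++++++++=----===------------====---::----------================
179 ====+++++++++++++++++++++===++++=----------=====-::-----------====---===++=+++++
181 +=======++++++++++++++++++=====----------======------=+=-------=----===+++++++++
183 ==+++=====++++++++++++++==========-----------------====++=-----------=++++++++++
185 ============+++++++++++++++++++=+======------==---------------------==========++
187 ===========+++++++++++++++++++++++++++=------=-===+====------------=========++++
224
```

Run:
```python
from h import *
s=snap('wrist');print([dot(s,p,3).round(1) for p in((255,146),(276,145.5))])
o,y,L=ring(s,(255,146),(276,145.5),(265,175),r=3);print(o.round(4),y,L)
e=np.radians(y);x=np.array([np.cos(e),np.sin(e),0]);P=o+.024*x
p,R=tool();T=P-R@np.array([-.0009,0,.093])  # tip offset in tool
print('TCPxy',T.round(4),plates(s));go(T[0],T[1],.122,y+180)
```

```text
[array([255. , 145.5]), array([277.4, 145. ])]
[0.485  0.1545 0.006 ] 67.29809483491061 0.030315520879179034
TCPxy [0.4926 0.1782 0.099 ] [(239, 197, 14, 17, 79), (268, 197, 14, 17, 90), (285, 209, 25, 10, 153), (237, 212, 8, 10, 41)]
t 54.8 tcp [0.4972 0.1742 0.255 ] yaw -114.15 units [-0.21  0.45  6.64] spin -0.36
```

send_rows(commands="55 -.03 .06 .95 -.2;55 -.03 .06 .95 -.16;55 -.03 .07 .95 0;55 -.03 .07 .95 0;55 -.03 .07 .95 0;55 -.03 .06 .95 0;55 -.03 .06 .9 0;55 0 0 0 0;55 0 0 0 0;55 0 0 0 0")

```text
t: 55.6
tcp_pos: [0.4941, 0.1784, 0.1246]
tool_rot: [-0.555, 0.832, -0.016, 0.0]
force: [0.2, 1.0, -0.9]
finger_gap: 0.644
gripper_force: 13.9
```

```bash
cat >> h.py <<'E'
def pick(s,o,psi,tip,tipz=.093):
    """refine ring on bench; tip = tip-centre pixel (plane of shoulders); print shift"""
    e=np.radians(psi);x=np.array([np.cos(e),np.sin(e),0]);y=np.array([-x[1],x[0],0]);o=np.array(o)
    d=proj(s,[o-.012*x+k*.0145*y for k in(-1,1)]);l=proj(s,[o+.024*x])[0]
    dd=[disc(s,q,5) for q in d];print('pred',d.round(1).tolist(),'disc',np.round(dd,1).tolist(),'dot',[dot(s,q,5).round(1).tolist() for q in d])
    A,B=onz(s,dd,.006);L=np.linalg.norm(A-B);m=(A+B)/2;u=(A-B)/L;n=np.array([-u[1],u[0],0]);n*=np.sign(n@x);P=m+.036*n
    p,R=tool();W=onz(s,[tip],p[2]-tipz)[0];dW=P-W;dW[2]=0
    print('L',L.round(4),'origin',(m+.012*n).round(4),'psi',np.degrees(np.arctan2(n[1],n[0])).round(1),'tip world',W.round(4),'tip tool',(R.T@(W-p)*1e3).round(1),'shift units',(R.T@dW/.02).round(3),'tcp z',p[2].round(4),'yaw',round(yaw()%360,1))
E
python3 - <<'E'
from h import *
ss();s=snap('wrist','w33.png');print(plates(s));pick(s,[.485,.1545,.006],67.3,(260.4,204.1))
E
```

```text
t 55.6 q [ 0.149  0.565  1.791 -0.04   0.772 -2.569] toolz [ 0.0177 -0.0257 -0.9995] yaw -112.64 [0.4941 0.1784 0.1246] grip 55.0 13.9 F [ 0.2  1.  -0.9]
[(215, 191, 38, 31, 563), (268, 197, 14, 17, 92), (300, 207, 10, 11, 67)]
pred [[246.9, 156.6], [278.9, 156.7]] disc [[245.9, 156.6], [278.4, 156.6]] dot [[246.4, 155.9], [279.3, 156.9]]
L 0.0294 origin [0.4856 0.1542 0.006 ] psi 67.6 tip world [0.496  0.1767 0.0321] tip tool [-0.5  0.5 93. ] shift units [ 0.038  0.052 -0.001] tcp z 0.1251 yaw 247.4
```

send_rows(commands="55 .02 .05 .3 0;55 0 .03 .3 0;55 0 0 .3 0;55 0 0 .2 0;55 0 0 0 0;55 0 0 0 0;55 0 0 0 0")

```text
t: 56.23
tcp_pos: [0.4924, 0.178, 0.1021]
tool_rot: [-0.555, 0.832, -0.015, -0.0]
force: [-0.1, -1.1, -1.7]
finger_gap: 0.643
gripper_force: 13.9
```

Run:
```python
from h import *
ss();s=snap('wrist','w34.png');print(plates(s));pick(s,[.4856,.1542,.006],67.6,(260.4,204.1))
```

```text
t 56.2 q [ 0.149  0.603  1.808 -0.043  0.718 -2.566] toolz [ 0.017  -0.0259 -0.9995] yaw -112.61 [0.4924 0.178  0.1021] grip 54.9 13.9 F [-0.1 -1.1 -1.7]
[(302, 192, 8, 8, 38), (237, 196, 16, 17, 92), (268, 197, 14, 16, 92), (215, 199, 23, 23, 345)]
pred [[242.3, 161.7], [277.3, 161.7]] disc [[241.9, 161.9], [277.6, 162.1]] dot [[241.9, 161.8], [278.5, 162.2]]
L 0.0297 origin [0.4858 0.1544 0.006 ] psi 67.2 tip world [0.4942 0.1764 0.0092] tip tool [-0.8  0.2 93. ] shift units [-0.02  -0.038  0.001] tcp z 0.1022 yaw 247.4
```

send_rows(commands="55 -.02 -.03 .06 0;55 0 0 .06 0;55 0 0 0 0;55 0 0 0 0;55 0 0 0 0")

```text
t: 56.7
tcp_pos: [0.493, 0.1781, 0.0998]
tool_rot: [-0.555, 0.832, -0.015, -0.0]
force: [0.7, -0.2, -2.0]
finger_gap: 0.649
gripper_force: 13.9
```

Run:
```python
from h import *
ss();s=snap('wrist','w35.png');pick(s,[.4856,.1542,.006],67.3,(260.4,204.1))
```

```text
t 56.7 q [ 0.149  0.607  1.808 -0.043  0.714 -2.566] toolz [ 0.0169 -0.0258 -0.9995] yaw -112.6 [0.493  0.1781 0.0998] grip 55.4 13.9 F [ 0.7 -0.2 -2. ]
pred [[242.8, 161.7], [278.2, 161.9]] disc [[242.4, 161.9], [278.4, 162.1]] dot [[242.5, 161.8], [279.3, 162.3]]
L 0.0296 origin [0.4858 0.1543 0.006 ] psi 67.2 tip world [0.4949 0.1765 0.0068] tip tool [-0.8  0.1 93. ] shift units [ 0.    -0.009  0.   ] tcp z 0.0998 yaw 247.4
```

send_rows(commands="52 0 0 -.03 0;49 0 0 -.03 0;46 0 0 -.035 0;43 0 0 -.035 0;40 0 0 -.03 0;38 0 0 -.03 0;36 0 0 -.025 0;34.5 0 0 -.025 0;33.5 0 0 -.01 0;33.5 0 0 0 0;33.5 0 0 0 0")

```text
t: 57.67
tcp_pos: [0.4928, 0.1783, 0.1046]
tool_rot: [-0.555, 0.832, -0.015, -0.0]
force: [0.8, -0.8, 2.7]
finger_gap: 0.399
gripper_force: 22.8
```

Run:
```python
from h import *
ss();s=snap('wrist','w36.png');print(plates(s));pick(s,[.4858,.1543,.006],67.2,(260.4,204.1))
```

```text
t 57.7 q [ 0.149  0.599  1.806 -0.042  0.725 -2.566] toolz [ 0.0165 -0.0258 -0.9995] yaw -112.61 [0.4928 0.1783 0.1046] grip 34.0 22.8 F [ 0.8 -0.8  2.7]
[(215, 195, 25, 27, 366), (280, 195, 13, 7, 49), (301, 216, 9, 6, 37)]
pred [[242.8, 160.9], [277.4, 161.1]] disc [[241.6, 162.6], [276.6, 161.9]] dot [[241.6, 162.7], [277.3, 161.9]]
L 0.0294 origin [0.4866 0.1551 0.006 ] psi 68.9 tip world [0.4946 0.1767 0.0116] tip tool [-0.9  0.1 93. ] shift units [-0.049 -0.016 -0.   ] tcp z 0.1046 yaw 247.4
```

send_rows(commands="33.2 0 0 -.05 0;33.2 0 0 -.05 0;33.2 0 0 -.1 0;33.2 0 0 -.2 0;33.2 0 0 -.4 0;33.2 0 0 -.7 0;33.2 0 0 -1 0;33.2 0 0 -1 0;33.2 0 0 -1 0;33.2 0 0 -1 0;33.2 0 0 -1 0;33.2 0 0 -.8 0;33.2 0 0 -.5 0;33.2 0 0 0 0")

```text
t: 58.88
tcp_pos: [0.4913, 0.1826, 0.2633]
tool_rot: [-0.555, 0.832, -0.016, 0.002]
force: [0.4, 0.1, -2.1]
finger_gap: 0.394
gripper_force: 21.5
```

Run:
```python
from h import *
ss();s=snap('wrist','w37.png');d=[disc(s,p,4) for p in((241.6,162),(276.6,161))];print(d,[dot(s,p,4) for p in d]);place2(s,d,100)
```

```text
t 58.9 q [ 0.158  0.358  1.663 -0.032  1.103 -2.575] toolz [ 0.0218 -0.025  -0.9994] yaw -112.59 [0.4913 0.1826 0.2633] grip 33.7 21.5 F [ 0.4  0.1 -2.1]
[array([241.625, 162.125]), array([276.375, 161.625])] [array([241.50644783, 162.27667057]), array([276.45351926, 161.52788845])]
L 29.4 tilt 0.8 origin tool [ 21.38  -1.82 100.  ] world [0.486  0.1594 0.1622]
```

send_rows(commands="33.2 0 0 0 .6;33.2 0 0 0 1;33.2 0 0 0 1;33.2 0 0 0 1;33.2 0 0 0 1;33.2 0 0 0 1;33.2 0 0 0 1;33.2 0 0 0 1;33.2 0 0 0 1;33.2 0 0 0 1;33.2 0 0 0 1;33.2 0 0 0 1;33.2 0 0 0 1;33.2 0 0 0 1;33.2 0 0 0 1;33.2 0 0 0 1;33.2 0 0 0 1;33.2 0 0 0 1;33.2 0 0 0 1;33.2 0 0 0 1")

```text
t: 60.6
tcp_pos: [0.4892, 0.182, 0.259]
tool_rot: [0.098, 0.995, -0.013, 0.008]
force: [-0.5, -0.1, -1.9]
finger_gap: 0.393
gripper_force: 21.6
```

send_rows(commands="33.2 0 0 0 1;33.2 0 0 0 1;33.2 0 0 0 1;33.2 0 0 0 1;33.2 0 0 0 1;33.2 0 0 0 1;33.2 0 0 0 1;33.2 0 0 0 1;33.2 0 0 0 1;33.2 0 0 0 1;33.2 0 0 0 1;33.2 0 0 0 1;33.2 0 0 0 1;33.2 0 0 0 1;33.2 0 0 0 1;33.2 0 0 0 1;33.2 0 0 0 1;33.2 0 0 0 1;33.2 0 0 0 1;33.2 0 0 0 .75")

```text
t: 62.27
tcp_pos: [0.4892, 0.182, 0.259]
tool_rot: [0.708, 0.706, -0.005, 0.014]
force: [0.1, 0.5, -1.1]
finger_gap: 0.395
gripper_force: 21.6
```

send_rows(commands="33.2 -.5 .02 0 0;33.2 -.9 .02 0 0;33.2 -1 .02 0 0;33.2 -1 .02 0 0;33.2 -1 .02 0 0;33.2 -1 .02 0 0;33.2 -1 .02 0 0;33.2 -1 .02 0 0;33.2 -1 .02 0 0;33.2 -1 .02 0 0;33.2 -1 .02 0 0;33.2 -1 .02 0 0;33.2 -1 .02 0 0;33.2 -1 .02 0 0;33.2 -1 .02 0 0;33.2 -1 .02 0 0;33.2 -1 .02 0 0;33.2 -1 .02 0 0;33.2 -1 .02 0 0;33.2 -.57 .02 0 0")

```text
t: 63.93
tcp_pos: [0.4975, -0.1994, 0.2697]
tool_rot: [0.707, 0.707, -0.004, 0.015]
force: [0.9, 0.4, -2.0]
finger_gap: 0.393
gripper_force: 21.5
```

send_rows(commands="33.2 0 0 .4 0;33.2 0 0 .8 0;33.2 0 0 .9 0;33.2 0 0 .7 0;33.2 0 0 .3 0;33.2 0 0 0 0;33.2 0 0 0 0;33.2 0 0 0 0")

```text
t: 64.6
tcp_pos: [0.4998, -0.1985, 0.2093]
tool_rot: [0.707, 0.707, -0.003, 0.016]
force: [0.1, -0.6, -2.0]
finger_gap: 0.393
gripper_force: 21.5
```

Run:
```python
from h import *
ss();s=snap('wrist','w38.png');d=[disc(s,p,4) for p in((241.6,162),(276.4,161.5))];print(d)
b=[(c,q) for c,q in blobs(s,(15,90,90),(32,255,255),(225,130,300,200),60)];print(b)
place2(s,d,99,b[0][0] if b else None)
```

```text
t 64.6 q [-0.579  0.441  1.702 -0.015  0.969 -0.572] toolz [ 0.018  -0.0264 -0.9995] yaw 90.03 [ 0.4998 -0.1985  0.2093] grip 33.6 21.5 F [ 0.1 -0.6 -2. ]
[array([242.375, 161.875]), array([277.375, 160.625])]
[(array([256.7, 166.8]), [250, 160, 15, 15, 180])]
L 29.28 tilt 2.1 origin tool [22.71  0.38 99.  ] world [ 0.5021 -0.1786  0.11  ]
head world [ 0.4992 -0.1781  0.0795] shift units [ 0.024 -0.147 -0.003]
```

send_rows(commands="33.2 .02 -.06 .2 0;33.2 .02 -.06 .4 0;33.2 .02 0 .4 0;33.2 0 0 .2 0;33.2 0 0 0 0;33.2 0 0 0 0;33.2 0 0 0 0;33.2 0 0 0 0")

```text
t: 65.32
tcp_pos: [0.4976, -0.1982, 0.1848]
tool_rot: [0.707, 0.707, -0.003, 0.015]
force: [-0.0, -0.9, -1.8]
finger_gap: 0.393
gripper_force: 21.5
```

Run:
```python
from h import *
ss();s=snap('wrist','w39.png');d=[disc(s,p,3) for p in((241.8,162),(276.7,161.2))];print(d)
b=[(c,q) for c,q in blobs(s,(15,90,90),(32,255,255),(225,130,300,205),60)];print(b)
place2(s,d,99,b[0][0] if b else None)
g=cv2.cvtColor(s['pixels'],cv2.COLOR_RGB2GRAY)
for r in range(155,168): print(r,' '.join('%3d'%v for v in g[r,235:249]),'  |  ',' '.join('%3d'%v for v in g[r,269:283]))
```

```text
t 65.3 q [-0.581  0.474  1.731 -0.016  0.908 -0.572] toolz [ 0.0174 -0.0262 -0.9995] yaw 89.99 [ 0.4976 -0.1982  0.1848] grip 33.6 21.5 F [-0.  -0.9 -1.8]
[array([242.625, 162.125]), array([276.625, 160.875])]
[(array([259.3, 173.3]), [252, 165, 16, 17, 219])]
L 28.47 tilt 2.1 origin tool [22.24  0.33 99.  ] world [ 0.4997 -0.1786  0.0853]
head world [ 0.4991 -0.1781  0.0795] shift units [ 0.023 -0.032 -0.001]
155 203 204 207 186 161 188 207 202 193 158 101  94 110 113   |   114 114 114 117 107 133 221 245 249 243 217 200 203 202
156 204 203 203 175 177 205 205 180 125  97 105 111 112 113   |   115 114 114 114 113 117 153 222 244 250 237 199 202 203
157 204 203 193 175 187 200 193 154 105 111 114 113 113 114   |   115 114 114 113 114 113 120 159 211 241 233 204 200 202
158 205 204 192 192 197 175 160 152 137 122 113 114 114 116   |   114 113 114 112 113 136 173 212 218 223 235 222 199 202
159 206 205 193 188 183 178 209 225 211 169 129 115 114 115   |   146 128 114 109 130 194 220 221 223 226 223 209 200 200
160 206 206 200 179 188 214 221 223 226 219 172 119 110 114   |   204 179 13
[... 199 characters left out ...]
 219 220 219 201 164 139 136   |   202 206 204 181 183 204 211 216 218 219 223 237 234 210
163 208 206 205 191 195 210 214 217 218 220 195 153 128 117   |   197 203 206 206 185 187 208 214 216 212 207 233 245 230
164 208 202 200 183 179 203 212 215 215 207 169 136 128 123   |   183 192 205 205 190 177 197 203 196 177 143 155 221 230
165 207 192 177 149 118 164 192 199 201 163 127 132 127 127   |   165 171 203 205 202 197 206 183 119 105 116 120 145 224
166 205 185 132 102 111 110 115 154 170 138 110 112 120 130   |   188 186 204 204 202 208 233 227 164 116 115 117 120 174
167 194 157 110 110 115 116 130 179 181 131 110 111 121 130   |   215 217 211 205 204 202 221 240 231 168 120 115 116 115
```

send_rows(commands="33.2 .02 -.02 .2 0;33.2 .02 -.02 .25 0;33.2 0 0 .25 0;33.2 0 0 .23 0;33.2 0 0 0 0;33.2 0 0 0 0;33.2 0 0 0 0")

```text
t: 65.95
tcp_pos: [0.497, -0.1978, 0.1659]
tool_rot: [0.707, 0.707, -0.003, 0.015]
force: [-0.2, -0.1, -1.7]
finger_gap: 0.39
gripper_force: 21.5
```

Run:
```python
from h import *
ss();s=snap('wrist','w40.png');d=[disc(s,p,3) for p in((242.2,162),(276.4,161.2))];print(d)
b=[(c,q) for c,q in blobs(s,(15,90,90),(32,255,255),(225,130,300,205),60)];print(b)
place2(s,d,99,b[0][0] if b else None);place2(s,[(242.2,162),(276.4,161.2)],99,b[0][0] if b else None)
```

```text
t 66.0 q [-0.581  0.502  1.749 -0.016  0.862 -0.571] toolz [ 0.0169 -0.0258 -0.9995] yaw 90.0 [ 0.497  -0.1978  0.1659] grip 33.3 21.5 F [-0.2 -0.1 -1.7]
[array([242.375, 161.875]), array([275.875, 161.125])]
[(array([260.6, 179.6]), [252, 171, 18, 18, 254])]
L 28.03 tilt 1.3 origin tool [22.34 -0.35 99.  ] world [ 0.4984 -0.1781  0.0665]
head world [ 0.4991 -0.1781  0.0795] shift units [-0.003  0.037  0.001]
L 28.62 tilt 1.4 origin tool [22.25 -0.19 99.  ] world [ 0.4985 -0.1781  0.0665]
head world [ 0.4991 -0.1781  0.0795] shift units [0.001 0.029 0.   ]
```

send_rows(commands="33.2 .01 .02 .15 0;33.2 .01 0 .15 0;33.2 0 0 .15 0;33.2 0 0 .1 0;33.2 0 0 .1 0;33.2 0 0 .1 0;33.2 0 0 0 0;33.2 0 0 0 0")

```text
t: 66.67
tcp_pos: [0.4975, -0.1977, 0.1509]
tool_rot: [0.707, 0.707, -0.003, 0.015]
force: [-0.5, 0.3, -1.2]
finger_gap: 0.393
gripper_force: 21.5
```

Run:
```python
from h import *
ss();s=snap('wrist','w41.png');d=[disc(s,p,4) for p in((242.2,162),(276.4,161.2))];print(d)
b=[(c,q) for c,q in blobs(s,(15,90,90),(32,255,255),(225,130,300,205),60)];print(b)
place2(s,d,99,b[0][0] if b else None)
```

```text
t 66.7 q [-0.58   0.527  1.76  -0.017  0.827 -0.569] toolz [ 0.0166 -0.0257 -0.9995] yaw 90.0 [ 0.4975 -0.1977  0.1509] grip 33.6 21.5 F [-0.5  0.3 -1.2]
[array([241.625, 161.375]), array([276.375, 161.125])]
[(array([260.3, 184.8]), [251, 175, 19, 20, 290])]
L 29.06 tilt 0.4 origin tool [22.51 -0.61 99.  ] world [ 0.4986 -0.1778  0.0514]
head world [ 0.4991 -0.178   0.0795] shift units [-0.011  0.027  0.001]
```

Ring is at groove height with no contact; release as before.

send_rows(commands="33.2 0 .02 .05 0;33.2 0 0 .05 0;36 0 0 .03 0;40 0 0 .04 0;44 0 0 .04 0;48 0 0 .04 0;52 0 0 .04 0;55.5 0 0 .03 0;55.5 0 0 0 0;55.5 0 0 0 0;55.5 0 0 0 0")

```text
t: 67.63
tcp_pos: [0.498, -0.1978, 0.1443]
tool_rot: [0.707, 0.707, -0.003, 0.015]
force: [-0.6, -0.4, -2.6]
finger_gap: 0.648
gripper_force: 13.9
```

Run:
```python
from h import *
ss();s=snap('wrist','w42.png');d=[disc(s,p,5) for p in((241,162),(275.5,160.5))];print(d)
place2(s,d,97);print(plates(s))
```

```text
t 67.6 q [-0.58   0.538  1.763 -0.017  0.813 -0.569] toolz [ 0.0166 -0.0256 -0.9995] yaw 90.0 [ 0.498  -0.1978  0.1443] grip 55.3 13.9 F [-0.6 -0.4 -2.6]
[array([240.875, 163.625]), array([276.125, 161.875])]
L 29.32 tilt 2.9 origin tool [21.56 -0.46 97.  ] world [ 0.4991 -0.1787  0.0468]
[(256, 190, 25, 11, 72), (238, 197, 16, 18, 115), (269, 197, 14, 17, 106), (273, 211, 12, 11, 98)]
```

send_rows(commands="55.5 0 0 -.1 0;55.5 -.01 0 -.15 0;55.5 -.01 .01 -.25 0;55.5 -.02 .02 -.5 0;55.5 -.03 .02 -1 0;55.5 -.03 .02 -1 0;55.5 -.03 .02 -1 0;55.5 0 0 -1 0;55.5 0 0 -1 0;55 0 0 0 0")

```text
t: 68.52
tcp_pos: [0.5, -0.1986, 0.2697]
tool_rot: [0.707, 0.707, -0.002, 0.02]
force: [0.6, -1.4, -1.7]
finger_gap: 0.647
gripper_force: 14.0
```

Run:
```python
from h import *
ss();s=snap('wrist','w43.png');o=np.array([.499,-.1785,.051]);x=np.array([0,-1,0]);y=np.array([1,0,0])
d=proj(s,[o-.012*x+k*.0145*y for k in(-1,1)]);print(d.round(1))
g=cv2.cvtColor(s['pixels'],cv2.COLOR_RGB2GRAY);x0,y0=np.round((d[0]+d[1])/2).astype(int)
for r in range(y0-6,y0+36,2): print(r,''.join(' .:-=+*#%@'[v//26] for v in g[r,x0-30:x0+30]))
```

```text
t 68.5 q [-0.579  0.36   1.639 -0.014  1.105 -0.574] toolz [ 0.0253 -0.0311 -0.9992] yaw 90.0 [ 0.5    -0.1986  0.2697] grip 55.3 14.0 F [ 0.6 -1.4 -1.7]
[[242.9 141. ]
 [266.4 140.9]]
135 ----------=#%#####+++=----===========--==*###**+=---------+#
137 ----------*%%###*+=-=======+============+++*+---==---------+
139 ---------+#%%%#*==+====+#%%%********+==#%%%*+===+*=--------=
141 --------=*##%%**%#*+=+******#####%%%#**##%%%######+---------
143 --------+#######*+++++++***###%%%%%%%%%#+-=#@@%###*=--------
145 --------+######*--=++++*#%%%%%%%%%%%%%%%#+==%@@###*=--------
147 --------=######+--=+++#%%%%%%%%%%%%%%%%%%*-=+%@###*=--------
149 --------=*####*=:-=++*#%%%#++****##%%%%%%#+=*@@@%##+========
151 ---------+#####*--=+++**++###########%%%%%*=#@@@@@#=========
153 ----------+*=+#*=-==++*+*############%%%##+=#@@%@#==========
155 -------------=*#*--==+*+*#############%##*=+%@@%#+==========
157 ------------=**##+--==+##*##############*+*%@@%*=======+++==
159 -------------=*###*=-==*############****+#@@@#+=======+=====
161 ---------------=*###+----=+*+++**+++*+=-=%@%+--=======++====
163 -----======-------=*+=-:=**+++++++*+---==-----=========+====
165 --===========----:::--====+#%#****+----====---==============
167 --==============---------===--===-----====--+===============
169 --==============--==------=---------==---===================
171 ====================----------------=---:-----==+===========
173 ================----------==----------=======-==+===========
175 ========-----==-------------------------====================
```

send_rows(commands="55 .5 -.12 0 0;55 .92 -.23 0 0;55 .92 -.23 0 0;55 .92 -.23 0 0;55 .92 -.23 0 0;55 .92 -.23 0 0;55 .92 -.23 0 0;55 .92 -.23 0 0;55 .92 -.23 0 0;55 .92 -.23 0 0;55 .92 -.23 0 0;55 .92 -.23 0 0;55 .92 -.23 0 0;55 .92 -.23 0 0;55 .92 -.23 0 0;55 .92 -.23 0 0;55 .92 -.23 0 0;55 .45 -.12 0 0;55 0 0 0 -1;55 0 0 0 -1")

```text
t: 70.23
tcp_pos: [0.4179, 0.1167, 0.2542]
tool_rot: [0.654, 0.756, -0.005, 0.014]
force: [-0.5, -0.3, -1.3]
finger_gap: 0.65
gripper_force: 13.9
```

send_rows(commands="55 0 0 .8 0;55 0 0 1 0;55 0 0 1 0;55 0 0 1 0;55 0 0 1 0;55 0 0 .6 0;55 0 0 0 0;55 0 0 0 0;55 0 0 0 0")

```text
t: 70.98
tcp_pos: [0.4214, 0.1131, 0.1475]
tool_rot: [0.656, 0.755, -0.004, 0.015]
force: [-0.0, -0.3, -1.6]
finger_gap: 0.649
gripper_force: 13.9
```

Run:
```python
from h import *
ss();s=snap('wrist','w44.png');print(plates(s))
o,e=np.array([.4157,.1442,.006]),np.radians(98.1);x=np.array([np.cos(e),np.sin(e),0]);y=np.array([-x[1],x[0],0])
d=proj(s,[o-.012*x+k*.0145*y for k in(1,-1)]);l=proj(s,[o+.024*x])[0];print(d.round(1),l.round(1))
g=cv2.cvtColor(s['pixels'],cv2.COLOR_RGB2GRAY);x0,y0=np.round((d[0]+d[1])/2).astype(int)
for r in range(y0-46,y0+16,2): print(r,''.join(' .:-=+*#%@'[v//26] for v in g[r,x0-36:x0+36]))
print(x0-36,[(dot(s,q,5).round(1),disc(s,q,6).round(1)) for q in d])
```

```text
t 71.0 q [ 0.023  0.437  1.991 -0.041  0.698 -0.086] toolz [ 0.017  -0.0259 -0.9995] yaw 98.0 [0.4214 0.1131 0.1475] grip 55.4 13.9 F [-0.  -0.3 -1.6]
[(239, 194, 15, 19, 101), (218, 197, 8, 7, 42), (269, 196, 14, 17, 106), (272, 208, 13, 14, 114)]
[[242.1 164.8]
 [271.4 164.7]] [256.6 127.7]
119 ++++++++++++++++++++=----=+==+==-------------=+======+++++++++========-=
121 +++++++=======-=========----=+=----=+=--====-----:::-===-----====++++=--
123 +++++++++====++=:::::::-======-----------=--------:-+++++=---===++++++++
125 +++++++++==---==-----------==++===-------=---------:-=++++++=-=+++++++++
127 +++++++=--------===------=--==+==--------+=---------==+++++=-=++++++++++
129 ++++++=---------==-----===--=+=----------==-------:-=------=-=++++++++++
131 +++++=======-----==:---::-::::-----------=====-::------------++++++++++=
133 +++++++*+====----=====-======------------:::--==------------=+++++++++=-
135 ++++++++***+====------==========----------------::--=+++=--=+++=--------
137 ++++++++**+++++=-----=========+++=--------------------------------------
139 ++++++++**++++=======-=+++==++++
[... 981 characters left out ...]
------=+****+=---====---------:::----+**+===+++++======-----
167 +++++==++++++=-----=+*#*+======--:::-------==-=============++++++++===--
169 +++++++++++++++++++==----===========================+======++++++++++===
171 ++++++++++++++++++++++=====--============-=+=====+++++==================
173 ++++++++++++++++++++++++++++=================++++++++++=================
175 ++++++++++++++++++++++++++++++++++++++++++++++++++++++++================
177 =++++++++++++++++++++++++++==++++++++++++++++++++++++++++++=====+++++===
179 :::::::::---========++++++++++++++++++++++++++++++++++++++++++++++++++++
221 [(array([242.6, 164.8]), array([242.6, 164.4])), (array([271.9, 162.8]), array([271.9, 162.6]))]
```

Run:
```python
from h import *
s=snap('wrist')
A,B=onz(s,[(242.6,164.6),(271.9,162.7)],.006);L=np.linalg.norm(A-B);m=(A+B)/2;u=(A-B)/L;n=np.array([-u[1],u[0],0])
if n[1]<0:n=-n
psi=np.degrees(np.arctan2(n[1],n[0]));P=m+.036*n;print('L',L,'o',(m+.012*n).round(4),'psi',psi,'P',P.round(4))
p,R=tool();W=onz(s,[(260.6,204.1)],p[2]-.093)[0];t=R.T@(W-p);print('tip tool',t*1e3)
# after spin to psi about tool z
R2=R@Ro.from_euler('z',-(psi-yaw()),degrees=True).as_matrix()
tcp=P+np.array([0,0,.0]) - R2@np.array([t[0],t[1],.093]);
go(tcp[0],tcp[1],tcp[2]+.023,psi);print(tcp)
```

```text
L 0.02907152905939108 o [0.4158 0.1452 0.006 ] psi 101.63045372537847 P [0.411  0.1687 0.006 ]
tip tool [-1.29858729  0.48401574 93.09120469]
t 71.1 tcp [0.4218 0.1132 0.148 ] yaw 98.0 units [ 3.06 -0.27  1.22] spin -0.91
[0.40849847 0.17229614 0.09890857]
```

send_rows(commands="55 .75 -.07 0 0;55 .8 -.07 0 0;55 .8 -.07 0 0;55 .71 -.06 0 0;55 0 0 0 -.91;55 0 0 .6 0;55 0 0 .6 0;55 0 0 0 0;55 0 0 0 0;55 0 0 0 0")

```text
t: 71.92
tcp_pos: [0.4083, 0.1724, 0.1222]
tool_rot: [0.632, 0.775, -0.004, 0.015]
force: [-0.2, 0.1, -1.9]
finger_gap: 0.648
gripper_force: 13.9
```

Run:
```python
from h import *
s=snap('wrist','w45.png');ss();print(plates(s));p,R=tool()
P=np.array([.411,.1687,.006]);W=onz(s,[(260.6,204.1)],p[2]-.093)[0];d=P-W;d[2]=0;print('tip',W.round(4),'shift',(R.T@d/.02).round(3))
o,e=np.array([.4158,.1452,.006]),np.radians(101.6);x=np.array([np.cos(e),np.sin(e),0]);y=np.array([-x[1],x[0],0])
d=proj(s,[o-.012*x+k*.0145*y for k in(1,-1)]);print('dots pred',d.round(1),'lug far edge',proj(s,[o+.0305*x+k*.0115*y for k in (1,-1)]).round(1))
g=cv2.cvtColor(s['pixels'],cv2.COLOR_RGB2GRAY)
for r in range(172,250,2): print(r,''.join(' .:-=+*#%@'[v//26] for v in g[r,225:297]))
```

```text
t 72.0 q [ 0.165  0.496  1.993 -0.047  0.639 -0.   ] toolz [ 0.0186 -0.0256 -0.9995] yaw 101.63 [0.4084 0.1724 0.1223] grip 55.3 13.9 F [ 0.   0.  -1.7]
[(267, 195, 16, 18, 105), (215, 197, 20, 21, 208), (240, 196, 14, 18, 97), (273, 211, 12, 11, 104)]
tip [0.411  0.1688 0.0293] shift [-0.004  0.001  0.   ]
dots pred [[245.3 230.6]
 [275.1 230.4]] lug far edge [[247.8 188.8]
 [272.7 188.8]]
172 +++++++++++++++++++++++++++++++++++++++++++++*+++++===============------
174 ++++++++=+++++++++++++++++++++++++++++==++++++++++++++++++*++***++++++==
176 +++++++++++++++++++++++++++++++++++++++++++++=-=++++++++++++**++++++++++
178 ++++++++++++++++++++++++++++++++++++++++++++++++++++++++++++++++++++++++
180 +++++++++++++++++++++++++++++++++++++++++++=--======++++++++++++++++++++
182 ----==---===+++++++++++++++++++++++++++++++++=-----------=+++++=---=++++
184 --------===+++++++++++++++++++++++++++++++++++======---=====----========
186 ------=========++===+=---====+++=--=========-======++++++=====-=========
188 -----===========-::::::::::::-==-----=---:::::::::::::-=++++++++=====++=
190 ---------
[... 1596 characters left out ...]
-------
232 ++++++++++++====--=============----------============-==+++++++====-----
234 +++++++++++++==-===============---------===============-==+++++++===----
236 +++++++++++=--=================----------================--==++=========
238 ++++++++==-==================---:::--::---=================---==========
240 =====+=--==================---::::--::------==================---=======
242 :::----==================----::::::--:-======-==================--======
244 ----===================----=============++=====-==================---===
246 ---==================----::::::::---============--==================----
248 ..:-==============--==-----:::::::::::::::----------===============-:...
```

send_rows(commands="55 .02 -.01 .3 0;55 .01 -.01 .3 0;55 0 0 .3 0;55 0 0 .1 0;55 0 0 0 0;55 0 0 0 0;55 0 0 .12 0;55 0 0 0 0;55 0 0 0 0")

```text
t: 72.72
tcp_pos: [0.408, 0.1723, 0.0994]
tool_rot: [0.632, 0.775, -0.004, 0.015]
force: [0.5, 0.5, 1.2]
finger_gap: 0.648
gripper_force: 14.3
```

Run:
```python
from h import *
s=snap('wrist','w46.png');ss();print(plates(s));p,R=tool()
P=np.array([.411,.1687,.006]);W=onz(s,[(260.6,204.1)],p[2]-.093)[0];d=P-W;d[2]=0;print('tip',W.round(4),'shift',(R.T@d/.02).round(3))
g=cv2.cvtColor(s['pixels'],cv2.COLOR_RGB2GRAY)
for r in range(180,216,2): print(r,''.join(' .:-=+*#%@'[v//26] for v in g[r,225:297]))
```

```text
t 72.8 q [ 0.165  0.545  2.009 -0.052  0.575  0.005] toolz [ 0.0178 -0.0257 -0.9995] yaw 101.64 [0.408  0.1723 0.0994] grip 55.0 14.4 F [-0.2  0.   1.3]
[(269, 194, 14, 19, 109), (240, 196, 13, 17, 85), (215, 203, 20, 19, 187), (273, 211, 12, 11, 99)]
tip [0.4106 0.1687 0.0064] shift [-0.002  0.02   0.   ]
180 +++++=+=+++++++++++++++++++++===++++++++++++++++++++++++++++===+*++++++=
182 +++++++++++++++++++++++++++++++++++++++====++++===++++++++++++*****+++++
184 ++++++++++++++++++++++++++++++++++++++++++++++=====+++++++++++++++++++++
186 +++++++++++++++++++++++++++++++++++++++++++++===++++++++++++++++++++++++
188 ++++++++++++++++++++++++++++++++++++++++++++====-----===++++++++++++==++
190 +++=--=+++++++++++++++=+++=--=+++++++++======++=-------------=-=++=-----
192 ---------===-====+=====++=--------------------=++++======---==------====
194 -----=======-------------------------------------======++++++===========
196 ----=======---=++++++++++++-:::-----------::+*+++*******+++++++++++====+
198 --------------+************=::------------:-*%%%%%%%%%%%#*+====----=====
200 --------------==========+**=:--==---------:-+*#*========*++++===----=+++
202 ---------------========-+**=:-------------:-+**+-=======++++++++=---++++
204 ------===------=======--+**=:------------::-+**=-========+===++=---=++++
206 ===========---========--+**=-------------::-+*+=-========+=-------=+++++
208 +++++++*++=---========--=+*+=-:-----------:-+*+--========+=------=++++++
210 ++++++++++============--*%%*====----------:-#%#+-========+=-----=+++==++
212 ++++++++++++++*+++==++==*%%*+=+===----------*##+=**+++*##%#=---=++==----
214 ++++++++++++=========--=====++++++=----------:::--==++**##*=---===------
```

send_rows(commands="52 0 0 -.035 0;49 0 0 -.03 0;46 0 0 -.035 0;43 0 0 -.035 0;40 0 0 -.03 0;38 0 0 -.03 0;36 0 0 -.025 0;34.5 0 0 -.025 0;33.5 0 0 -.01 0;33.5 0 0 0 0;33.5 0 0 0 0")

```text
t: 73.68
tcp_pos: [0.4083, 0.1725, 0.1044]
tool_rot: [0.632, 0.775, -0.004, 0.015]
force: [3.6, 0.5, 5.1]
finger_gap: 0.395
gripper_force: 22.7
```

Run:
```python
from h import *
s=snap('wrist','w47.png');ss();print(plates(s))
g=cv2.cvtColor(s['pixels'],cv2.COLOR_RGB2GRAY)
for r in range(184,260,2): print(r,''.join(' .:-=+*#%@'[v//26] for v in g[r,215:307]))
```

```text
t 73.7 q [ 0.166  0.534  2.005 -0.051  0.589  0.004] toolz [ 0.0187 -0.0256 -0.9995] yaw 101.65 [0.4083 0.1725 0.1044] grip 34.2 22.7 F [3.  1.2 6.1]
[(229, 195, 12, 9, 56), (273, 195, 24, 27, 293), (215, 207, 14, 15, 127)]
184 ==++++++++++++++++++++++++++++++++++++++++++++++++++++++++++++++++++++++++++++++++++++++++++
186 =+++++++++++++++++++++++++++++++++++++++++++++++++++++=-----====++++++++++++++++++++++++++++
188 +======++++++==+++++++++++++++++++++++++++++++++++++++++=------------==++++=------=++++====+
190 ------------------=======+++=++=----=++++++++++=====---------------======---=============---
192 --------------=======-----:::-------------------------------------=+======-============-----
194 -------------=============--:-----------------------------------::::============++++==------
196 -------------=***********+=:::----------------------------------:::+############*===--------
198 ==-----------=+++++++++**+=:-:---==========--------------------::-:+###**++++*#%#+++++++====
200 =====--------=========-+**=--::---========-=------------------:::-:+*+========*#*+++++++++++
202
[... 2109 characters left out ...]
...........-=========
246 ========:............................:-------=======--:...........................-=========
248 =======-..............................-=====+=====++=:.............................-========
250 =======:..............................-======+++++++=:.............................:========
252 ======-...............................-=======++++++=:..............................-=======
254 ======:...............................:---====++++++=:..............................:=======
256 =====-................................:::::::::----=-................................-======
258 =====:................................:--::::::-----:............................ ...:======
```

send_rows(commands="33.2 0 0 -.05 0;33.2 0 0 -.05 0;33.2 0 0 -.1 0;33.2 0 0 -.2 0;33.2 0 0 -.4 0;33.2 0 0 -.7 0;33.2 0 0 -1 0;33.2 0 0 -1 0;33.2 0 0 -1 0;33.2 0 0 -1 0;33.2 0 0 -1 0;33.2 0 0 -.8 0;33.2 0 0 -.5 0;33.2 0 0 0 0;33.2 0 0 0 0")

```text
t: 74.98
tcp_pos: [0.4045, 0.1764, 0.2606]
tool_rot: [0.632, 0.775, -0.004, 0.015]
force: [-0.5, -1.0, -2.1]
finger_gap: 0.393
gripper_force: 21.0
```

Run:
```python
from h import *
s=snap('wrist','w48.png');ss();print(plates(s))
p,R=tool()
for x in(-41,-46.5): print(x,proj(s,[p+R@np.array([x,0,z])/1e3 for z in(98,104)]).round(1).tolist())
print('hinges',proj(s,[p+R@np.array([-37,y,98])/1e3 for y in(-14,15)]).round(1).tolist())
g=cv2.cvtColor(s['pixels'],cv2.COLOR_RGB2GRAY)
for r in range(186,270,2): print(r,''.join(' .:-=+*#%@'[v//26] for v in g[r,215:307]))
```

```text
t 75.0 q [ 0.176  0.248  1.85  -0.033  1.033 -0.011] toolz [ 0.0158 -0.026  -0.9995] yaw 101.64 [0.4041 0.1763 0.2599] grip 33.7 21.0 F [-0.6  0.1 -2.4]
[(215, 190, 25, 13, 140), (246, 191, 29, 14, 196), (273, 193, 23, 29, 314), (215, 202, 14, 18, 175), (233, 209, 14, 13, 40)]
-41 [[259.1, 243.1], [259.2, 240.2]]
-46.5 [[259.1, 248.5], [259.2, 245.5]]
hinges [[243.8, 239.1], [275.6, 239.1]]
186 ++++++++++++==========*###+================----======-------======-=+++++++=-=====+*++++++++
188 +++++++++++++++++=====+*#*+==============--------------------======---===-----===++***+++++=
190 +++++++++++++++++++++==-----===========------------------------------------===+++++++++++++=
192 ++++++++++++++++++++++=-:::-=+++++++++++++++=========-----=====--::-==-----=+++++++++++++=--
194 ++++++++++++==++++++++++=---=+++++++++++++++++++++++=========++=-:-=+++++++++=++++====------
196 :::---==+++++************=::-=++++++++++++++++++++++++++++=====-::-*######%%##%%+-----------
198 =------:::::=+++======+**=--:-++++++++++++++++++++++++++++====-::-=+*+=====++*%%+=----====--
200 =======================
[... 2667 characters left out ...]
.............-=======
256 =====-................................:----------===-................................=======
258 =====-................................:--------====+-........................... ....-======
260 ====-.................................:--------====+-...........................  ....======
262 ====-.................................:-=====---====-...........................   ...-=====
264 ===-.... . ...........................:============+-..........................    ....=====
266 ===:....  . ..........................:========+++++-..........................     ...:====
268 ==-....     ..........................:---====++++++-..........................     ....====
```

send_rows(commands="33.2 0 0 0 1;33.2 0 0 0 1;33.2 0 0 0 .91;33.2 -.5 .2 0 0;33.2 -.93 .4 0 0;33.2 -.93 .4 0 0;33.2 -.93 .42 0 0;33.2 -.93 .42 0 0;33.2 -.93 .42 0 0;33.2 -.93 .42 0 0;33.2 -.93 .42 0 0;33.2 -.93 .42 0 0;33.2 -.93 .42 0 0;33.2 -.93 .42 0 0;33.2 -.93 .42 0 0;33.2 -.93 .42 0 0;33.2 -.93 .42 0 0;33.2 -.93 .42 0 0;33.2 -.93 .42 0 0")

```text
t: 76.62
tcp_pos: [0.5336, -0.1141, 0.2685]
tool_rot: [0.706, 0.708, -0.004, 0.014]
force: [0.8, -0.2, -1.8]
finger_gap: 0.394
gripper_force: 21.0
```

send_rows(commands="33.2 -.93 .42 0 0;33.2 -.93 .42 0 0;33.2 -.93 .42 0 0;33.2 -.5 .25 0 0;33.2 0 0 .5 0;33.2 0 0 .9 0;33.2 0 0 .9 0;33.2 0 0 .5 0;33.2 0 0 .2 0;33.2 0 0 0 0;33.2 0 0 0 0;33.2 0 0 0 0")

```text
t: 77.62
tcp_pos: [0.566, -0.1798, 0.2129]
tool_rot: [0.707, 0.707, -0.003, 0.016]
force: [0.0, 0.1, -1.9]
finger_gap: 0.394
gripper_force: 21.0
```

Run:
```python
from h import *
s=snap('wrist','w49.png');ss()
for c,q in blobs(s,(15,90,90),(32,255,255),(200,110,320,205),60): print(c,q,onz(s,[c],.0795).round(4))
g=cv2.cvtColor(s['pixels'],cv2.COLOR_RGB2GRAY)
for f,G in(('w48',cv2.cvtColor(img('w48.png'),cv2.COLOR_RGB2GRAY)),('now',g)):
  print(f)
  for r in range(234,252): print(r,' '.join('%3d'%v for v in G[r,250:274]))
```

```text
t 77.7 q [-0.488  0.507  1.56  -0.017  1.046 -0.481] toolz [ 0.0189 -0.0269 -0.9995] yaw 90.02 [ 0.566  -0.1799  0.2131] grip 34.0 21.0 F [ 0.3 -0.2 -1.6]
[236.4 113.2] [224, 110, 27, 10, 101] [[ 0.547  -0.1104  0.0795]]
[310.6 121.3] [300, 111, 20, 21, 174] [[ 0.6152 -0.1174  0.0795]]
[258.7 162.4] [252, 155, 15, 16, 176] [[ 0.5673 -0.156   0.0795]]
[313.3 180. ] [305, 173, 15, 16, 89] [[ 0.621  -0.1736  0.0795]]
w48
234 116 116 113 111 108 103  98  91  81  78  78  78  77  84  94 102 108 110 111 112 111 111 112 110
235 115 115 113 110 105 100  94  89  82  77  77  77  77  78  87  98 105 109 111 111 111 111 112 111
236 115 114 111 108 103  97  90  95  94  89  90  91  93  84  87  97 102 107 110 111 110 111 111 112
237 114 112 109 105 100  93  89  95 101 104 107 111 114 103 100  99  97 105 108 110 111 111 111 111
238 112 110 107 102  96  87  85  89  90  93  96  99 101 103 106  96  93 101 107 110 110 110 111 111
239 112 108 104  99  91  78  68  67  67  67  68  69  69  69  78  76  82  97 103 108 110 110 111 111
240 110 106 101  96  84  66  53  50  50  50  51  50  50  51  49  47  69  90 10
[... 2225 characters left out ...]

245  40  60 102 118 100  92  95  94  95  96  95  96  96  96  95  92  93  92  85  63  39  30  30  30
246  32  37  98 133 117  95  98 103 104 116 111  98 101 103 102  96  93  87  65  40  29  31  31  30
247  33  34  56 119 134 110 107 115 117 134 124 101 108 113 112 109 101  78  47  31  30  32  32  32
248  35  36  37 101 140 134 115 113 115 137 129 108 112 115 115 114 105  68  33  30  31  32  31  31
249  35  37  40  87 141 154 145 131 144 157 139 116 117 117 118 116 106  67  30  31  31  31  31  32
250  38  42  42  88 141 164 170 169 174 166 132 118 115 113 112 111 105  68  30  31  31  32  32  31
251  44  42  42  89 141 164 178 185 186 165 116 117 113 106 105 104 103  69  30  31  31  32  31  31
```

```bash
cat >> h.py <<'E'
def tgt(H,o,z):
    p,R=tool();w=R@np.array(o)/1e3;go(H[0]-w[0],H[1]-w[1],z)
E
python3 - <<'E'
from h import *
for z in(.213,.185): tgt((.5673,-.156),(-24.2,1.4,102),z)
E
```

```text
t 77.7 tcp [ 0.566  -0.1799  0.2131] yaw 90.02 units [ 2.54 -0.1  -0.07] spin 0
t 77.7 tcp [ 0.566  -0.1799  0.2131] yaw 90.02 units [ 2.58 -0.13  1.33] spin 0
```

send_rows(commands="33.2 .4 -.02 0 0;33.2 .8 -.04 0 0;33.2 .8 -.04 0 0;33.2 .4 0 0 0;33.2 .14 0 0 0;33.2 .01 -.01 .3 0;33.2 .01 -.01 .4 0;33.2 .01 -.01 .4 0;33.2 .01 0 .23 0;33.2 0 0 0 0;33.2 0 0 0 0;33.2 0 0 0 0;33.2 0 0 0 0")

```text
t: 78.75
tcp_pos: [0.5635, -0.1292, 0.1843]
tool_rot: [0.707, 0.707, -0.003, 0.015]
force: [1.0, -0.0, -1.7]
finger_gap: 0.394
gripper_force: 21.1
```

Run:
```python
from h import *
s=snap('wrist','w50.png');t=snap('top','t50.png');ss();tgt((.5673,-.156),(-24.2,1.4,102),.166)
for c,q in blobs(s,(15,90,90),(32,255,255),(235,200,285,262),15): print(c,q,onz(s,[c],.0795).round(4))
p,R=tool();print('head pred',proj(s,[[.5673,-.156,.08]]).round(1))
g=cv2.cvtColor(s['pixels'],cv2.COLOR_RGB2GRAY)
for r in range(210,262,2): print(r,''.join(' .:-=+*#%@'[v//26] for v in g[r,225:297]))
```

```text
t 78.8 q [-0.41   0.526  1.624 -0.021  0.965 -0.398] toolz [ 0.0177 -0.0262 -0.9995] yaw 89.98 [ 0.5635 -0.1291  0.1844] grip 33.6 21.0 F [-0.1  0.7 -2.1]
t 78.8 tcp [ 0.5635 -0.1291  0.1844] yaw 89.98 units [0.02 0.02 0.92] spin 0
head pred [[261.9 223.3]]
210 **===--=+++===--++--+*+===+++**###%%%%%%%%%%%%%%%%%#=-=====+***##****+-=
212 ##+-:--==========---++====++*+****#%##%%%%%%%%##%%#+--=++***#####**+---=
214 ##*-:--=============-----==+=---:::::----=+*###**===++***#####%%##+=====
216 ##*=---================--:::::--========+=::::--=++**#######%%%##*===-==
218 ##*=-==================-::::::-==+***####+:::::-+*######%%%%####*===--==
220 %#*+-=====-============-:::::::::::::::::::::--=*####%%%%###**+*+====-==
222 @@%=========---========-::::::----------========*%%%%%###**+======----==
224 @%+-========-==--=======--=====-----============*#####**=-------------==
226 %*================--=----==+++**=------====-=====*#**=:--------------===
228 *=-==========----====---===+++=----::--=====-=======------------====-===
230 ---=========--==---------====------::----===========-:.:------------
[... 456 characters left out ...]
-==-.....-
244 .........................::------------------:.........................:
246 ...........................:---------------:............................
248 ............................:------===----:.............................
250 .............................:::::::::::.:..............................
252 ............................:-====--------:.............................
254 ............................:-------------:.............................
256 ............................:-------------:..........................  .
258 ............................:-=====-------:........................... .
260 . ..........................:-======------:..........................
```

send_rows(commands="33.2 .01 .01 .2 0;33.2 .01 .01 .25 0;33.2 0 0 .25 0;33.2 0 0 .22 0;33.2 0 0 0 0;33.2 0 0 0 0;33.2 0 0 0 0")

```text
t: 79.43
tcp_pos: [0.564, -0.129, 0.1655]
tool_rot: [0.707, 0.707, -0.003, 0.015]
force: [0.3, 0.1, -1.4]
finger_gap: 0.398
gripper_force: 21.1
```

Run:
```python
from h import *
ss();tgt((.5673,-.156),(-24.2,1.4,102),.151)
```

```text
t 79.4 q [-0.409  0.553  1.638 -0.021  0.925 -0.397] toolz [ 0.0168 -0.0258 -0.9995] yaw 90.0 [ 0.564  -0.129   0.1655] grip 34.0 21.1 F [ 0.3  0.1 -1.4]
t 79.4 tcp [ 0.564  -0.129   0.1655] yaw 90.0 units [ 0.01 -0.    0.73] spin 0
```

send_rows(commands="33.2 .01 0 .15 0;33.2 0 0 .15 0;33.2 0 0 .15 0;33.2 0 0 0 0;33.2 0 0 0 0")

```text
t: 79.85
tcp_pos: [0.5639, -0.129, 0.1564]
tool_rot: [0.707, 0.707, -0.003, 0.015]
force: [-0.1, 0.1, -3.1]
finger_gap: 0.397
gripper_force: 21.0
```

send_rows(commands="33.2 0 0 .1 0;33.2 0 0 .1 0;33.2 0 0 .1 0;33.2 0 0 0 0;33.2 0 0 0 0")

```text
t: 80.27
tcp_pos: [0.564, -0.1291, 0.1504]
tool_rot: [0.707, 0.707, -0.003, 0.015]
force: [-0.2, -0.3, -1.9]
finger_gap: 0.388
gripper_force: 21.0
```

Run:
```python
from h import *
s=snap('wrist','w51.png');ss();tgt((.5673,-.156),(-24.2,1.4,102),.149)
g=cv2.cvtColor(s['pixels'],cv2.COLOR_RGB2GRAY)
for r in range(236,252): print(r,' '.join('%3d'%v for v in g[r,250:274]))
```

```text
t 80.3 q [-0.409  0.575  1.649 -0.022  0.892 -0.396] toolz [ 0.0167 -0.0258 -0.9995] yaw 90.0 [ 0.5641 -0.1291  0.1506] grip 33.8 21.0 F [ 0.4  0.5 -2.3]
t 80.3 tcp [ 0.5641 -0.1291  0.1506] yaw 90.0 units [-0.    0.    0.08] spin 0
236 101 100  98  94  90  85  77  71  71  71  71  70  70  70  78  88  95  99 102 102 101 102 102 102
237 101  98  97  92  87  85  80  76  77  79  80  81  82  83  96  96  90  98 101 102 102 102 103 102
238  99  97  93  90  84  99 120 128 127 129 128 130 132 133 142 124  96  95  99 102 102 102 103 102
239  98  95  92  87  84 122 157 167 170 169 167 166 167 168 168 160 123  91  97 101 102 102 102 102
240  97  93  88  83  95 138 161 167 170 169 167 166 166 169 168 180 153  98  94  99 101 101 101 102
241  91  87  84  79 110 147 160 165 169 170 167 165 166 168 168 180 174 125  91  96 100 101 102 102
242  84  82  78  78 118 152 159 164 169 169 167 165 166 168 168 179 188 151  97  93  98 101 102  93
243  77  79  77  82 113 145 158 162 167 169 167 165 165 167 168 180 188 173 125  90  88  83  79  63
244  57  73  77  82  95 129 154 162 167 170 168 165 164 166 167 181 188 187 150  91  62  42  33  30
245  36  57  77  81  81 113 147 161 166 168 167 165 165 166 167 180 187 187 154  85  36  28  28  28
246  31  41  66  85  92 105 130 151 163 168 168 165 163 165 167 181 187 177 128  53  29  29  29  30
247  31  31  45  89 113 113 116 129 146 162 167 164 163 165 166 173 171 138  76  29  29  29  30  29
248  32  33  35  84 113 112 107 106 116 135 145 147 148 149 150 144 125  82  35  29  29  29  30  29
249  32  34  36  76 108 111 102  97  98 102 105 110 114 113 113 102  95  64  28  28  29  29  29  29
250  36  38  39  67  98 109 104 100  99  98  97  98  97  96  94  93  95  65  28  29  30  30  29  28
251  40  41  41  69  94 100 101 101  98  96  97  98  97  95  93  93  93  63  28  28  30  28  29  29
```

Run:
```python
from h import *
s=snap('wrist','w52.png');p,R=tool();H=(.5673,-.156)
def circ(r,z,n=4):  # front, back, left,right
    return proj(s,[[H[0]+r*np.sin(a),H[1]-r*np.cos(a),z] for a in(0,np.pi/2,np.pi,-np.pi/2)]).round(1).tolist()
for r,z in((7.5,.08),(11.5,.063),(15,.058),(15,.054),(22,.045),(30,.01)): print(r,z,circ(r/1e3,z))
im=s['pixels']
for r in range(224,276,1): print(r,' '.join('%3d/%d'%(im[r,c].mean(),int(im[r,c].max())-int(im[r,c].min())) for c in range(250,272,2)))
```

```text
7.5 0.08 [[262.1, 248.9], [271.4, 240.6], [262.2, 232.2], [252.8, 240.7]]
11.5 0.063 [[261.7, 243.3], [275.0, 231.3], [261.7, 219.1], [248.4, 231.5]]
15 0.058 [[261.5, 244.1], [278.6, 228.8], [261.6, 213.1], [244.5, 229.0]]
15 0.054 [[261.4, 242.0], [278.3, 226.9], [261.5, 211.4], [244.7, 227.1]]
22 0.045 [[261.2, 244.1], [285.1, 222.7], [261.3, 200.4], [237.4, 223.0]]
30 0.01 [[260.6, 235.2], [289.4, 209.0], [260.7, 181.3], [231.8, 209.3]]
224  96/6 112/8 127/10  95/8  93/8 100/9 107/9 110/10 109/9 104/7 114/9
225 100/7 121/9 144/12 130/11  93/9 100/8 106/10 108/9 103/7 102/7 110/9
226 105/7 129/9 151/11 160/13  89/8  92/8  96/8 104/7 103/7 101/6 107/8
227 110/7 136/11 156/12 152/12  85/7  74/5  78/6 103/7 102/7 103/7 104/8
228 110/7 137/11 151/11 106/8  90/7  75/6  86/6 103/8 103/7 103/7 103/6
229 102/6 122/10 123/9  98/7  91/6  75/6  88/6 102/7 103/7 103/8 102/6
230 103/7 104/8 103/8  97/7  88/5  76/6  86/6 101/7 103/7 103/7 102/7
231 103/8 103/7 100/7  94/7  83/6  75/6  83/5  99/7 103/6 102/8 103/7
232 103/8 103/8  98/8  91/7  79/6  73/7  79/6  96/7 102/7 103/7 103/8
233 103/7 10
[... 2622 characters left out ...]
5  28/5
267  28/6  26/6  79/28  89/31  89/31  90/31  92/32  90/31  89/32  26/6  28/5
268  28/5  25/5  78/27  85/30  85/30  86/31  91/33  90/33  91/33  25/6  28/5
269  28/5  25/5  74/25  80/28  82/30  84/31  87/32  89/34  89/33  26/5  27/5
270  25/6  26/7  70/24  77/28  80/28  83/32  87/34  88/34  88/34  26/6  26/5
271  24/6  24/6  70/23  79/29  85/31  87/34  88/34  87/35  89/34  25/6  25/6
272  25/5  25/6  72/25  82/31  85/32  86/35  88/34  86/35  80/30  27/6  26/6
273  26/6  25/6  78/27  85/33  86/33  86/35  87/34  84/33  73/29  26/6  26/5
274  27/6  25/7  82/28  92/33  92/33  92/34  91/34  85/34  72/29  26/6  28/5
275  28/7  25/8  83/29  94/32  93/32  95/34  93/36  90/36  76/30  26/6  27/7
```

send_rows(commands="33.2 0 0 .05 0;33.2 0 0 .05 0;36 0 0 .03 0;40 0 0 .04 0;44 0 0 .04 0;48 0 0 .04 0;52 0 0 .04 0;55.5 0 0 .03 0;55.5 0 0 0 0;55.5 0 0 0 0;55.5 0 0 0 0")

```text
t: 81.28
tcp_pos: [0.5641, -0.1293, 0.144]
tool_rot: [0.707, 0.707, -0.003, 0.015]
force: [-0.5, -0.0, -1.0]
finger_gap: 0.654
gripper_force: 13.9
```

send_rows(commands="55.5 0 0 -.1 0;55.5 -.01 0 -.15 0;55.5 -.01 .01 -.25 0;55.5 -.02 .02 -.5 0;55.5 -.03 .02 -1 0;55.5 -.03 .02 -1 0;55.5 -.03 .02 -1 0;55.5 0 0 -1 0;55.5 0 0 -1 0;55.5 -.8 0 -.4 0;55.5 -.8 0 0 0;55.5 -.8 0 0 0;55.5 -.8 0 0 0;55.5 0 0 0 0;55.5 0 0 0 0")

```text
t: 82.53
tcp_pos: [0.5637, -0.1933, 0.2742]
tool_rot: [0.708, 0.706, -0.003, 0.015]
force: [-0.2, 0.7, -2.2]
finger_gap: 0.647
gripper_force: 13.9
```

Run:
```python
from h import *
ss();s=snap('wrist','w53.png')
o=np.array([.5673,-.156,.051]);x=np.array([0,1,0]);y=np.array([-1,0,0])
d=proj(s,[o-.012*x+k*.0145*y for k in(-1,1)]);l=proj(s,[o+.024*x+k*.0115*y for k in(-1,1)]);h=proj(s,[[.5673,-.156,.08]]);print('hinge',d.round(1).tolist(),'lug',l.round(1).tolist(),'head',h.round(1))
g=cv2.cvtColor(s['pixels'],cv2.COLOR_RGB2GRAY);x0,y0=np.round((d.mean(0)+l.mean(0))/2).astype(int)
for r in range(y0-34,y0+34,2): print(r,''.join(' .:-=+*#%@'[v//26] for v in g[r,x0-36:x0+36]))
print(x0-36)
```

```text
t 82.5 q [-0.511  0.441  1.485 -0.015  1.188 -0.504] toolz [ 0.017  -0.0255 -0.9995] yaw 89.9 [ 0.5637 -0.1933  0.2742] grip 55.2 13.9 F [-0.2  0.7 -2.2]
hinge [[271.2, 146.7], [248.2, 146.8]] lug [[269.0, 117.4], [250.3, 117.4]] head [[260.1 140.2]]
98 ======================================================================+=
100 ++++++===============================================+==================
102 +++++++===============+================++===========+++=================
104 ++==================================================+++=================
106 ===========================================================+++==========
108 ++++++++================================================================
110 ==++++==================================================================
112 =========================--====*%%%%@@%%+===================+++++=======
114 ====================--============#@@@@%+=======-==+==++++==============
116 ++++++++=+=====-------=#@@@@@%====*@@@@%=*@@@@@%+==++===================
118 =----=++++++=-------+++%@@@@@%=#%#%%%%@#=*@@@@@@*=++====================
120
[... 1071 characters left out ...]
===
148 *=*##%##=----------=*#*****=----==+****+++*+-+#%%%%*====================
150 *=+#####=------------=+**+------=+======------=##+==============++++++++
152 #*+*####+=======------::+*++======--------==+*+============++===========
154 %**##%%%*============-------=========--====================+++==========
156 %%@@@@@%=================================================+++++++=====+++
158 %%@@@@%*=================++===========================================++
160 %@@@@%*================================================================+
162 @@@@#+======++++++=++++++++++====================--========+++==========
164 @@%*=====++++++++++++++==========================-======================
224
```

send_rows(commands="55 .5 -.3 0 0;55 .95 -.35 0 0;55 .95 -.35 0 0;55 .95 -.35 0 0;55 .95 -.35 0 0;55 .95 -.35 0 0;55 .95 -.35 0 0;55 .95 -.35 0 0;55 .95 -.35 0 0;55 .95 -.35 0 0;55 .95 -.35 0 0;55 .95 -.35 0 0;55 .95 -.35 0 0;55 .95 -.35 0 0;55 .95 -.35 0 0;55 .95 -.35 0 0;55 .95 -.35 0 0;55 .95 -.35 0 0;55 .95 -.35 0 0;55 .95 -.35 0 0")

```text
t: 84.25
tcp_pos: [0.4227, 0.18, 0.262]
tool_rot: [0.706, 0.708, -0.003, 0.015]
force: [0.0, -0.7, -1.8]
finger_gap: 0.644
gripper_force: 13.9
```

send_rows(commands="55 .95 -.3 0 0;55 .95 -.3 0 0;55 .95 -.3 0 0;55 .95 -.2 0 0;55 .95 0 0 0;55 .7 0 0 0;55 0 0 0 -1;55 0 0 0 -1;55 0 0 0 -1;55 0 0 0 -1;55 0 0 0 -1;55 0 0 0 -1;55 0 0 0 -1;55 0 0 0 -1;55 0 0 0 -1;55 0 0 0 -1;55 0 0 0 -1;55 0 0 0 -1;55 0 0 0 -1;55 0 0 0 -1")

```text
t: 85.92
tcp_pos: [0.401, 0.2877, 0.2588]
tool_rot: [0.29, 0.957, -0.01, 0.011]
force: [-0.5, -0.1, -1.4]
finger_gap: 0.65
gripper_force: 13.9
```

send_rows(commands="55 0 0 0 -1;55 0 0 0 -1;55 0 0 0 -1;55 0 0 0 -1;55 0 0 0 -1;55 0 0 0 -1;55 0 0 0 -1;55 0 0 0 -1;55 0 0 0 -1;55 0 0 0 -1;55 0 0 0 -1;55 0 0 0 -1;55 0 0 0 -1;55 0 0 0 0;55 0 0 0 0")

```text
t: 87.17
tcp_pos: [0.4016, 0.2876, 0.2588]
tool_rot: [-0.156, 0.988, -0.014, 0.006]
force: [-0.3, -0.3, -0.5]
finger_gap: 0.647
gripper_force: 13.9
```

```bash
cat >> h.py <<'E'
def home(z):
    p,R=tool();go(.4086-R[0,2]*.093,.2752-R[1,2]*.093,z,198.1)
E
python3 - <<'E'
from h import *
ss();home(.166)
E
```

```text
t 87.2 q [ 0.413  0.327  1.729 -0.034  1.081 -1.456] toolz [ 0.0161 -0.0259 -0.9995] yaw -162.02 [0.4016 0.2876 0.2588] grip 55.3 13.9 F [-0.3 -0.3 -0.5]
t 87.2 tcp [0.4016 0.2876 0.2588] yaw -162.02 units [-0.08 -0.42  4.65] spin -0.03
```

send_rows(commands="55 -.02 -.14 .9 0;55 -.02 -.14 1 0;55 -.02 -.14 1 0;55 -.02 0 1 0;55 0 0 .75 0;55 0 0 0 0;55 0 0 0 0;55 0 0 0 0")

```text
t: 87.83
tcp_pos: [0.409, 0.2778, 0.1669]
tool_rot: [-0.156, 0.988, -0.014, 0.007]
force: [0.2, -0.1, -2.0]
finger_gap: 0.645
gripper_force: 13.9
```

Run:
```python
from h import *
ss();home(.1145);s=snap('wrist','w54.png');p,R=tool();print(plates(s)[:4])
g=cv2.cvtColor(s['pixels'],cv2.COLOR_RGB2GRAY)
for r in range(168,222,2): print(r,''.join(' .:-=+*#%@'[v//26] for v in g[r,225:297]))
S=np.array([.409,.275,.04]);e=np.radians(108.1);yd=np.array([np.cos(e),np.sin(e),0]);xd=np.array([yd[1],-yd[0],0])
print('pocket pred',proj(s,[S+a*.01*xd+b*.02*yd for a in(1,-1) for b in(1,-1)]).round(1).tolist())
```

```text
t 87.8 q [ 0.388  0.464  1.829 -0.041  0.842 -1.47 ] toolz [ 0.0181 -0.0253 -0.9995] yaw -162.0 [0.409  0.2778 0.1669] grip 55.1 13.9 F [ 0.2 -0.1 -2. ]
t 87.8 tcp [0.409  0.2778 0.1669] yaw -162.0 units [0.13 0.1  2.62] spin -0.02
[(226, 190, 17, 26, 285), (282, 190, 28, 32, 701), (246, 197, 36, 21, 433)]
168 ++++++==-------::::::::::::::::::::::::::::::::::::::::::::::-====+*****
170 ++++++++++==--::::::::::::::::::::::::::::::::::::::::::::::::-===+*****
172 ++++++++++++=:::::::::::::::::::::::::::::::::::::::::::::::::-==+******
174 +++++++++++++++++================================--------------=+*******
176 +++++++++++****************************************************++*******
178 ++++++++++++*****++**+****************************************++********
180 +++++++++++*****=::-==========================-----------:=++++*********
182 ++++++++++++****=::-===================------------------:=*************
184 ++++++++++++****=::::::---------------------------------::=*************
186 ++++++++++++++++-:::::::::::::::::::::::::::::::::::::::::=*************
188 ++++++++++++++++-:
[... 663 characters left out ...]
%%%%%%#
206 =*****###****+----------=*#++****************##+---------=+******##%%#**
208 =+***********+----------+##*+****************##+----------+*************
210 -:--======+++=----------###*+*****+++*****++#%#*----------+*++++********
212 :---------=++++==---===-*##*++++++=+++++++++*##+-======++++=++++++++++++
214 ---------=+++=----------++++++++++++++++++++=---------===+++++++++++++++
216 -------===+==------------=++++++++====--=++=--------=======+++++++++++++
218 ------=++++===-------------===----:::::::::--------========+++++++++++++
220 ===-===++++=====--------::....:----------:...::------====+++++++++++++++
pocket pred [[282.0, 199.8], [241.0, 199.5], [282.5, 179.8], [240.5, 179.6]]
```

send_rows(commands="55 .05 .05 .5 0;55 .05 .03 .5 0;55 .01 .01 .4 0;55 0 0 0 0;55 0 0 0 0")

```text
t: 88.3
tcp_pos: [0.4066, 0.2777, 0.1384]
tool_rot: [-0.157, 0.988, -0.014, 0.007]
force: [-0.1, -0.8, -1.3]
finger_gap: 0.645
gripper_force: 13.9
```

Run:
```python
from h import *
ss();home(.1145)
```

```text
t 88.3 q [ 0.39   0.512  1.856 -0.044  0.768 -1.464] toolz [ 0.0172 -0.0257 -0.9995] yaw -161.98 [0.4066 0.2777 0.1384] grip 55.1 13.9 F [-0.1 -0.8 -1.3]
t 88.3 tcp [0.4066 0.2777 0.1384] yaw -161.98 units [-0.01  0.02  1.19] spin -0.02
```

send_rows(commands="55 -.01 .01 .3 0;55 0 .01 .3 0;55 0 0 .3 0;55 0 0 .2 0;55 0 0 .06 0;55 0 0 0 0;55 0 0 0 0")

```text
t: 88.88
tcp_pos: [0.4069, 0.2774, 0.1147]
tool_rot: [-0.156, 0.988, -0.014, 0.006]
force: [0.5, 0.8, -1.3]
finger_gap: 0.649
gripper_force: 13.9
```

Run:
```python
from h import *
ss();home(.1129)
```

```text
t 88.9 q [ 0.389  0.555  1.872 -0.047  0.709 -1.46 ] toolz [ 0.0167 -0.0259 -0.9995] yaw -161.99 [0.4069 0.2774 0.1147] grip 55.4 13.9 F [ 0.5  0.8 -1.3]
t 88.9 tcp [0.4069 0.2774 0.1147] yaw -161.99 units [-0.01  0.01  0.09] spin -0.02
```

send_rows(commands="55 0 0 .06 0;56 0 0 0 0;57 0 0 0 0;58 0 0 0 0;60 0 0 0 0;66 0 0 0 0;74 0 0 0 0;80 0 0 0 0;80 0 0 0 0;80 0 0 0 0;80 0 0 0 0")

```text
t: 89.8
tcp_pos: [0.4069, 0.2774, 0.1137]
tool_rot: [-0.157, 0.988, -0.014, 0.006]
force: [0.7, 0.1, 0.1]
finger_gap: 0.938
gripper_force: 0.0
```

Run:
```python
from h import *
ss();s=snap('wrist','w55.png')
v=cv2.cvtColor(s['pixels'],cv2.COLOR_RGB2GRAY)
for r in (250,260,270,280): print(r,[int(x) for x in np.where(np.abs(np.diff((v[r,180:340]<40).astype(int))))[0]+180])
p,R=tool();o=np.array([.409,.2752,.127])
print('handles pred',proj(s,[o+b*.015*np.array([np.cos(np.radians(108.1)),np.sin(np.radians(108.1)),0]) for b in(1,-1)]).round(1))
```

```text
t 89.8 q [ 0.389  0.557  1.873 -0.047  0.706 -1.46 ] toolz [ 0.017  -0.0258 -0.9995] yaw -161.98 [0.4069 0.2774 0.1137] grip 80.1 0.0 F [0.7 0.1 0.1]
250 [183, 198, 221, 289, 308, 336]
260 [184, 195, 225, 285, 313, 335]
270 [185, 196, 223, 285, 295, 300, 301, 303, 313, 334]
280 [184, 197, 207, 210, 224, 285, 312, 334]
handles pred [[284.7 273.6]
 [224.2 272.7]]
```

send_rows(commands="80 0 0 -.2 0;80 0 0 -.5 0;80 0 0 -1 0;80 0 0 -1 0;80 0 0 -1 0;80 0 0 -1 0;80 0 0 -1 0;80 0 0 -1 0;80 0 0 -.3 0;60 0 0 0 1;40 0 0 0 1;20 0 0 0 1;0 0 0 0 1;0 0 0 0 1;0 0 0 0 1;0 0 0 0 1;0 0 0 0 1;0 0 0 0 1;0 0 0 0 1;0 0 0 0 1")

```text
t: 91.52
tcp_pos: [0.4041, 0.2808, 0.2529]
tool_rot: [0.227, 0.974, -0.011, 0.011]
force: [-0.2, 0.3, 0.1]
finger_gap: 0.001
gripper_force: 0.0
```

send_rows(commands="0 0 0 0 1;0 0 0 0 1;0 0 0 0 1;0 0 0 0 1;0 0 0 0 1;0 0 0 0 1;0 0 0 0 1;0 0 0 0 1;0 0 0 0 1;0 0 0 0 1;0 0 0 0 1;0 0 0 0 1;0 0 0 0 1;0 0 0 0 1;0 0 0 0 1;0 0 0 0 1;0 -1 0 0 0;0 -1 0 0 0;0 -1 0 0 0;0 -1 0 0 0")

```text
t: 93.18
tcp_pos: [0.4039, 0.2003, 0.255]
tool_rot: [0.707, 0.707, -0.004, 0.015]
force: [-0.7, -0.1, 1.1]
finger_gap: 0.002
gripper_force: 0.0
```

send_rows(commands="0 -1 .05 0 0;0 -1 .05 0 0;0 -1 .05 0 0;0 -1 .05 0 0;0 -1 .05 0 0;0 -1 .05 0 0;0 -1 .05 0 0;0 -1 .05 0 0;0 -1 .05 0 0;0 -1 .05 0 0;0 -1 .05 0 0;0 -1 .05 0 0;0 -1 .05 0 0;0 -1 .05 0 0;0 -1 .05 0 0;0 -1 .05 0 0;0 -1 0 0 0;0 -1 0 0 0;0 -1 0 0 0;0 0 0 0 0")

```text
t: 94.85
tcp_pos: [0.4212, -0.1821, 0.2655]
tool_rot: [0.708, 0.706, -0.004, 0.016]
force: [-0.4, 0.6, 1.0]
finger_gap: 0.001
gripper_force: 0.0
```

Run:
```python
from h import *
ss();go(.422,-.1843,.1)
t=snap('top','t56.png')
```

```text
t 94.8 q [-0.645  0.256  1.818 -0.014  1.036 -0.635] toolz [ 0.0179 -0.028  -0.9994] yaw 89.83 [ 0.4212 -0.1821  0.2655] grip 0.1 0.0 F [-0.4  0.6  1. ]
t 94.8 tcp [ 0.4212 -0.1821  0.2655] yaw 89.83 units [ 0.12 -0.11  8.28] spin 0
```

send_rows(commands="0 .01 -.01 .9 0;0 .01 -.01 1 0;0 .01 -.01 1 0;0 .01 -.01 1 0;0 .02 -.02 1 0;0 .02 -.02 1 0;0 .02 -.02 1 0;0 .02 -.01 .8 0;0 0 0 .58 0;0 0 0 0 0;0 0 0 0 0")

```text
t: 95.82
tcp_pos: [0.4205, -0.1794, 0.0996]
tool_rot: [0.707, 0.707, -0.003, 0.014]
force: [-0.5, -0.5, 0.4]
finger_gap: 0.002
gripper_force: 0.0
```

send_rows(commands="0 0 0 .3 0;0 0 0 .3 0;0 0 0 .2 0;0 0 0 .15 0;0 0 0 .1 0;0 0 0 0 0;0 0 0 0 0;0 0 0 0 0")

```text
t: 96.48
tcp_pos: [0.422, -0.1812, 0.08]
tool_rot: [0.707, 0.707, -0.003, 0.016]
force: [0.5, 2.7, 8.8]
finger_gap: 0.004
gripper_force: 4.4
```

Run:
```python
from h import *
ss();go(.422,-.1843,.08)
```

```text
t 96.5 q [-0.643  0.593  1.995 -0.02   0.523 -0.625] toolz [ 0.0185 -0.0265 -0.9995] yaw 89.97 [ 0.422  -0.1812  0.08  ] grip 0.3 4.4 F [0.5 2.7 8.8]
t 96.5 tcp [ 0.422  -0.1812  0.08  ] yaw 89.97 units [-0.15  0.    0.  ] spin 0
```

send_rows(commands="0 0 0 .05 0;0 0 0 .03 0;0 0 0 0 0;0 0 0 0 0;0 0 0 0 0")

```text
t: 96.9
tcp_pos: [0.422, -0.1812, 0.0797]
tool_rot: [0.707, 0.707, -0.003, 0.016]
force: [-1.7, 4.4, 23.2]
finger_gap: -0.001
gripper_force: 11.7
```

send_rows(commands="0 0 0 -.3 0;0 0 0 -.6 0;0 0 0 -.8 0;0 .02 .9 0 0;0 0 1 0 0;0 0 1 0 0;0 0 .95 0 0;0 0 0 0 0;0 0 0 0 0;0 0 0 0 0")

```text
t: 97.73
tcp_pos: [0.4964, -0.1793, 0.1123]
tool_rot: [0.707, 0.707, -0.004, 0.014]
force: [-0.5, -0.4, -0.1]
finger_gap: -0.001
gripper_force: 0.0
```

Run:
```python
from h import *
ss();go(.499,-.178,.08)
```

```text
t 97.7 q [-0.551  0.585  1.803 -0.02   0.729 -0.537] toolz [ 0.0144 -0.0246 -0.9996] yaw 90.01 [ 0.4964 -0.1793  0.1123] grip -0.1 0.0 F [-0.5 -0.4 -0.1]
t 97.7 tcp [ 0.4964 -0.1793  0.1123] yaw 90.01 units [0.11 0.11 1.62] spin 0
```

send_rows(commands="0 .1 .1 .5 0;0 0 0 .5 0;0 0 0 .3 0;0 0 0 .2 0;0 0 0 .1 0;0 0 0 .07 0;0 0 0 0 0;0 0 0 0 0;0 0 0 0 0")

```text
t: 98.48
tcp_pos: [0.4992, -0.1781, 0.08]
tool_rot: [0.707, 0.707, -0.004, 0.014]
force: [-3.0, 2.0, 11.3]
finger_gap: -0.0
gripper_force: 5.5
```

Run:
```python
from h import *
ss()
```

```text
t 98.5 q [-0.546  0.644  1.814 -0.022  0.658 -0.529] toolz [ 0.0145 -0.0246 -0.9996] yaw 90.01 [ 0.4992 -0.1781  0.08  ] grip -0.0 5.5 F [-3.   2.  11.3]
```

send_rows(commands="0 0 0 .04 0;0 0 0 .02 0;0 0 0 0 0;0 0 0 0 0;0 0 0 0 0;0 0 0 -.3 0;0 0 0 -.6 0;0 0 0 -.8 0;0 .3 .8 0 0;0 .3 .8 0 0;0 .3 .9 0 0;0 .2 .9 0 0;0 0 0 0 0;0 0 0 0 0;0 0 0 0 0")

```text
t: 99.73
tcp_pos: [0.5666, -0.1557, 0.112]
tool_rot: [0.707, 0.707, -0.004, 0.014]
force: [-0.1, 0.2, -0.4]
finger_gap: 0.0
gripper_force: 0.0
```

Run:
```python
from h import *
ss();go(.5673,-.156,.08)
```

```text
t 99.7 q [-0.45   0.642  1.65  -0.022  0.825 -0.436] toolz [ 0.0145 -0.025  -0.9996] yaw 90.01 [ 0.5666 -0.1557  0.112 ] grip 0.0 0.0 F [-0.1  0.2 -0.4]
t 99.7 tcp [ 0.5666 -0.1557  0.112 ] yaw 90.01 units [0.03 0.01 1.6 ] spin 0
```

send_rows(commands="0 .03 .01 .5 0;0 0 0 .5 0;0 0 0 .3 0;0 0 0 .2 0;0 0 0 .1 0;0 0 0 .06 0;0 0 0 .04 0;0 0 0 0 0;0 0 0 0 0;0 0 0 0 0")

```text
t: 100.57
tcp_pos: [0.5673, -0.1559, 0.08]
tool_rot: [0.707, 0.707, -0.004, 0.014]
force: [-4.3, 1.2, 14.1]
finger_gap: -0.0
gripper_force: 6.7
```

send_rows(commands="0 0 0 .02 0;0 0 0 0 0;0 0 0 -.3 0;0 0 0 -.6 0;0 0 0 -1 0;0 0 0 -1 0;0 0 0 -1 0;0 0 0 -1 0;0 0 0 -1 0;0 0 0 -1 0;0 -.5 -.5 -.5 0;0 -1 -1 0 0;0 -1 -1 0 0;0 -1 -1 0 0;0 -1 0 0 0;0 0 0 0 0;0 0 0 0 0")

```text
t: 101.98
tcp_pos: [0.4953, -0.2436, 0.2271]
tool_rot: [0.708, 0.706, -0.003, 0.015]
force: [-0.1, 0.1, -0.4]
finger_gap: 0.001
gripper_force: 0.0
```

Run:
```python
from h import *
ss();s=snap('wrist','w57.png')
for n,o in(('C',[.422,-.1843,.051]),('B',[.499,-.1782,.051]),('A',[.5673,-.156,.051])):
  o=np.array(o);x=np.array([0,1 if n=='A' else -1,0]);y=np.array([1,0,0])
  print(n,'hinge',proj(s,[o-.012*x+k*.0145*y for k in(-1,1)]).round(0).tolist(),'lug',proj(s,[o+.024*x+k*.0115*y for k in(-1,1)]).round(0).tolist(),'head',proj(s,[o+[0,0,.029]]).round(1).tolist())
for c,q in blobs(s,(15,90,90),(32,255,255),(120,40,380,240),50): 
  if q[2]<22: print(c,q,onz(s,[c],.0795).round(4))
g=cv2.cvtColor(s['pixels'],cv2.COLOR_RGB2GRAY)
c=proj(s,[[.499,-.175,.051]])[0].round().astype(int)
for r in range(c[1]-30,c[1]+40,2): print(r,''.join(' .:-=+*#%@'[v//26] for v in g[r,c[0]-100:c[0]+95]))
print(c[0]-100)
```

```text
t 102.0 q [-0.654  0.435  1.649 -0.012  1.029 -0.646] toolz [ 0.0165 -0.0254 -0.9995] yaw 89.84 [ 0.4953 -0.2436  0.2271] grip 0.1 0.0 F [-0.1  0.1 -0.4]
C hinge [[174.0, 111.0], [201.0, 110.0]] lug [[180.0, 145.0], [201.0, 145.0]] head [[181.6, 124.3]]
B hinge [[247.0, 104.0], [274.0, 104.0]] lug [[250.0, 139.0], [271.0, 138.0]] head [[261.0, 117.1]]
A hinge [[311.0, 106.0], [339.0, 106.0]] lug [[316.0, 69.0], [338.0, 70.0]] head [[333.0, 93.3]]
[332.2  93.9] [325, 87, 15, 15, 186] [[ 0.5667 -0.1566  0.0795]]
[261.1 117.6] [254, 110, 15, 16, 172] [[ 0.4991 -0.1787  0.0795]]
[292.9 122.9] [285, 117, 16, 14, 68] [[ 0.53   -0.1837  0.0795]]
[182.4 124.8] [175, 118, 16, 15, 188] [[ 0.4226 -0.1848  0.0795]]
[332.4 125.3] [322, 120, 20, 13, 96] [[ 0.5689 -0.1859  0.0795]]
[304.9 185. ] [295, 177, 18, 19, 121] [[ 0.5446 -0.2467  0.0795]]
[299.2 218. ] [293, 211, 14, 15, 156] [[ 0.5402 -0.2838  0.0795]]
83 ==============+++++++++++++++==========+++++====++++++=======+++++++========++++++++++=---------------=+=------------------------------=#%##%%%#*==+*%###=:---=+*++**###%%%%%%%%%#+@@@+====
[... 6104 characters left out ...]
-----------------=====+======================================++=================================
147 ==-::::::-==-------:--====-=----------==::::::::-------------========================------------------------------=====++===============================================+=========+===============
149 :::::::----------==::::::::---==------=--===-----------------===============--------------------------------------=======++========================================================================
151 --------------------===------===------------------------------======-----------=-==------------------------------==================================================================================
160
```

```bash
python3 -c "
from station import sign_off
print(sign_off())"
```

```text
the job is handed in; nothing more can be done
None
```

I fitted a ring in the groove of each of the three housings present, put the pliers back upright in their stand, and pushed the plungers to their stops from front to back. In the last wrist view all three heads are up and the rings sit where they should. I handed the job in, but the sign-off gave no result.

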